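# Tip spent assay cartridges through the waste bin's flap and log the bin

## Task

Clear away all the spent white assay cartridges: load every one lying on the bench into the blue discard cup, then carry the cup by its handle to the yellow waste bin, press the bin's one-way flap open with the cup's pouring lip (keep the gripper itself off the bin) and tip the cartridges through until all are in the bin and the flap has shut. Then log the bin: point the hand scanner squarely at the middle of the bar-code label on the bin's side from about 8 cm and hold it steady there for two seconds. Finish with the empty cup standing upright on its grey mat and the scanner lying in its dock, and leave everything else on the bench where it is.

Things in the scene. Friction and masses are not known exactly. Their poses are not given: they have to be found in the camera images.
- cart1_mid (a point): Spent assay cartridge (one of 4 to 6; absent ones read None): white bar with a green end and a red window, 66 x 18 x 14 mm (x, y, z), 25 g. The point is its centre, half-way up; x along its length. Lies flat on the bench at the start.
- cart2_mid (a point): Spent assay cartridge (one of 4 to 6; absent ones read None): white bar with a green end and a red window, 66 x 18 x 14 mm (x, y, z), 25 g. The point is its centre, half-way up; x along its length. Lies flat on the bench at the start.
- cart3_mid (a point): Spent assay cartridge (one of 4 to 6; absent ones read None): white bar with a green end and a red window, 66 x 18 x 14 mm (x, y, z), 25 g. The point is its centre, half-way up; x along its length. Lies flat on the bench at the start.
- cart4_mid (a point): Spent assay cartridge (one of 4 to 6; absent ones read None): white bar with a green end and a red window, 66 x 18 x 14 mm (x, y, z), 25 g. The point is its centre, half-way up; x along its length. Lies flat on the bench at the start.
- cart5_mid (a point): Spent assay cartridge (one of 4 to 6; absent ones read None): white bar with a green end and a red window, 66 x 18 x 14 mm (x, y, z), 25 g. The point is its centre, half-way up; x along its length. Lies flat on the bench at the start.
- cart6_mid (a point): Spent assay cartridge (one of 4 to 6; absent ones read None): white bar with a green end and a red window, 66 x 18 x 14 mm (x, y, z), 25 g. The point is its centre, half-way up; x along its length. Lies flat on the bench at the start.
- cup_grip (a point): Grip point of the cup: centre of its straight handle, same axes as the cup; lies 85 mm behind (-x) the cup's middle, 43 mm above its underside. The handle is a bar 18 mm wide (y), 22 mm high, along x from 43 to 118 mm behind the cup's middle. 32 mm of free space below it when the cup stands.
- cup_lip (a point): Middle of the end edge of the cup's pouring lip (underside), 92 mm ahead (+x) of the cup's middle, 34 mm above its underside; cup's axes. From the floor's front edge (x = 40) the lip slopes up and out at 33 degrees above level for 62 mm, 102 mm wide (y), side walls 26 mm high along it, no wall at its end.
- mat_mid (a point): Thin flat grey mat, 250 x 130 mm, flush with the bench, where the cup stands at the start. The point is where the middle of the cup belongs, at bench height; x as the cup's x at the start, within a few degrees. The mat does not move.
- bin: Yellow waste bin with red roof, fixed to the bench, 200 x 200 mm, 170 mm high. Origin: centre of its underside. Inside 192 x 192 mm, floor 6 mm up, roof underside 164 mm up. Its -x side carries the label and faces the middle of the bench; the cup comes from that side and tips towards the bin's +x. z up.
- bin_hinge (a point): Middle of the flap's hinge line, at the height of the roof's top (170 mm), 14 mm inside the bin's -x side; hinge line along the bin's y. The grey flap lies flush in the roof, from 3 to 95 mm from this point along the bin's +x, 146 mm wide (y) in an opening 152 mm wide.
- bin_flap (a joint): Angle of the flap about its hinge, rad: 0 shut (level), up to 1.2; grows as its free edge (the +x one) swings down into the bin. It opens inwards only, and a spring shuts it: 0.1 Nm to start, 0.2 Nm at 1 rad (about 4 N pressing 50 mm from the hinge).
- bin_label (a point): Centre of the bar-code label, 76 x 50 mm white with black bars, flat on the bin's -x side, 85 mm above the bench. Bin's axes: the label faces the bin's -x.
- scanner: Hand scanner, 153 mm long, 150 g; origin centre of its underside, x along it towards the nose, z up.
- scanner_mid (a point): Middle of the scanner, half-way up (17 mm above its underside): a grey bar handle 28 mm wide (y) and 34 mm high reaching from 75 mm behind to 33 mm ahead of here, then the wider black head (42 mm wide). Grip it here. x towards the nose, z up. Lies in the dock at the start.
- scanner_nose (a point): Scanner's reading window, 78 mm ahead (+x) of scanner_mid at the same height. It reads straight ahead along +x.
- dock_mid (a point): Scanner dock, fixed: black plate 190 x 70 mm, 10 mm high, with end stops that rise 20 mm above the plate across both ends (174 mm free between them), open at the sides. The point is the middle of the plate's top; x along it, as the scanner's x at the start.
- cup: Blue discard cup, 130 to 210 g; origin: middle of its underside, x out over the pouring lip, z up. Inner floor 3 mm up, flat, 80 mm long (x -40 to 40), 96 mm wide (y); rear wall at x = -40 and side walls, 3 mm thick, top 45 mm up. Friction 0.48 to 0.66: cartridges slide on a slope of some 40 degrees. Tipped 83 degrees forward, its lip slopes 50 degrees down.
- bottle: Bystander: amber bottle with a blue cap, 70 mm across, 170 mm high; origin underside.
- tube: Bystander: clear standing tube with an orange cap, foot 40 mm across, 114 mm high; origin underside.
- tipbox: Bystander: closed pipette-tip box, 85 x 125 x 80 mm; origin underside.
- cap: Bystander: orange screw cap, 36 mm across, 14 mm high; origin underside.
- beaker: Bystander: glass beaker, 68 mm across, 65 mm high; origin underside.
- dishes: Bystander: two stacked petri dishes, 90 mm across, 30 mm high; origin underside.

How it is judged:
By the outcome, as a careful person would: the job done as asked, in the order asked, and still so for the second after the job is handed in, with the robot touching nothing.
Of cart1, cart2, cart3, cart4, cart5, cart6 only 4 to 6 are there at a start; the rules pass over those that are not, and their reading is None.
At some moment in a run one of cup, cart1, cart2, cart3, cart4, cart5, cart6 may be knocked a few centimetres aside while the robot is not near it.
It also fails if it takes over 210 s, if anything falls off the work surface, if the arm or the gripper's body presses on something with over 40 N, if the wrist force passes 120 N, or if a joint passes its speed limit or range.

## Robot

A 6-joint arm with a two-finger parallel gripper is mounted at the origin on the work surface. World frame = base frame: x ahead of the robot, y to its left, z up, the work surface at z = 0. Lengths are in m, angles in rad, forces in N, time in s.
With the tool pointing down it reaches from about 0.25 to 0.775 m from the base axis. Payload 4 kg.
Tool frame: the origin (TCP) lies midway between the tips of the shut fingers; the grasp point (between the pads) lies 19 mm behind it (robot.tcp_to_grasp is the distance from the TCP to the grasp point, in m); x points along the fingers, y is the direction in which the jaws open and shut, and the axes are right-handed (so a half turn about x gives the same grasp; the last joint's range is limited). The gripper opens to 94 mm and grips with 3 to 60 N. Pads are 16 mm wide; open, the fingers measure 119 mm over their backs; the gripper's body (75 mm by 177 mm) begins 78 mm behind the grasp point.
Start: joints at [-1.37, 0.087, 1.371, -0, 1.684, -0.103], TCP at [0.165, -0.525, 0.206] pointing down, gripper open.
Joint ranges: [-3.1, 3.1], [-0.76, 2.03], [0.27, 2.55], [-1.08, 4.22], [0.17, 2.65], [-2.57, 2.57]. Speed limits (rad/s): [2.79, 2.79, 3.14, 3.14, 3.14, 3.14].

## Interface

Orientations are given as [roll, pitch, yaw] about the fixed x, y, z axes, in that order (R = Rz(yaw) Ry(pitch) Rx(roll)).
In Python, from bench import robot gives the robot as it stands.
- The arm moves only by the tool send_rows, never from a script. Its argument "increments" is a list of rows, each a list of 5 numbers: the opening, from -1 (shut) to 1 (fully open), so that 0 is half open, then the shift along the tool's x, y, z in m, then the turn about the tool's x in rad. In form: [[hand, tx, ty, tz, roll], ...]. A call has 1 to 5 rows; each row is the pose to reach, as a shift and turn from the pose commanded when the call began, along the tool's axes at that moment; what a row does not reach only later rows make up. A row lasts 1/12 s, in which the tool goes at most 41.7 mm and 7.16 degrees, less where a joint would pass 70% of its speed; a pose out of reach is approached as far as the arm can. A call with a gripper value outside its range is refused whole. The fingers move at their own pace and stop on an object; the grip force is fixed at half the most. Time passes only in rows, so rows that repeat a pose let the fingers close. It gives the time, the measured TCP pose, the force and the opening at its end, in the units of the state.
- robot.get_obs(): the state, without advancing time (a new reading comes with each control period).
- robot.snapshot(name): name is "scene" or "top" or "wrist"; returns a dict with "image" (480x640x3 uint8, red, green, blue), "intrinsics" (3x3 intrinsics, pixels), "world_from_camera" (4x4, takes a point from camera to world coordinates). Camera axes: x right, y down, z forward; pixel columns grow to the right and rows downward; lengths in m; the calibration is good to about 2 mm. A picture is of the moment at which its call begins. There is no depth.
- robot.close_job(): hands the job in, once; it reports no verdict.
The state is a dict: "time": time; "joint_positions": joint angles; "qvel": joint speeds; "joint_torque": joint torques, N m; "tool_pos": TCP position; "ee_rot": TCP orientation; "wrist_force": force on the tool from outside, world axes, zero at the start; "wrist_torque": the same for the moment, N m; "width": finger opening in m.
Only numpy, scipy, OpenCV 4.12 (cv2) and the standard library are available. Lean on these libraries where they do the work, as an engineer would, in place of code of your own. Each camera call takes 0.05 s, during which the arm holds its last target.

## Working session

There is one attempt and no reset: what is moved stays moved. The work goes in short steps, Python scripts to look and compute and a tool call to move; the robot and the scene stay as the last step left them, time stands still between calls to the robot, and variables do not carry over. Pictures are saved under pics/ and viewed, and the job is handed in when it is done.

Besides the shell and the picture viewer there is one more tool, called after "Request:" as a command line: name --pt "numbers of a row" for each row, then --argument value for the rest. send_rows: Moves the arm, as the interface text tells. Its arguments: {"type":"object","properties":{"increments":{"type":"array"}},"required":["increments"]}

```bash
ls -la; mkdir -p pics; python3 - <<'E'
from bench import robot
import cv2
print([a for a in dir(robot) if a[0]!='_'])
for k,v in robot.get_obs().items(): print(k,v)
for n in ("scene","top","wrist"):
    s=robot.snapshot(n); cv2.imwrite(f"pics/{n}0.png",s["image"][:,:,::-1]); print(n,s["intrinsics"].tolist(),s["world_from_camera"].round(4).tolist())
E
```

```text
total 12
drwxr-xr-x  3 agent agent 4096 Dec  7 03:59 .
drwxr-xr-x 23 root  root  4096 Dec  7 03:59 ..
drwxr-xr-x  2 agent agent 4096 Dec  7 03:59 pics
['IKError', 'close_job', 'get_obs', 'snapshot', 'tcp_to_grasp']
time 0.0
joint_positions [-1.37010763e+00  8.79438328e-02  1.37226034e+00  1.02992142e-05
  1.68359534e+00 -1.03114526e-01]
qvel [ 0.00105804  0.00073083 -0.0019895  -0.00066615 -0.00155646  0.00063861]
joint_torque [ 4.10608945e-04 -3.40175807e+01 -3.02426720e+01  7.18041253e-02
  3.31019587e-02 -1.59749648e-04]
tool_pos [ 0.16441369 -0.52427015  0.20430721]
ee_rot [-1.67854924  1.56858945  1.76684778]
wrist_force [-0.20527352  0.49621252  0.35411651]
wrist_torque [ 0.0471197  -0.00504399  0.02114491]
width 0.09402209466260918
scene [[467.79318679625067, 0.0, 320.84424689661273], [0.0, 467.79318679625067, 233.62303426562318], [0.0, 0.0, 1.0]] [[0.7937, 0.3849, -0.471, 1.0051], [0.6082, -0.5155, 0.6037, -0.686], [-0.0104, -0.7656, -0.6432, 0.7777], [0.0, 0.0, 0.0, 1.0]]
top [[565.8535187789126, 0.0, 319.15455327179956], [0.0, 565.8535187789126, 236.52231873633536], [0.0, 0.0, 1.0]] [[0.0162, -0.9896, 0.1426, 0.3401], [-0.9999, -0.0159, 0.0034, -0.0805], [-0.0011, -0.1426, -0.9898, 1.4766], [0.0, 0.0, 0.0, 1.0]]
wrist [[424.7879411211548, 0.0, 320.7968014497849], [0.0, 424.7879411211548, 235.58838123214562], [0.0, 0.0, 1.0]] [[0.2999, -0.9174, -0.2615, 0.2407], [-0.954, -0.2892, -0.0797, -0.502], [-0.0025, 0.2733, -0.9619, 0.3843], [0.0, 0.0, 0.0, 1.0]]
```

View pics/scene0.png

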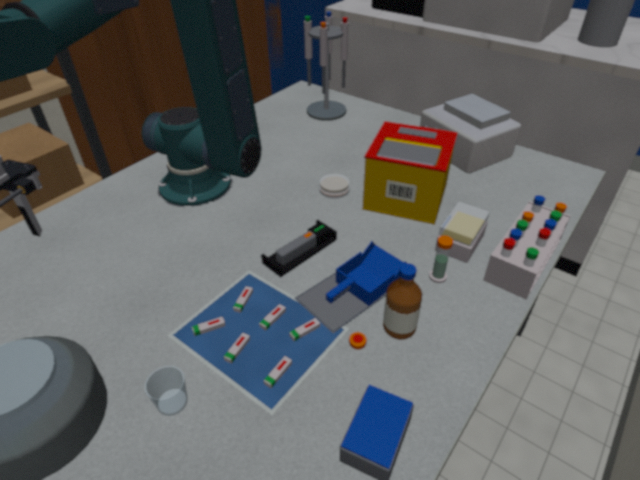

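View pics/top0.png

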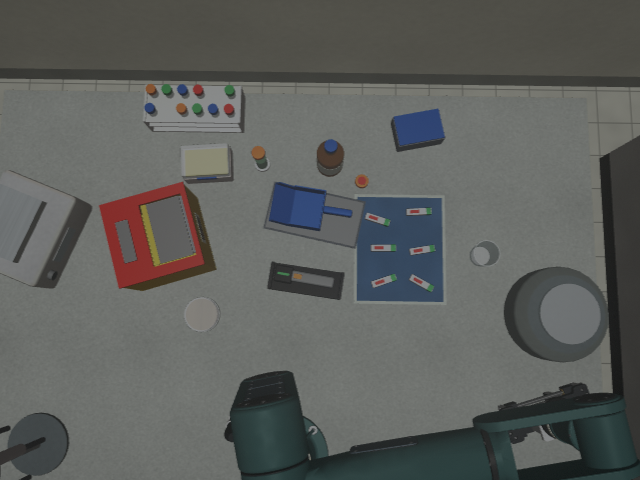

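View pics/wrist0.png

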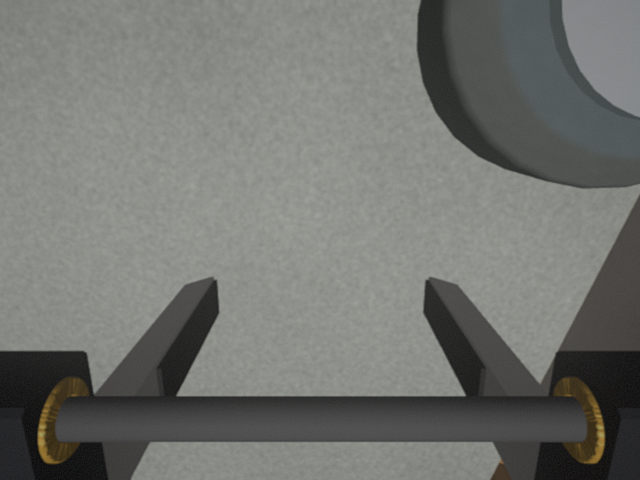

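```bash
cat > h.py <<'E'
import numpy as np, cv2
from bench import robot
def snap(n,f=None):
    s=robot.snapshot(n)
    if f: cv2.imwrite(f"pics/{f}.png",s["image"][:,:,::-1])
    return s
def px2w(s,u,v,z=0.0):
    K=s["intrinsics"];T=s["world_from_camera"]
    d=T[:3,:3]@np.linalg.solve(K,[u,v,1.0]);o=T[:3,3]
    return o+d*(z-o[2])/d[2]
def w2px(s,p):
    K=s["intrinsics"];T=s["world_from_camera"]
    c=T[:3,:3].T@(np.array(p,float)-T[:3,3]);q=K@c;return q[:2]/q[2]
def crop(s,x0,y0,x1,y1,k,f):
    im=s["image"][y0:y1,x0:x1,::-1]
    cv2.imwrite(f"pics/{f}.png",cv2.resize(im,None,fx=k,fy=k,interpolation=cv2.INTER_CUBIC))
def toolR():
    from scipy.spatial.transform import Rotation as R
    o=robot.get_obs();return np.array(o["tool_pos"]),R.from_euler('xyz',o["ee_rot"]).as_matrix()
def delta(p):
    t,M=toolR();return (M.T@(np.array(p)-t)).round(4)
E
python3 - <<'E'
from h import *
s=snap("top")
crop(s,260,160,450,310,4,"c1"); crop(s,90,170,290,330,4,"c2")
t,M=toolR();print(t,M.round(3))
E
```

```text
[ 0.16444412 -0.52450473  0.2047645 ] [[-0.     0.299 -0.954]
 [ 0.001 -0.954 -0.299]
 [-1.    -0.001 -0.   ]]
```

View pics/c1.png

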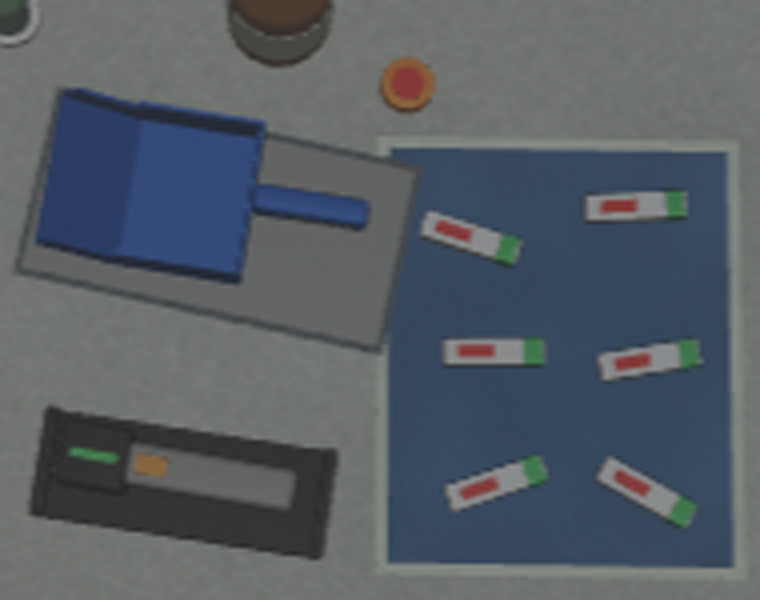

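View pics/c2.png

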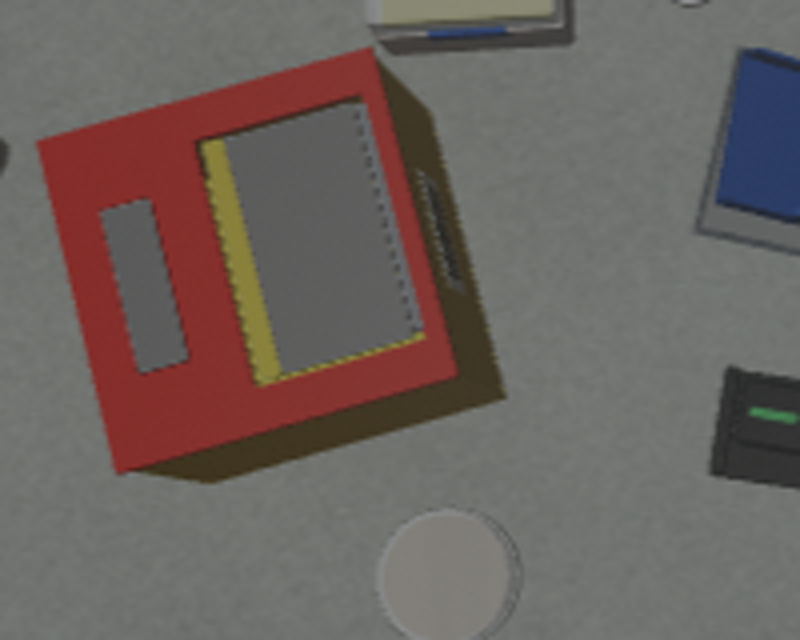

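```bash
python3 - <<'E'
from h import *
s=snap("top")
def P(u,v,z,o=(260,160)): return px2w(s,u/4+o[0]-.375,v/4+o[1]-.375,z)
def show(n,a,b,z):
    a=P(*a,z);b=P(*b,z);d=b-a;print(n,((a+b)/2).round(4)[:2],"len",np.linalg.norm(d).round(4),"dir",np.degrees(np.arctan2(d[1],d[0])).round(1))
for n,a,b in [("A",(422,222),(519,250)),("B",(586,207),(687,204)),("C",(444,351),(545,351)),("D",(599,366),(701,353)),("E",(448,500),(545,469)),("F",(601,467),(692,516))]: show(n,a,b,.013)
show("handle",(367,213),(257,197),.052)
show("scanbar",(296,490),(52,452),.044)
mat=np.array([P(*c,0)[:2] for c in [(62,90),(418,168),(380,350),(18,270)]]);print("mat",mat.round(4),mat.mean(0))
dk=np.array([P(*c,.03)[:2] for c in [(50,408),(336,452),(322,556),(32,514)]]);print("dock",dk.round(4),dk.mean(0))
b=np.array([P(*c,.17,(90,170))[:2] for c in [(376,48),(457,375),(118,472),(38,143)]]);print("bin",b.round(4),b.mean(0))
for i in range(4): print(np.linalg.norm(b[i]-b[i-1]),np.degrees(np.arctan2(*(b[i]-b[i-1])[::-1])))
E
```

```text
A [ 0.6009 -0.2272] len 0.0661 dir -105.5
B [ 0.623  -0.3363] len 0.0665 dir -87.4
C [ 0.5251 -0.243 ] len 0.0658 dir -89.1
D [ 0.5212 -0.3442] len 0.0672 dir -81.8
E [ 0.4382 -0.2443] len 0.0661 dir -71.5
F [ 0.4353 -0.3411] len 0.066 dir -117.7
handle [ 0.6125 -0.1218] len 0.0711 dir 82.5
scanbar [ 0.4414 -0.0366] len 0.1564 dir 82.1
mat [[ 0.6979  0.0446]
 [ 0.6486 -0.1936]
 [ 0.5262 -0.1692]
 [ 0.5756  0.0704]] [ 0.61206648 -0.06194149]
dock [[ 0.4815  0.0441]
 [ 0.4562 -0.1397]
 [ 0.3899 -0.1315]
 [ 0.4135  0.0536]] [ 0.43527799 -0.04337119]
bin [[0.6545 0.2468]
 [0.4612 0.1901]
 [0.402  0.3828]
 [0.5941 0.4427]] [0.52795394 0.31559526]
0.2050349054049397 -72.87254021620234
0.20141031978338875 -163.64446897694214
0.2016135930817084 107.0672342954795
0.2011813637113766 17.329086345643
```

```bash
python3 - <<'E'
from h import *
s=snap("top")
crop(s,262,175,362,250,8,"c3")
E
```

```text
(no output)
```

View pics/c3.png

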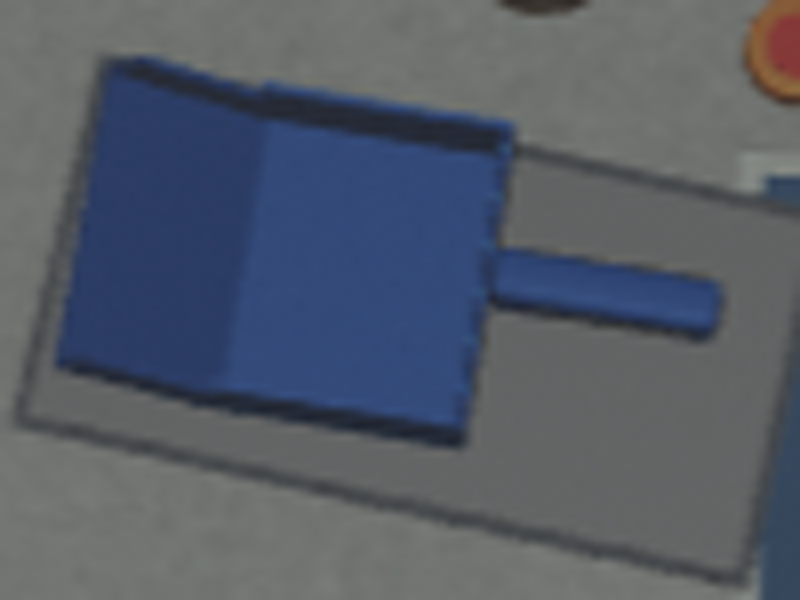

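```bash
cat >> h.py <<'E'
from scipy.optimize import least_squares
def fit2d(s,pts,pix,x0,z0=0):
    pts=np.array(pts,float);pix=np.array(pix,float)
    def W(q):
        c,sn=np.cos(q[2]),np.sin(q[2])
        return np.c_[q[0]+c*pts[:,0]-sn*pts[:,1],q[1]+sn*pts[:,0]+c*pts[:,1],z0+pts[:,2]]
    f=lambda q:(np.array([w2px(s,w) for w in W(q)])-pix).ravel()
    r=least_squares(f,x0);return r.x,f(r.x).reshape(-1,2)
E
python3 - <<'E'
from h import *
s=snap("top")
m=1e-3
pts=np.array([(-43,-51,45),(-43,51,45),(92,-51,36),(92,51,36),(-118,-9,54),(-118,9,54)])*m
pix=np.array([(514,124),(466,430),(105,60),(60,365),(722,283),(710,328)])/8+[262,175]-.44
q,r=fit2d(s,pts,pix,[.62,-.04,1.4]);print("cup",q.round(4),np.degrees(q[2]),r.round(2).tolist())
pts=np.array([(125,-65,0),(-125,-65,0),(-125,65,0),(125,65,0)])*m
pix=np.array([(62,90),(418,168),(380,350),(18,270)])/4+[260,160]-.375
q,r=fit2d(s,pts,pix,[.62,-.04,1.4]);print("mat",q.round(4),np.degrees(q[2]),r.round(2).tolist())
pts=np.array([(100,100,170),(-100,100,170),(-100,-100,170),(100,-100,170)])*m
pix=np.array([(118,472),(457,375),(376,48),(38,143)])/4+[90,170]-.375
q,r=fit2d(s,pts,pix,[.53,.31,1.85]);print("bin",q.round(4),np.degrees(q[2]),r.round(2).tolist())
pts=np.array([(95,35,30),(-95,35,30),(-95,-35,30),(95,-35,30)])*m
pix=np.array([(32,514),(322,556),(336,452),(50,408)])/4+[260,160]-.375
q,r=fit2d(s,pts,pix,[.43,-.04,1.4]);print("dock",q.round(4),np.degrees(q[2]),r.round(2).tolist())
E
```

```text
cup [ 0.6248 -0.0411  1.4241] 81.59632520973541 [[0.08, -0.36], [-0.31, -0.18], [0.08, 0.22], [-1.13, 0.13], [0.43, -0.53], [0.84, 0.68]]
mat [ 0.6122 -0.0619  1.3672] 78.33552334806505 [[-0.99, -1.18], [1.48, -0.72], [0.76, 1.13], [-1.26, 0.67]]
bin [0.5279 0.3156 1.8671] 106.97710006704162 [[0.36, -0.44], [-0.3, -0.11], [-1.04, 0.7], [0.97, -0.09]]
dock [ 0.4353 -0.0434  1.4389] 82.44265909191431 [[-0.7, 0.15], [0.57, 0.7], [0.96, -0.5], [-0.82, -0.4]]
```

```bash
cat >> h.py <<'E'
def plan(p,head=None):
    """delta to world tcp p and tool-y heading (deg), in tool axes now"""
    t,M=toolR();h=np.degrees(np.arctan2(M[1,1],M[0,1]))
    d=M.T@(np.array(p)-t);r=0
    if head is not None:
        r=-((head-h+90)%180-90) if head<1000 else 0
    print("tcp",t.round(4),"head",round(h,1),"shift",d.round(4),"rows>=",round(np.linalg.norm(d)/.0417,1),"roll",round(np.radians(r),3), "t",round(robot.get_obs()["time"],2))
E
python3 - <<'E'
from h import *
plan([.18,-.3,.25]);
s=snap("top");print(px2w(s,560,313,.15))
E
```

```text
tcp [ 0.1645 -0.5247  0.2052] head -72.6 shift [-0.0447 -0.2098 -0.082 ] rows>= 5.5 roll 0.0 t 0.35
[ 0.36080072 -0.63815785  0.15      ]
```

Request:
send_rows --pt "1 -0.008 -0.037 -0.014 -0.1" --pt "1 -0.016 -0.074 -0.028 -0.2" --pt "1 -0.024 -0.11 -0.043 -0.32" --pt "1 -0.032 -0.15 -0.057 -0.44" --pt "1 -0.04 -0.185 -0.07 -0.56"

```text
time: 0.82
tool_pos: [0.1758, -0.3253, 0.2456]
ee_rot: [-2.727, 1.57, 1.284]
wrist_force: [0.5, -0.5, 0.7]
width: 0.0941
```

```bash
python3 - <<'E'
from h import *
plan([.6124,-.1252,.15],-8.4);
E
```

```text
tcp [ 0.1758 -0.3253  0.2456] head -40.2 shift [ 0.0957  0.2044 -0.4346] rows>= 11.7 roll -0.555 t 0.82
```

Request:
send_rows --pt "0 0 0.017 -0.037 -0.12" --pt "0 0 0.034 -0.074 -0.24" --pt "0 0 0.051 -0.111 -0.36" --pt "0 0 0.068 -0.148 -0.48" --pt "0 0 0.085 -0.185 -0.555"

```text
time: 1.23
tool_pos: [0.3623, -0.2406, 0.2461]
ee_rot: [0.865, 1.569, -0.853]
wrist_force: [-0.0, -0.6, 0.7]
width: 0.064
```

```bash
python3 - <<'E'
from h import *
plan([.6124,-.1252,.15],-8.4);
s=snap("top","top1");print("cap",px2w(s,260+407/4,160+84/4,.014),"bottle",px2w(s,330,147,.17))
E
```

```text
tcp [ 0.3623 -0.2406  0.2461] head -8.4 shift [ 0.0962  0.2304 -0.1508] rows>= 7.0 roll -0.0 t 1.23
cap [ 0.701218   -0.18592809  0.014     ] bottle [ 0.74468502 -0.09844791  0.17      ]
```

Request:
send_rows --pt "0 0.005 0.034 -0.022 0" --pt "0 0.01 0.068 -0.044 0" --pt "0 0.025 0.102 -0.066 0" --pt "0 0.045 0.135 -0.088 0" --pt "0 0.055 0.168 -0.11 0"

```text
time: 1.7
tool_pos: [0.5413, -0.159, 0.1897]
ee_rot: [-1.514, 1.569, 3.046]
wrist_force: [0.3, -1.3, 0.1]
width: 0.0471
```

Request:
send_rows --pt "0 0.015 0.03 -0.02 0" --pt "0 0.03 0.062 -0.041 0" --pt "0 0.041 0.062 -0.041 0" --pt "0 0.041 0.062 -0.041 0"

```text
time: 2.03
tool_pos: [0.6069, -0.1276, 0.1452]
ee_rot: [-1.672, 1.562, 2.891]
wrist_force: [-0.2, -0.0, -0.3]
width: 0.0468
```

```bash
python3 - <<'E'
from h import *
plan([.6124,-.1252,.026],-8.4);
s=snap("wrist","w1")
E
```

```text
tcp [ 0.6069 -0.1276  0.1452] head -8.6 shift [ 0.1192  0.0061 -0.003 ] rows>= 2.9 roll -0.003 t 2.03
```

View pics/w1.png

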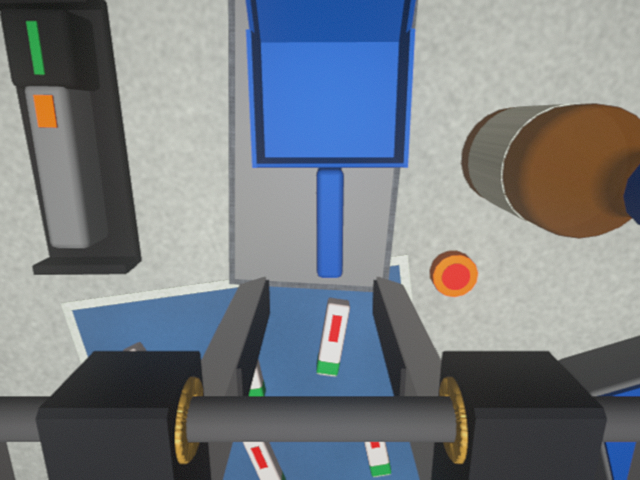

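```bash
python3 - <<'E'
from h import *
s=snap("wrist")
a=px2w(s,330,275,.054);b=px2w(s,329.5,168,.054);print(a,b,np.linalg.norm(a-b),np.degrees(np.arctan2(*(b-a)[1::-1])))
l=px2w(s,253,165,.045);r=px2w(s,408,165,.045);print(l,r,np.linalg.norm(l-r),(l+r)/2,np.degrees(np.arctan2(*(r-l)[1::-1])))
plan(a*.44+b*.56-[0,0,.028])
E
```

```text
[ 0.60869764 -0.15642402  0.054     ] [ 0.61892788 -0.08397708  0.054     ] 0.07316567622596953 81.96240020889104
[ 0.56916424 -0.07555188  0.045     ] [ 0.67037177 -0.09082999  0.045     ] 0.10235420991259851 [ 0.619768   -0.08319094  0.045     ] -8.584450718684414
tcp [ 0.6071 -0.1293  0.15  ] head -8.7 shift [ 0.124   0.0054 -0.0145] rows>= 3.0 roll 0.0 t 2.13
```

Request:
send_rows --pt "0 0.03 0.005 -0.01 0" --pt "0 0.065 0.005 -0.01 0" --pt "0 0.1 0.005 -0.01 0" --pt "0 0.123 0.005 -0.01 0" --pt "0 0.123 0.005 -0.01 0"

```text
time: 2.55
tool_pos: [0.6099, -0.12, 0.0232]
ee_rot: [-1.65, 1.562, 2.909]
wrist_force: [-1.3, -0.0, -0.4]
width: 0.047
```

Request:
send_rows --pt "-1 0 0 0 0" --pt "-1 0 0 0 0" --pt "-1 0 0 0 0" --pt "-1 0 0 0 0" --pt "-1 0 0 0 0"

```text
time: 2.97
tool_pos: [0.6155, -0.1203, 0.0298]
ee_rot: [1.357, 1.567, -0.366]
wrist_force: [-1.4, 0.2, 5.7]
width: 0.0178
```

Request:
send_rows --pt "-1 -0.02 0 0 0" --pt "-1 -0.04 0 0 0" --pt "-1 -0.06 0 0 0" --pt "-1 -0.06 0 0 0"

```text
time: 3.3
tool_pos: [0.6175, -0.1206, 0.0931]
ee_rot: [1.42, 1.561, -0.303]
wrist_force: [1.1, 0.6, 0.0]
width: 0.0175
```

```bash
python3 - <<'E'
from h import *
s=snap("wrist","w2");s=snap("scene");crop(s,260,180,460,330,4,"s2");o=robot.get_obs();print(o["wrist_force"],o["wrist_torque"],o["tool_pos"])
E
```

```text
[-0.27301839 -0.0997453  -0.98464429] [-0.14749215 -0.07116501  0.02756798] [ 0.61514912 -0.11993328  0.08832671]
```

View pics/s2.png

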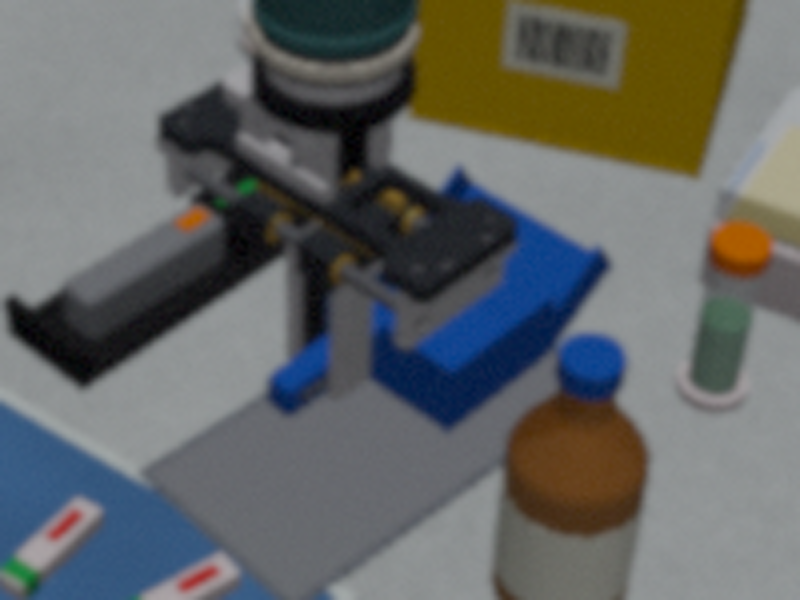

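Request:
send_rows --pt "-1 -0.03 0 0 0" --pt "-1 -0.06 0 0 0" --pt "-1 -0.08 0 0 0" --pt "-0.7 -0.08 0 0 0" --pt "-0.7 -0.08 0 0 0"

```text
time: 3.82
tool_pos: [0.6145, -0.1198, 0.1667]
ee_rot: [0.516, 1.571, -1.207]
wrist_force: [0.4, -0.0, -0.9]
width: 0.0178
```

Request:
send_rows --pt "-0.66 0 0 0 0" --pt "-0.66 0 0 0 0" --pt "-0.66 0 0 0 0"

```text
time: 4.07
tool_pos: [0.6132, -0.1194, 0.1643]
ee_rot: [-1.679, 1.566, 2.882]
wrist_force: [-0.7, 0.3, -0.8]
width: 0.0181
```

```bash
python3 - <<'E'
from h import *
s=snap("wrist","w3");s=snap("scene");crop(s,260,150,460,300,4,"s3")
E
```

```text
(no output)
```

View pics/s3.png

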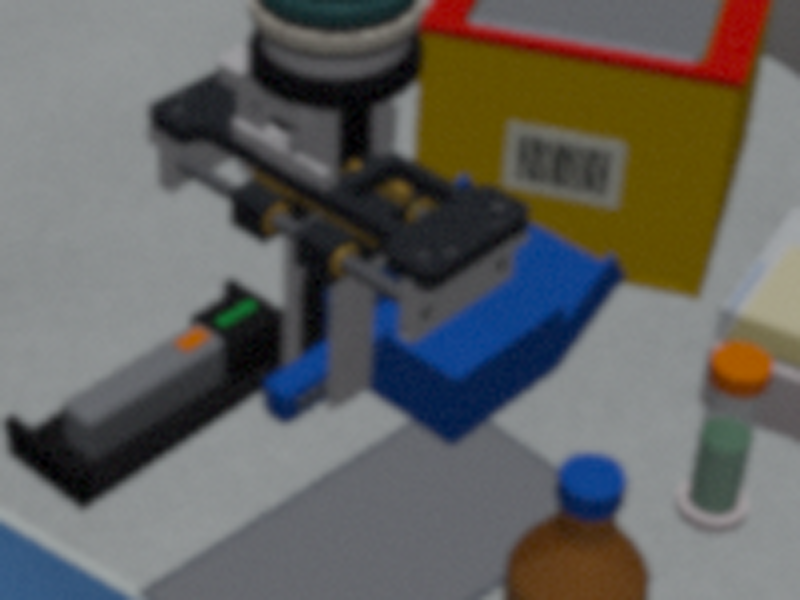

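View pics/w3.png

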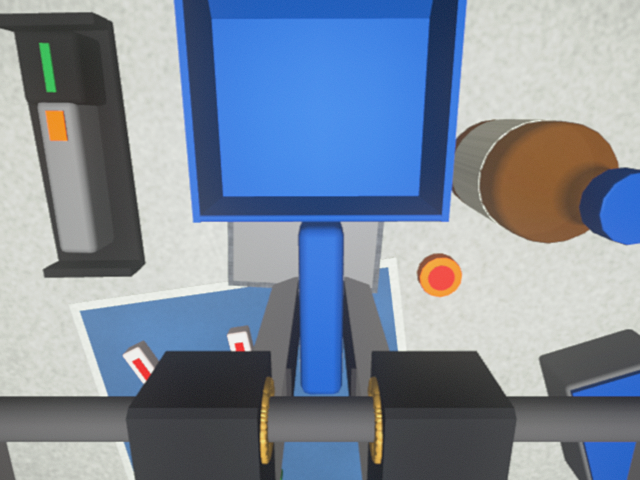

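Request:
send_rows --pt "-0.64 0 0 0 0" --pt "-0.64 0 0 0 0" --pt "-0.64 0 0 0 0"

```text
time: 4.42
tool_pos: [0.6145, -0.1197, 0.1673]
ee_rot: [-0.762, 1.571, -2.484]
wrist_force: [0.9, -0.8, -1.6]
width: 0.0175
```

```bash
cat >> h.py <<'E'
def look(n):
    snap("wrist",n+"w");s=snap("scene");crop(s,260,130,460,280,3,n+"s")
    a=cv2.imread(f"pics/{n}w.png");b=cv2.imread(f"pics/{n}s.png")
    a=cv2.resize(a,(400,300));b=cv2.resize(b,(400,300));cv2.imwrite(f"pics/{n}.png",np.hstack([a,b]))
E
python3 -c "
from h import *
look('a1')"
```

```text
(no output)
```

View pics/a1.png

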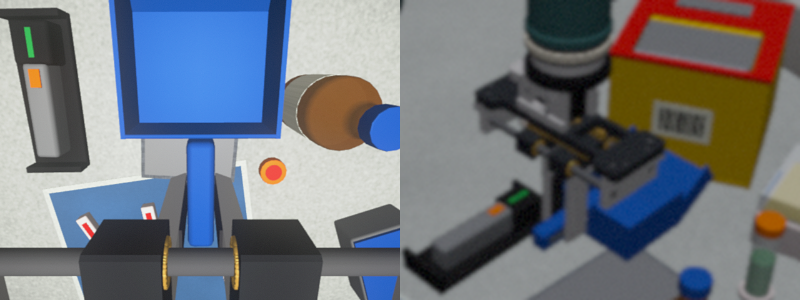

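Request:
send_rows --pt "-0.63 0 0 0 0" --pt "-0.63 0 0 0 0" --pt "-0.625 0 0 0 0" --pt "-0.625 0 0 0 0"

```text
time: 4.85
tool_pos: [0.6145, -0.1198, 0.1674]
ee_rot: [0.813, 1.571, -0.91]
wrist_force: [-0.0, 0.6, -0.7]
width: 0.0178
```

```bash
python3 -c "
from h import *
look('a2')"
```

```text
(no output)
```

View pics/a2.png

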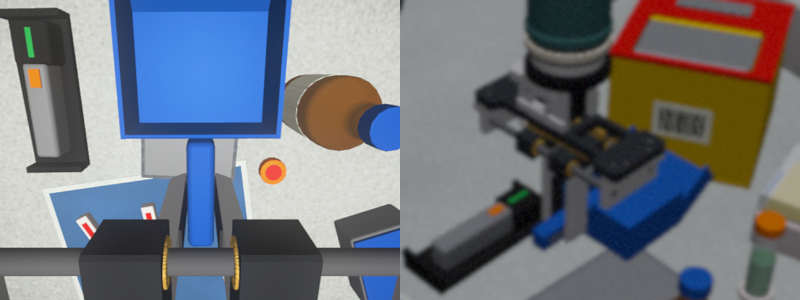

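Request:
send_rows --pt "-0.62 0 0 0 0" --pt "-0.62 0 0 0 0" --pt "-0.618 0 0 0 0" --pt "-0.618 0 0 0 0"

```text
time: 5.28
tool_pos: [0.6145, -0.12, 0.1675]
ee_rot: [0.274, 1.57, -1.449]
wrist_force: [0.1, -0.3, -1.0]
width: 0.0183
```

```bash
python3 -c "
from h import *
look('a3')"
```

```text
(no output)
```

View pics/a3.png

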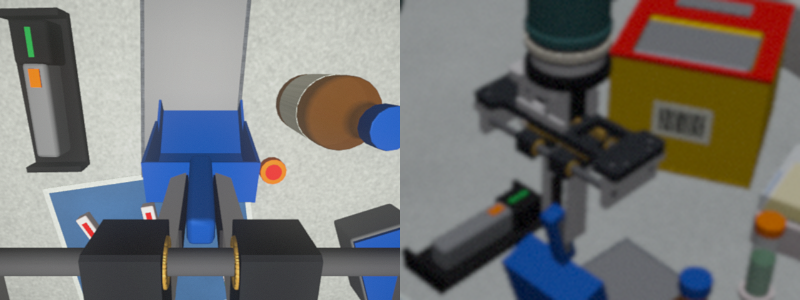

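```bash
python3 -c "
from h import *
s=snap('scene');crop(s,260,160,460,310,4,'b3');o=robot.get_obs();print(o['width'],o['wrist_force'],o['time'])
s=snap('wrist','w4')"
```

```text
0.017960925240782282 [ 0.4884822  -0.0564848  -1.50261087] 5.4333
```

View pics/b3.png

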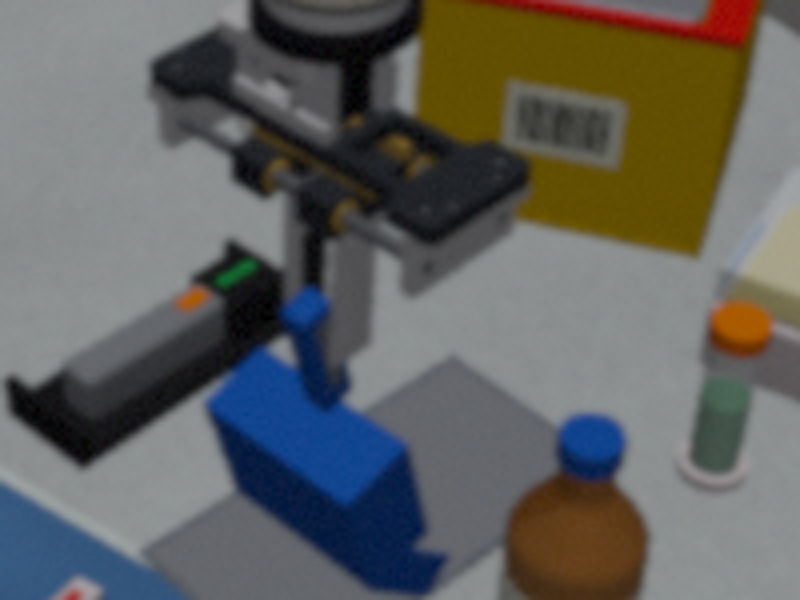

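View pics/w4.png

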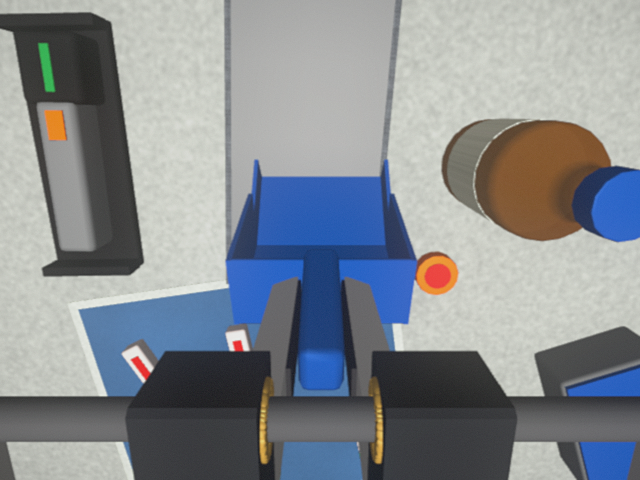

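```bash
python3 -c "
from h import *
plan([.634,.034,.178],-11)"
```

```text
tcp [ 0.6145 -0.1198  0.1674] head -8.7 shift [-0.0106 -0.004  -0.155 ] rows>= 3.7 roll 0.04 t 5.48
```

Request:
send_rows --pt "-1 0 0 0 0" --pt "-1 -0.01 0 0 0" --pt "-1 -0.011 -0.001 -0.025 0.02" --pt "-1 -0.011 -0.002 -0.055 0.04" --pt "-1 -0.011 -0.003 -0.085 0.04"

```text
time: 5.9
tool_pos: [0.6248, -0.035, 0.1796]
ee_rot: [1.729, 1.569, -0.036]
wrist_force: [1.2, -0.4, -1.8]
width: 0.0179
```

Request:
send_rows --pt "-1 0 0 -0.03 0" --pt "-1 0 0 -0.055 0" --pt "-1 0 0 -0.07 0" --pt "-1 0 0 -0.07 0"

```text
time: 6.23
tool_pos: [0.6381, 0.0366, 0.1788]
ee_rot: [2.794, 1.569, 1.036]
wrist_force: [-0.4, 1.2, -1.8]
width: 0.0178
```

```bash
python3 -c "
from h import *
plan([.634,.034,.178],-11)
s=snap('scene');crop(s,300,150,500,300,4,'b4');s=snap('wrist','w5')"
```

```text
tcp [0.6381 0.0366 0.1788] head -10.8 shift [ 0.0008 -0.0035  0.0034] rows>= 0.1 roll 0.004 t 6.23
```

View pics/b4.png

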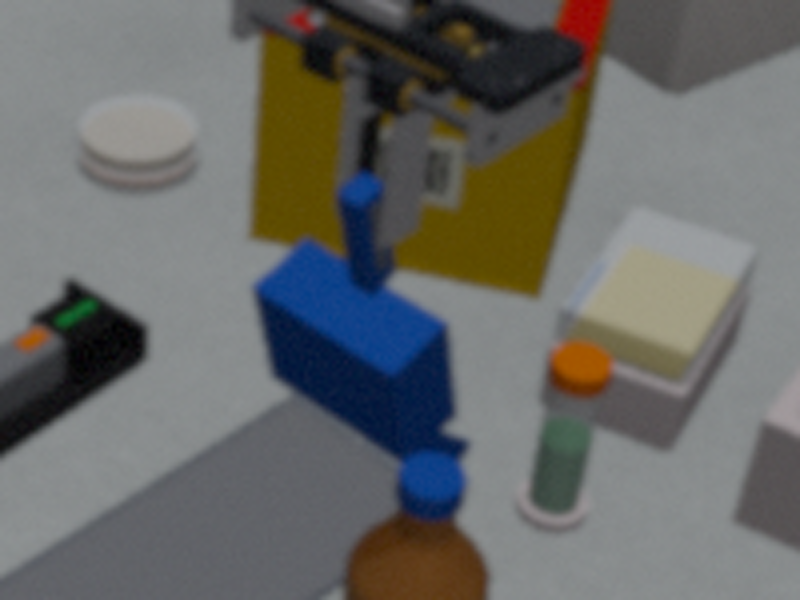

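View pics/w5.png

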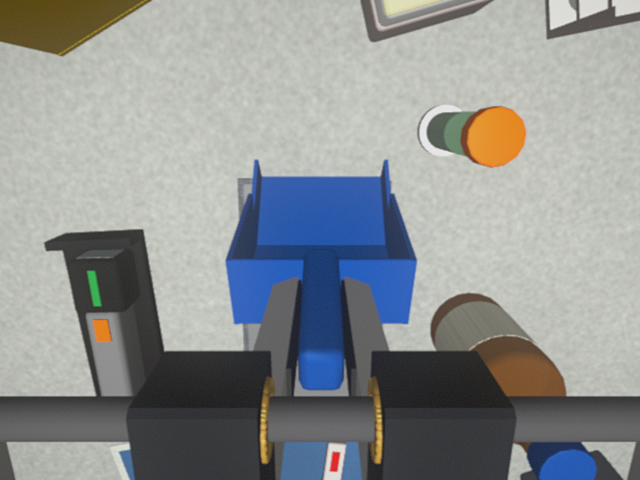

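Request:
send_rows --pt "-0.7 0.014 -0.003 0.0 0" --pt "-0.64 0.026 -0.003 0.0 0" --pt "-0.625 0.032 -0.003 0.015 0" --pt "-0.625 0.037 -0.003 0.03 0" --pt "-0.625 0.043 -0.003 0.046 0"

```text
time: 6.75
tool_pos: [0.6276, -0.0148, 0.1394]
ee_rot: [1.339, 1.563, -0.426]
wrist_force: [0.2, -0.4, -0.1]
width: 0.0176
```

```bash
python3 -c "
from h import *
plan([.634,.034,.178],-11)
s=snap('scene');crop(s,300,150,500,300,4,'b5');"
```

```text
tcp [ 0.6276 -0.0148  0.1394] head -11.1 shift [-0.0387 -0.0029 -0.049 ] rows>= 1.5 roll -0.002 t 6.75
```

View pics/b5.png

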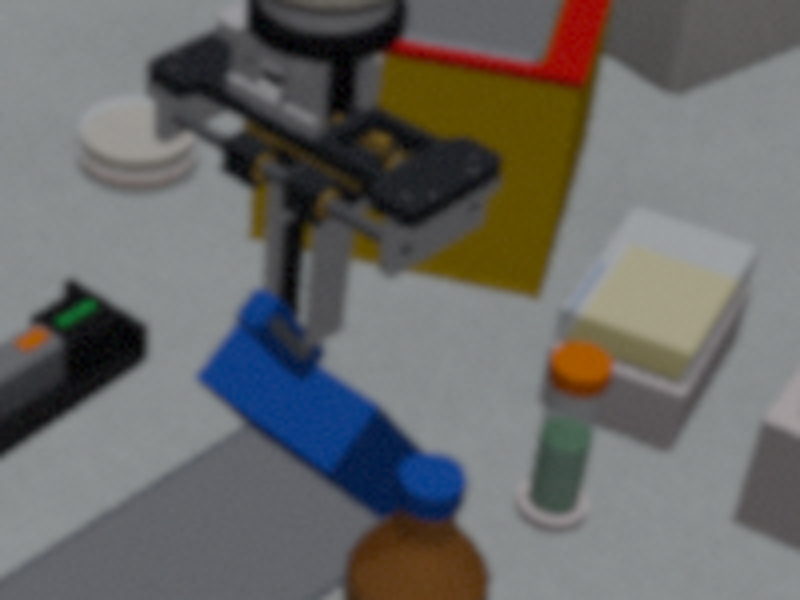

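Request:
send_rows --pt "-0.625 0.011 0 0.019 0" --pt "-0.625 0.023 0 0.038 0" --pt "-0.625 0.038 0 0.052 0" --pt "-0.625 0.054 0 0.066 0" --pt "-0.625 0.068 0 0.08 0"

```text
time: 7.22
tool_pos: [0.6104, -0.0925, 0.0674]
ee_rot: [0.899, 1.569, -0.866]
wrist_force: [0.5, -0.4, -0.8]
width: 0.0174
```

Request:
send_rows --pt "-0.625 0.015 0 0.013 0" --pt "-0.625 0.03 0 0.022 0" --pt "-0.625 0.042 0 0.028 0" --pt "-0.625 0.044 0 0.029 0" --pt "-0.5 0.044 0 0.029 0"

```text
time: 7.63
tool_pos: [0.605, -0.1209, 0.0244]
ee_rot: [0.813, 1.569, -0.953]
wrist_force: [-0.0, -0.0, -0.4]
width: 0.0216
```

```bash
python3 -c "
from h import *
plan([.634,.034,.178],-11)
s=snap('scene');crop(s,260,180,460,330,4,'b6');"
```

```text
tcp [ 0.605  -0.1209  0.0244] head -11.2 shift [-0.1538 -0.0015 -0.1574] rows>= 5.3 roll -0.003 t 7.63
```

View pics/b6.png

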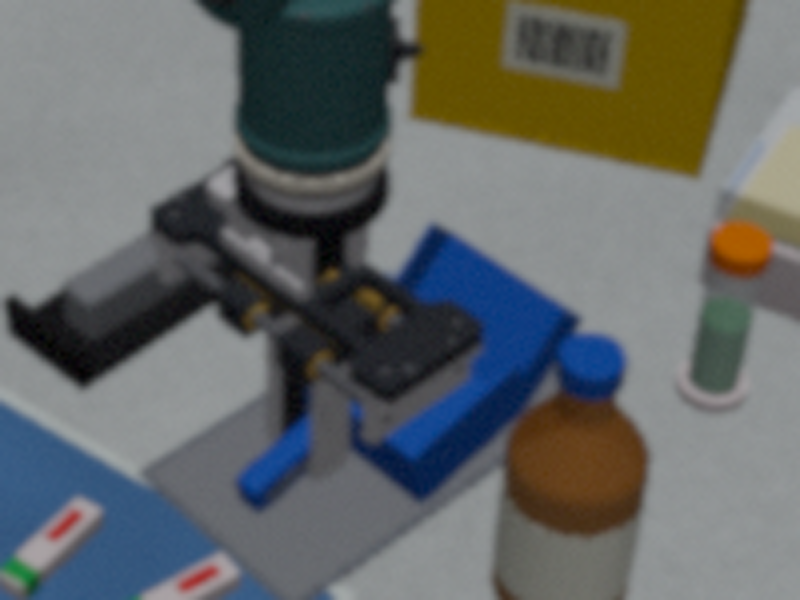

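Request:
send_rows --pt "0 -0.0 0 0 0" --pt "0 -0.035 0 0 0" --pt "0 -0.07 0 0 0" --pt "0 -0.1 0 0.03 0" --pt "0 -0.13 0 0.06 0"

```text
time: 8.1
tool_pos: [0.594, -0.1755, 0.154]
ee_rot: [1.22, 1.57, -0.54]
wrist_force: [0.6, -0.9, 0.1]
width: 0.0465
```

Request:
send_rows --pt "-0.25 0 -0.01 0.03 0.04" --pt "-0.25 0 -0.02 0.06 0.075" --pt "-0.25 0 -0.02 0.06 0.075" --pt "-0.25 0 -0.02 0.06 0.075"

```text
time: 8.43
tool_pos: [0.562, -0.2326, 0.1523]
ee_rot: [-2.471, 1.571, 1.971]
wrist_force: [0.6, 0.0, 0.4]
width: 0.0353
```

```bash
python3 -c "
from h import *
plan([.6009,-.2272,.008],-15.5)
snap('wrist','w6');s=snap('top');crop(s,260,160,450,310,4,'c6')"
```

```text
tcp [ 0.562  -0.2326  0.1523] head -15.5 shift [ 0.1443  0.0361 -0.0155] rows>= 3.6 roll 0.001 t 8.43
```

View pics/w6.png

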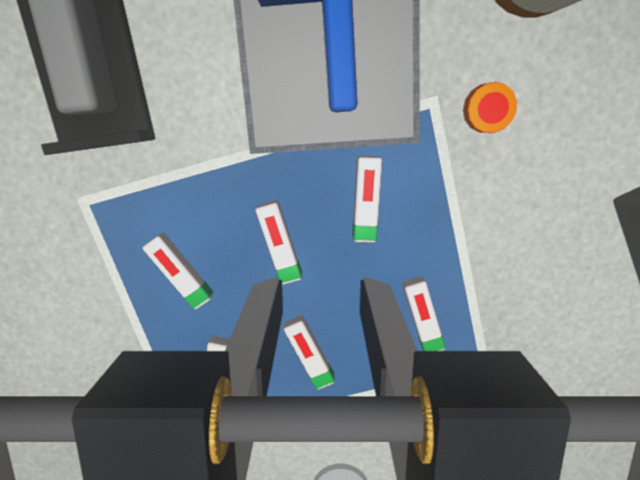

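View pics/c6.png

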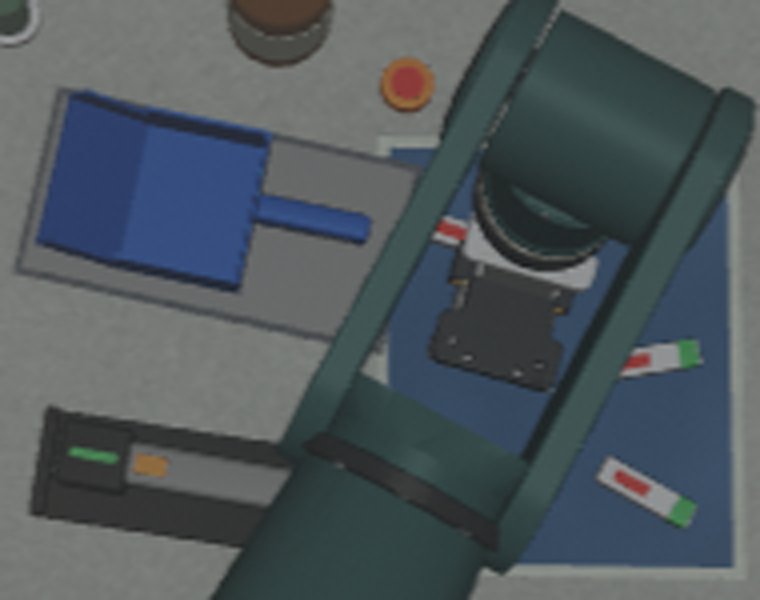

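```bash
cat >> h.py <<'E'
def ends(s,a,b,z=.014):
    a=px2w(s,*a,z);b=px2w(s,*b,z);d=b-a;h=np.degrees(np.arctan2(d[1],d[0]))
    print("mid",((a+b)/2)[:2].round(4),"len",np.linalg.norm(d).round(4),"dir",h.round(1));return (a+b)/2,h
def cart(s,a,b,z=.014):
    m,h=ends(s,a,b,z);plan([m[0],m[1],.006],h+90)
E
python3 - <<'E'
from h import *
s=snap("wrist")
cart(s,(369.5,158),(365,242));cart(s,(265,203),(289,282))
s=snap("top");m=1e-3
pts=np.array([(-43,-51,45),(-43,51,45),(92,-51,36),(92,51,36),(-118,-9,54),(-118,9,54)])*m
pix=np.array([(270,133),(240,289),(71,93),(38,243),(371,215),(366,241)])/4+[260,160]-.375
q,r=fit2d(s,pts,pix,[.62,-.04,1.4]);print("cup",q.round(4),np.degrees(q[2]),r.round(2).tolist())
E
```

```text
mid [ 0.6012 -0.2248] len 0.0648 dir -106.6
tcp [ 0.563  -0.2302  0.1518] head -15.2 shift [ 0.1458  0.0355 -0.0152] rows>= 3.6 roll 0.023 t 8.58
mid [ 0.5256 -0.2391] len 0.0667 dir -90.5
tcp [ 0.563  -0.2302  0.1518] head -15.2 shift [ 0.1459 -0.0337  0.0185] rows>= 3.6 roll -0.257 t 8.58
cup [ 0.6193 -0.0436  1.3786] 78.98632048229935 [[0.45, -0.18], [-0.21, -1.02], [-0.51, 0.11], [-0.84, 0.33], [0.62, 0.23], [0.47, 0.52]]
```

Request:
send_rows --pt "-0.25 0.03 0.02 -0.01 0.02" --pt "-0.25 0.065 0.0355 -0.0145 0.02" --pt "-0.25 0.1 0.0355 -0.0145 0.02" --pt "-0.25 0.13 0.0355 -0.0145 0.02" --pt "-0.25 0.145 0.0355 -0.0145 0.02"

```text
time: 9.05
tool_pos: [0.5987, -0.2234, 0.0014]
ee_rot: [-1.739, 1.562, 2.689]
wrist_force: [-0.4, 0.3, -0.4]
width: 0.0353
```

Request:
send_rows --pt "-0.25 0 0 0 0" --pt "-1 0 0 0 0" --pt "-1 0 0 0 0" --pt "-1 0 0 0 0" --pt "-1 0 0 0 0"

```text
time: 9.47
tool_pos: [0.602, -0.2266, 0.0089]
ee_rot: [1.471, 1.568, -0.386]
wrist_force: [0.1, 0.0, 1.5]
width: 0.0173
```

Request:
send_rows --pt "-1 -0.03 0 0 0" --pt "-1 -0.06 0 0 0" --pt "-1 -0.1 0 0 0" --pt "-1 -0.11 0 0 0"

```text
time: 9.8
tool_pos: [0.6042, -0.228, 0.126]
ee_rot: [1.412, 1.558, -0.445]
wrist_force: [0.8, -1.2, 2.2]
width: 0.0174
```

```bash
cat >> h.py <<'E'
CUP=np.array([.6193,-.0436]);CH=79.
def cuppt(x,y):
    c,s=np.cos(np.radians(CH)),np.sin(np.radians(CH));return CUP+[c*x-s*y,s*x+c*y]
E
python3 - <<'E'
from h import *
snap("wrist","w7")
plan([*cuppt(-2e-3,.02),.05],CH+90)
E
```

```text
tcp [ 0.6046 -0.2282  0.1262] head -16.4 shift [ 0.075  -0.059  -0.1775] rows>= 4.8 roll -0.095 t 9.85
```

View pics/w7.png

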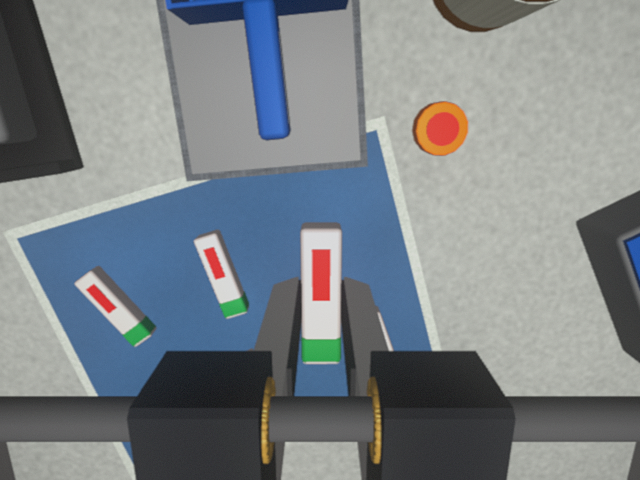

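```bash
cat >> h.py <<'E'
def place(i):
    x=[-.016,.008,.030][i%3];p=cuppt(x,0)
    t,M=toolR();h=np.degrees(np.arctan2(M[1,1],M[0,1]))
    d=M.T@(np.array([*p,.085])-t);print("shift",d.round(4),"roll",round(np.radians(h-(CH-180)),3),"tcp",t.round(4),"final z",.028+.014*(i//3))
E
python3 -c "
from h import *
place(0);s=snap('top');print(px2w(s,260,152,.114))"
```

```text
shift [ 0.0403 -0.0372 -0.1654] roll 1.476 tcp [ 0.6046 -0.2282  0.1262] final z 0.028
[0.74640842 0.0746596  0.114     ]
```

Request:
send_rows --pt "-1 0 -0.008 -0.033 0.12" --pt "-1 0 -0.015 -0.066 0.24" --pt "-1 0 -0.022 -0.1 0.36" --pt "-1 0 -0.03 -0.133 0.48" --pt "-1 0.01 -0.037 -0.165 0.6"

```text
time: 10.32
tool_pos: [0.6121, -0.0562, 0.1069]
ee_rot: [2.501, 1.57, 0.036]
wrist_force: [1.1, -0.4, -0.5]
width: 0.0174
```

Request:
send_rows --pt "-1 0 0 0 0.12" --pt "-1 0 0 0 0.24" --pt "-1 0.01 0 0 0.36" --pt "-1 0.02 0 0 0.48" --pt "-1 0.03 0 0 0.6"

```text
time: 10.73
tool_pos: [0.6108, -0.0573, 0.0744]
ee_rot: [-0.221, 1.567, 2.999]
wrist_force: [-0.8, -0.7, -0.5]
width: 0.0176
```

Request:
send_rows --pt "-1 0 0 0 0.12" --pt "-1 0 0 0 0.24" --pt "-1 0 0 0 0.276" --pt "-1 0 0 0 0.276"

```text
time: 11.07
tool_pos: [0.6106, -0.0575, 0.0745]
ee_rot: [0.04, 1.566, 2.989]
wrist_force: [0.0, -0.4, -0.3]
width: 0.0177
```

```bash
python3 -c "
from h import *
place(0);snap('wrist','w8')"
```

```text
shift [-0.0105  0.0007 -0.0059] roll -0.001 tcp [ 0.6106 -0.0575  0.0745] final z 0.028
```

View pics/w8.png

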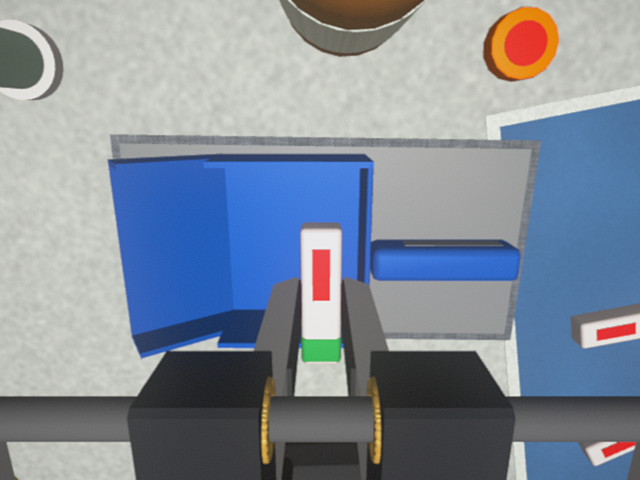

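Request:
send_rows --pt "-1 0.02 0 -0.006 0" --pt "-1 0.046 0 -0.006 0" --pt "-1 0.046 0 -0.006 0" --pt "-0.4 0.046 0 -0.006 0" --pt "-0.4 0.046 0 -0.006 0"

```text
time: 11.53
tool_pos: [0.618, -0.0586, 0.0315]
ee_rot: [-0.773, 1.57, 2.177]
wrist_force: [-1.0, 1.4, -0.1]
width: 0.027
```

Request:
send_rows --pt "-0.4 -0.03 0 0 0" --pt "-0.4 -0.06 0 0 0" --pt "-0.3 -0.09 0 0 -0.12" --pt "-0.3 -0.1 0 0 -0.24" --pt "-0.25 -0.1 0 0 -0.36"

```text
time: 11.95
tool_pos: [0.6216, -0.0595, 0.1393]
ee_rot: [2.77, 1.557, -0.197]
wrist_force: [0.1, 0.5, 0.4]
width: 0.0346
```

```bash
python3 -c "
from h import *
snap('wrist','w9')
plan([.5256,-.2391-.02,.12],-.5)
"
```

```text
tcp [ 0.6205 -0.0593  0.137 ] head -79.8 shift [0.0165 0.1798 0.1289] rows>= 5.3 roll -1.384 t 12.0
```

View pics/w9.png

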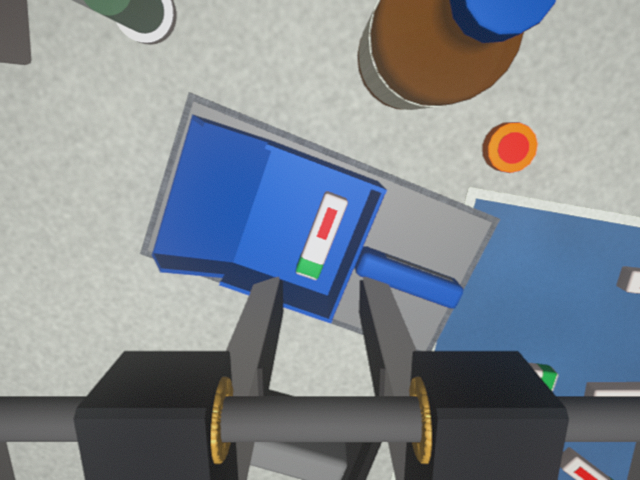

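Request:
send_rows --pt "-0.25 0 0.032 0.025 -0.12" --pt "-0.25 0 0.064 0.05 -0.24" --pt "-0.25 0 0.096 0.075 -0.36" --pt "-0.25 0 0.128 0.1 -0.48" --pt "-0.25 0.01 0.16 0.125 -0.6"

```text
time: 12.42
tool_pos: [0.525, -0.2341, 0.126]
ee_rot: [1.824, 1.565, -0.559]
wrist_force: [0.4, -0.6, 0.7]
width: 0.0351
```

Request:
send_rows --pt "-0.25 0 0 0 -0.12" --pt "-0.25 0 0 0 -0.24" --pt "-0.25 0 0 0 -0.36" --pt "-0.25 0 0 0 -0.48" --pt "-0.25 0 0 0 -0.6"

```text
time: 12.83
tool_pos: [0.5248, -0.2324, 0.1239]
ee_rot: [1.209, 1.569, -0.574]
wrist_force: [0.1, -0.0, -1.1]
width: 0.0353
```

Request:
send_rows --pt "-0.25 0 0 0 -0.12" --pt "-0.25 0 0 0 -0.185" --pt "-0.25 0 0 0 -0.185"

```text
time: 13.08
tool_pos: [0.5249, -0.2322, 0.1238]
ee_rot: [1.006, 1.569, -0.596]
wrist_force: [0.7, 0.2, -0.2]
width: 0.0354
```

```bash
python3 -c "
from h import *
snap('wrist','w10')
plan([.5256,-.2391,.007],-.5)
"
```

```text
tcp [ 0.5249 -0.2321  0.1237] head -1.9 shift [0.1167 0.0008 0.0068] rows>= 2.8 roll -0.025 t 13.13
```

View pics/w10.png

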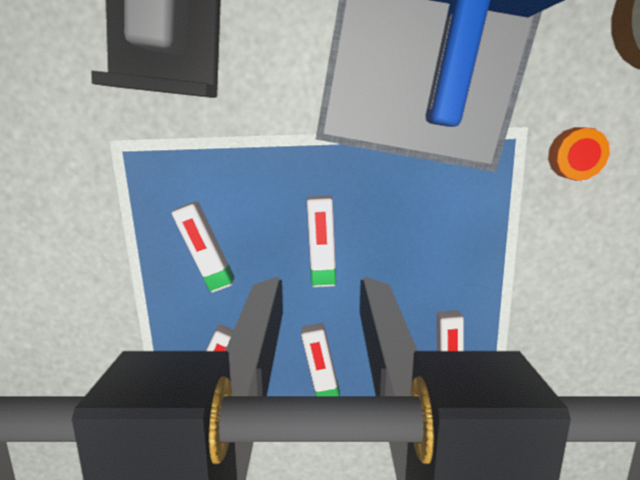

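```bash
python3 -c "
from h import *
s=snap('wrist')
cart(s,(319.5,198),(323,286))
cart(s,(184.5,208),(220.5,288))
"
```

```text
mid [ 0.5252 -0.2416] len 0.0655 dir -89.7
tcp [ 0.5249 -0.2321  0.1236] head -1.9 shift [0.1176 0.0005 0.0093] rows>= 2.8 roll -0.039 t 13.18
mid [ 0.4405 -0.2431] len 0.0636 dir -72.4
tcp [ 0.5249 -0.2321  0.1236] head -1.9 shift [ 0.1175 -0.084   0.0137] rows>= 3.5 roll -0.34 t 13.18
```

Request:
send_rows --pt "-0.25 0.03 0 0.009 -0.035" --pt "-0.25 0.07 0 0.009 -0.035" --pt "-0.25 0.1 0 0.009 -0.035" --pt "-0.25 0.117 0 0.009 -0.035" --pt "-0.25 0.117 0 0.009 -0.035"

```text
time: 13.6
tool_pos: [0.5227, -0.2401, 0.0026]
ee_rot: [-2.079, 1.566, 2.635]
wrist_force: [-0.1, -0.1, -0.6]
width: 0.0353
```

Request:
send_rows --pt "-1 0 0 0 0" --pt "-1 0 0 0 0" --pt "-1 0 0 0 0" --pt "-1 -0.02 0 0 0" --pt "-1 -0.06 0 0 0"

```text
time: 14.02
tool_pos: [0.5209, -0.2389, 0.0614]
ee_rot: [-2.091, 1.56, 2.625]
wrist_force: [0.0, -0.4, 0.0]
width: 0.0178
```

```bash
python3 -c "
from h import *
snap('wrist','w11')
place(1)
"
```

```text
shift [-0.0107  0.0943 -0.2064] roll 1.767 tcp [ 0.5274 -0.2426  0.0746] final z 0.028
```

View pics/w11.png

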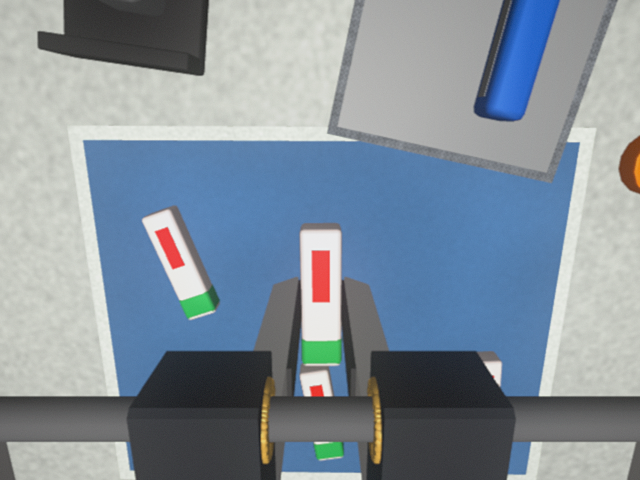

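Request:
send_rows --pt "-1 -0.03 0.015 -0.034 0.12" --pt "-1 -0.035 0.03 -0.066 0.24" --pt "-1 -0.035 0.045 -0.1 0.36" --pt "-1 -0.035 0.06 -0.133 0.48" --pt "-1 -0.035 0.075 -0.165 0.6"

```text
time: 14.48
tool_pos: [0.6, -0.0743, 0.103]
ee_rot: [1.941, 1.567, -0.232]
wrist_force: [0.1, -0.5, -0.9]
width: 0.0176
```

```bash
python3 -c "
from h import *
place(1)
"
```

```text
shift [ 0.018  -0.0047 -0.0435] roll 1.16 tcp [ 0.6    -0.0743  0.103 ] final z 0.028
```

Request:
send_rows --pt "-1 0 -0.003 -0.02 0.12" --pt "-1 0 -0.005 -0.043 0.24" --pt "-1 0.01 -0.005 -0.043 0.36" --pt "-1 0.02 -0.005 -0.043 0.48" --pt "-1 0.02 -0.005 -0.043 0.6"

```text
time: 14.9
tool_pos: [0.6181, -0.0364, 0.0797]
ee_rot: [-0.362, 1.569, -3.133]
wrist_force: [-0.5, 0.2, 0.0]
width: 0.0176
```

Request:
send_rows --pt "-1 0 0 0 0.12" --pt "-1 0 0 0 0.24" --pt "-1 0 0 0 0.36" --pt "-1 0 0 0 0.48" --pt "-1 0 0 0 0.56"

```text
time: 15.32
tool_pos: [0.6193, -0.0373, 0.0822]
ee_rot: [3.136, 1.568, -0.196]
wrist_force: [-0.4, 0.1, -0.1]
width: 0.0177
```

```bash
python3 -c "
from h import *
place(1)
"
```

```text
shift [-0.0028 -0.0018 -0.0012] roll 0.002 tcp [ 0.6193 -0.0373  0.0822] final z 0.028
```

Request:
send_rows --pt "-1 0.03 0 -0.001 0" --pt "-1 0.052 0 -0.001 0" --pt "-1 0.052 0 -0.001 0" --pt "-0.4 0.052 0 -0.001 0" --pt "-0.4 0.052 0 -0.001 0"

```text
time: 15.73
tool_pos: [0.6208, -0.0376, 0.0307]
ee_rot: [-3.133, 1.568, -0.176]
wrist_force: [0.3, -0.3, 0.7]
width: 0.0265
```

Request:
send_rows --pt "-0.4 -0.03 0 0 0" --pt "-0.4 -0.06 0 0 0" --pt "-0.3 -0.09 0 0 -0.12" --pt "-0.3 -0.1 0 0 -0.24" --pt "-0.25 -0.1 0 0 -0.36"

```text
time: 16.15
tool_pos: [0.6235, -0.038, 0.1374]
ee_rot: [2.805, 1.556, -0.156]
wrist_force: [-0.2, -0.2, -0.9]
width: 0.0343
```

```bash
python3 -c "
from h import *
snap('wrist','w12')
plan([.4405,-.2431,.11],17.6)
"
```

```text
tcp [ 0.6225 -0.0378  0.1351] head -79.4 shift [0.0235 0.1683 0.2168] rows>= 6.6 roll 1.448 t 16.2
```

View pics/w12.png

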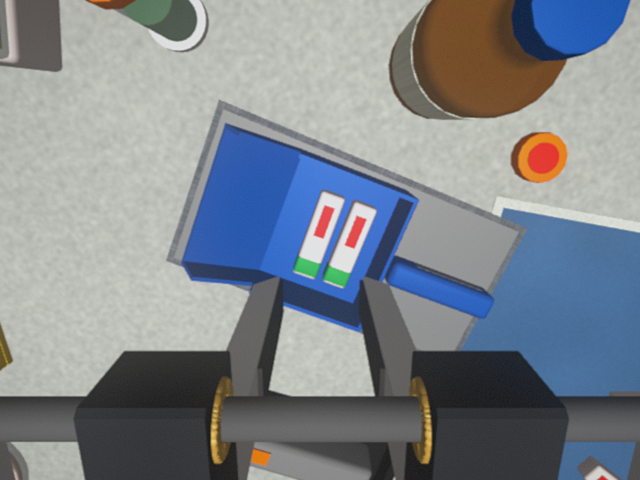

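Request:
send_rows --pt "-0.25 0 0.023 0.03 0.12" --pt "-0.25 0 0.046 0.06 0.24" --pt "-0.25 0 0.07 0.09 0.36" --pt "-0.25 0 0.093 0.12 0.48" --pt "-0.25 0.01 0.117 0.15 0.6"

```text
time: 16.62
tool_pos: [0.493, -0.1806, 0.1225]
ee_rot: [3.098, 1.563, -0.476]
wrist_force: [0.3, -0.4, 0.5]
width: 0.0354
```

```bash
python3 -c "
from h import *
plan([.4405,-.2431,.11],17.6)
"
```

```text
tcp [ 0.493  -0.1806  0.1225] head -114.8 shift [0.0124 0.0788 0.0216] rows>= 2.0 roll 0.831 t 16.62
```

Request:
send_rows --pt "-0.25 0 0.03 0.008 0.12" --pt "-0.25 0 0.06 0.016 0.24" --pt "-0.25 0 0.079 0.022 0.36" --pt "-0.25 0 0.079 0.022 0.48" --pt "-0.25 0 0.079 0.022 0.6"

```text
time: 17.03
tool_pos: [0.4393, -0.2433, 0.1205]
ee_rot: [-2.754, 1.568, -0.649]
wrist_force: [-1.6, -0.2, 0.2]
width: 0.0349
```

Request:
send_rows --pt "-0.25 0 0 0 0.12" --pt "-0.25 0 0 0 0.23" --pt "-0.25 0 0 0 0.23"

```text
time: 17.28
tool_pos: [0.4402, -0.2422, 0.1203]
ee_rot: [-2.53, 1.568, -0.648]
wrist_force: [-0.9, 0.2, -0.4]
width: 0.0353
```

```bash
python3 -c "
from h import *
snap('wrist','w13')
plan([.4405,-.2431,.007],17.6)
"
```

```text
tcp [ 0.4402 -0.2421  0.1201] head -161.9 shift [ 0.1131  0.0002 -0.0008] rows>= 2.7 roll 0.009 t 17.33
```

View pics/w13.png

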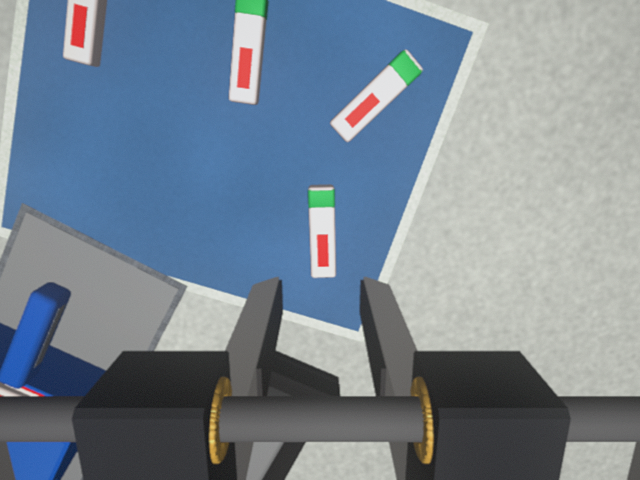

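```bash
python3 -c "
from h import *
s=snap('wrist')
cart(s,(323.5,277),(320.5,187))
cart(s,(341,133),(413,58))
"
```

```text
mid [ 0.4395 -0.2437] len 0.0652 dir -69.9
tcp [ 0.4401 -0.242   0.1199] head -161.8 shift [ 0.1139  0.0012 -0.0012] rows>= 2.7 roll -0.033 t 17.38
mid [ 0.4351 -0.341 ] len 0.0638 dir -116.1
tcp [ 0.4401 -0.242   0.1199] head -161.8 shift [ 0.114   0.0358 -0.0922] rows>= 3.6 roll 0.772 t 17.38
```

Request:
send_rows --pt "-0.25 0.03 0.001 -0.001 -0.02" --pt "-0.25 0.07 0.001 -0.001 -0.02" --pt "-0.25 0.1 0.001 -0.001 -0.02" --pt "-0.25 0.114 0.001 -0.001 -0.02" --pt "-0.25 0.114 0.001 -0.001 -0.02"

```text
time: 17.8
tool_pos: [0.4377, -0.2419, 0.0023]
ee_rot: [0.631, 1.567, 2.539]
wrist_force: [0.1, 0.1, 0.2]
width: 0.0352
```

Request:
send_rows --pt "-1 0 0 0 0" --pt "-1 0 0 0 0" --pt "-1 0 0 0 0" --pt "-1 -0.02 0 0 0" --pt "-1 -0.06 0 0 0"

```text
time: 18.22
tool_pos: [0.4356, -0.2405, 0.0607]
ee_rot: [0.622, 1.56, 2.529]
wrist_force: [0.2, 0.1, -0.7]
width: 0.0176
```

```bash
python3 -c "
from h import *
snap('wrist','w14')
place(2)
"
```

```text
shift [-0.0119 -0.249   0.1573] roll -1.042 tcp [ 0.4421 -0.245   0.0729] final z 0.028
```

View pics/w14.png

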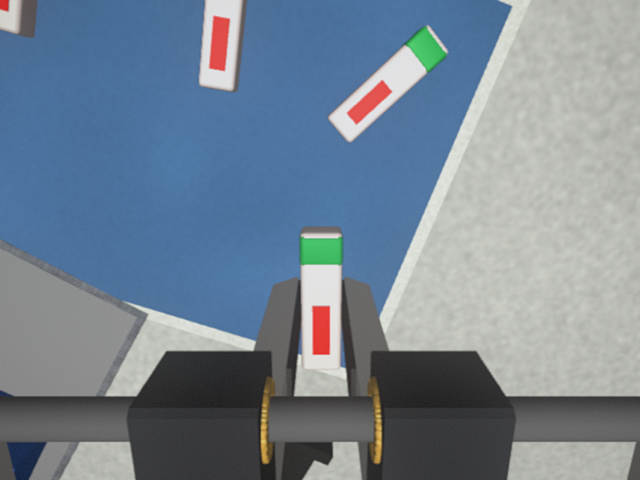

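Request:
send_rows --pt "-1 -0.03 -0.034 0.021 -0.12" --pt "-1 -0.037 -0.068 0.043 -0.24" --pt "-1 -0.037 -0.1 0.063 -0.36" --pt "-1 -0.037 -0.134 0.085 -0.48" --pt "-1 -0.037 -0.168 0.106 -0.6"

```text
time: 18.68
tool_pos: [0.5645, -0.0861, 0.1037]
ee_rot: [-2.801, 1.567, -0.289]
wrist_force: [0.6, -1.2, -0.7]
width: 0.0171
```

```bash
python3 -c "
from h import *
place(2)
"
```

```text
shift [ 0.0189 -0.0938 -0.0065] roll -0.437 tcp [ 0.5645 -0.0861  0.1037] final z 0.028
```

Request:
send_rows --pt "-1 0 -0.033 -0.002 -0.12" --pt "-1 0 -0.066 -0.004 -0.24" --pt "-1 0.01 -0.093 -0.006 -0.36" --pt "-1 0.02 -0.093 -0.006 -0.437" --pt "-1 0.02 -0.093 -0.006 -0.437"

```text
time: 19.1
tool_pos: [0.6224, -0.0144, 0.0799]
ee_rot: [0.135, 1.568, 3.083]
wrist_force: [0.2, -0.9, -1.1]
width: 0.0176
```

```bash
python3 -c "
from h import *
place(2)
"
```

```text
shift [-0.0051 -0.0008 -0.0025] roll -0.001 tcp [ 0.6224 -0.0144  0.0799] final z 0.028
```

Request:
send_rows --pt "-1 0.03 0 -0.002 0" --pt "-1 0.051 0 -0.002 0" --pt "-1 0.051 0 -0.002 0" --pt "-0.4 0.051 0 -0.002 0" --pt "-0.4 0.051 0 -0.002 0"

```text
time: 19.52
tool_pos: [0.6256, -0.0173, 0.0328]
ee_rot: [-3.116, 1.568, -0.174]
wrist_force: [-0.0, -1.0, 0.5]
width: 0.0266
```

Request:
send_rows --pt "-0.4 -0.03 0 0 0" --pt "-0.4 -0.06 0 0 0" --pt "-0.3 -0.09 0 0 -0.12" --pt "-0.3 -0.1 0 0 -0.24" --pt "-0.25 -0.1 0 0 -0.36"

```text
time: 19.93
tool_pos: [0.6284, -0.0173, 0.1395]
ee_rot: [2.85, 1.556, -0.125]
wrist_force: [-0.5, 0.0, -0.1]
width: 0.0345
```

```bash
python3 -c "
from h import *
snap('wrist','w15')
plan([.4351,-.341,.11],-26.1)
"
```

```text
tcp [ 0.6273 -0.0172  0.1372] head -80.2 shift [0.0256 0.2864 0.2447] rows>= 9.1 roll -0.944 t 19.98
```

View pics/w15.png

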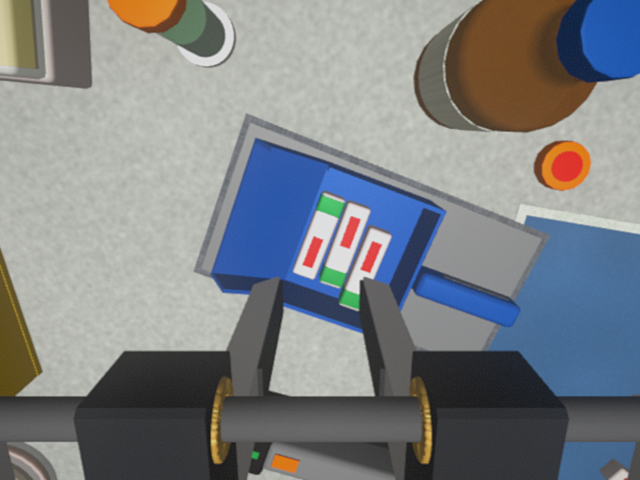

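Request:
send_rows --pt "-0.25 0 0.03 0.026 -0.12" --pt "-0.25 0 0.06 0.052 -0.24" --pt "-0.25 0 0.09 0.078 -0.36" --pt "-0.25 0 0.12 0.104 -0.48" --pt "-0.25 0 0.15 0.13 -0.6"

```text
time: 20.4
tool_pos: [0.5216, -0.1846, 0.1326]
ee_rot: [1.848, 1.568, -0.538]
wrist_force: [0.4, -0.2, -0.2]
width: 0.0352
```

```bash
python3 -c "
from h import *
plan([.4351,-.341,.11],-26.1)
"
```

```text
tcp [ 0.5216 -0.1846  0.1326] head -46.7 shift [0.0226 0.0545 0.1702] rows>= 4.3 roll -0.36 t 20.4
```

Request:
send_rows --pt "-0.25 0 0.012 0.036 -0.1" --pt "-0.25 0 0.024 0.072 -0.2" --pt "-0.25 0.01 0.036 0.108 -0.3" --pt "-0.25 0.02 0.048 0.145 -0.36" --pt "-0.25 0.022 0.054 0.17 -0.36"

```text
time: 20.82
tool_pos: [0.4329, -0.3414, 0.1088]
ee_rot: [0.187, 1.569, -1.846]
wrist_force: [0.7, 0.6, 0.1]
width: 0.0354
```

Request:
send_rows --pt "-0.25 0 0 0 0" --pt "-0.25 0 0 0 0"

```text
time: 20.98
tool_pos: [0.4347, -0.3398, 0.1099]
ee_rot: [1.573, 1.569, -0.461]
wrist_force: [0.8, 0.2, -0.4]
width: 0.0351
```

```bash
python3 -c "
from h import *
snap('wrist','w16')
plan([.4351,-.341,.007],-26.1)
"
```

```text
tcp [ 0.4355 -0.3389  0.11  ] head -26.4 shift [0.103  0.0004 0.0021] rows>= 2.5 roll -0.006 t 21.03
```

View pics/w16.png

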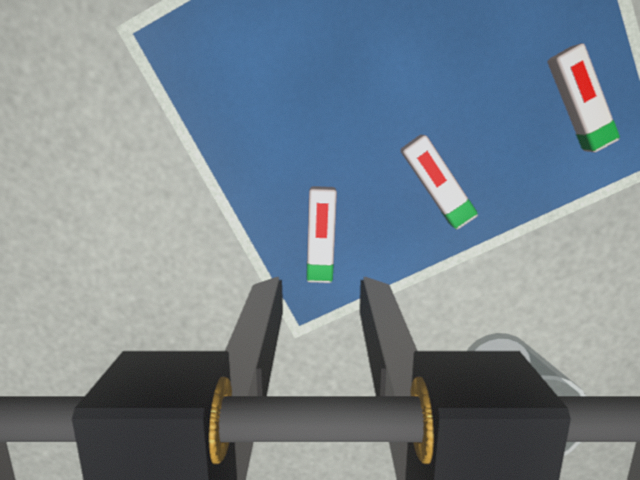

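```bash
python3 -c "
from h import *
s=snap('wrist')
cart(s,(322.5,187),(320,283))
cart(s,(414.5,143),(467,221))
cart(s,(570,51),(602,144))
"
```

```text
mid [ 0.4363 -0.3396] len 0.0674 dir -117.8
tcp [ 0.436  -0.3383  0.11  ] head -26.3 shift [0.104  0.0007 0.0011] rows>= 2.5 roll 0.026 t 21.08
mid [ 0.5227 -0.3419] len 0.0638 dir -79.6
tcp [ 0.436  -0.3383  0.11  ] head -26.3 shift [ 0.1042  0.0791 -0.0352] rows>= 3.2 roll -0.641 t 21.08
mid [ 0.6227 -0.3332] len 0.0621 dir -88.4
tcp [ 0.436  -0.3383  0.11  ] head -26.3 shift [ 0.1044  0.1649 -0.0874] rows>= 5.1 roll -0.488 t 21.08
```

Request:
send_rows --pt "-0.25 0.03 0 0.002 0.02" --pt "-0.25 0.065 0 0.002 0.02" --pt "-0.25 0.09 0 0.002 0.02" --pt "-0.25 0.103 0 0.002 0.02" --pt "-0.25 0.103 0 0.002 0.02"

```text
time: 21.5
tool_pos: [0.4333, -0.3368, 0.0023]
ee_rot: [-1.91, 1.564, 2.326]
wrist_force: [0.2, 0.1, -0.1]
width: 0.0354
```

Request:
send_rows --pt "-1 0 0 0 0" --pt "-1 0 0 0 0" --pt "-1 0 0 0 0" --pt "-1 -0.02 0 0 0" --pt "-1 -0.06 0 0 0"

```text
time: 21.92
tool_pos: [0.4318, -0.3377, 0.0623]
ee_rot: [-1.856, 1.561, 2.378]
wrist_force: [0.4, -1.3, 0.2]
width: 0.0173
```

```bash
python3 -c "
from h import *
snap('wrist','w17')
place(3)
"
```

```text
shift [-0.0106  0.0284 -0.334 ] roll 1.285 tcp [ 0.4374 -0.3429  0.0752] final z 0.042
```

View pics/w17.png

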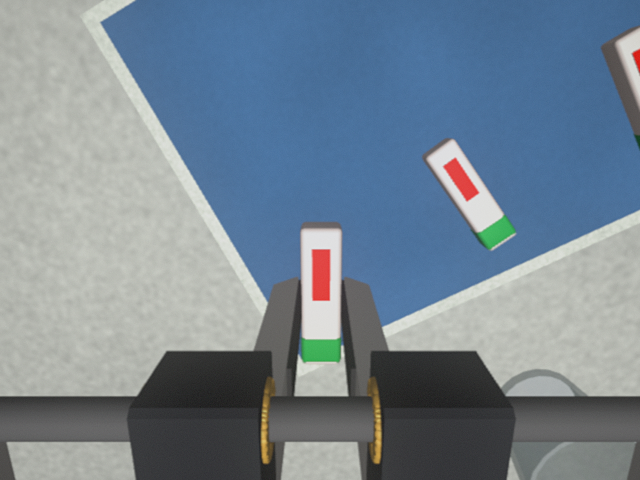

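Request:
send_rows --pt "-1 -0.03 0.003 -0.02 0.12" --pt "-1 -0.04 0.006 -0.055 0.24" --pt "-1 -0.04 0.01 -0.09 0.36" --pt "-1 -0.04 0.013 -0.125 0.48" --pt "-1 -0.04 0.016 -0.16 0.6"

```text
time: 22.38
tool_pos: [0.5239, -0.2052, 0.1085]
ee_rot: [2.182, 1.565, -0.472]
wrist_force: [0.1, 0.1, -0.5]
width: 0.0177
```

```bash
python3 -c "
from h import *
place(3)
"
```

```text
shift [ 0.0236 -0.0859 -0.1498] roll 0.679 tcp [ 0.5239 -0.2052  0.1085] final z 0.042
```

Request:
send_rows --pt "-1 0 -0.018 -0.032 0.12" --pt "-1 0 -0.036 -0.064 0.24" --pt "-1 0 -0.054 -0.096 0.36" --pt "-1 0 -0.072 -0.128 0.48" --pt "-1 0.01 -0.086 -0.15 0.6"

```text
time: 22.8
tool_pos: [0.6173, -0.0565, 0.1002]
ee_rot: [-3.105, 1.562, -0.074]
wrist_force: [0.0, -0.8, 0.3]
width: 0.0174
```

Request:
send_rows --pt "-1 0.01 0 0 0.08" --pt "-1 0.01 0 0 0.08" --pt "-1 0.01 0 0 0.08"

```text
time: 23.05
tool_pos: [0.6135, -0.059, 0.0863]
ee_rot: [2.439, 1.57, -0.887]
wrist_force: [-0.8, -0.2, 0.7]
width: 0.0175
```

```bash
python3 -c "
from h import *
place(3)
"
```

```text
shift [ 0.0013 -0.0002 -0.0028] roll 0.008 tcp [ 0.6135 -0.059   0.0863] final z 0.042
```

Request:
send_rows --pt "-1 0.025 0 -0.003 0" --pt "-1 0.042 0 -0.003 0" --pt "-1 0.042 0 -0.003 0" --pt "-0.4 0.042 0 -0.003 0" --pt "-0.4 0.042 0 -0.003 0"

```text
time: 23.47
tool_pos: [0.6172, -0.0607, 0.0458]
ee_rot: [3.091, 1.568, -0.238]
wrist_force: [0.5, 0.2, -0.2]
width: 0.0264
```

Request:
send_rows --pt "-0.4 -0.03 0 0 0" --pt "-0.4 -0.06 0 0 0" --pt "-0.3 -0.08 0 0 -0.12" --pt "-0.3 -0.08 0 0 -0.24" --pt "-0.25 -0.08 0 0 -0.36"

```text
time: 23.88
tool_pos: [0.6188, -0.0605, 0.1295]
ee_rot: [2.762, 1.561, -0.2]
wrist_force: [0.5, -0.3, -0.5]
width: 0.0349
```

```bash
python3 -c "
from h import *
snap('wrist','w18')
plan([.5227,-.3419,.11],10.4)
"
```

```text
tcp [ 0.618  -0.0603  0.128 ] head -79.5 shift [0.0178 0.2595 0.1451] rows>= 7.1 roll -1.569 t 23.93
```

View pics/w18.png

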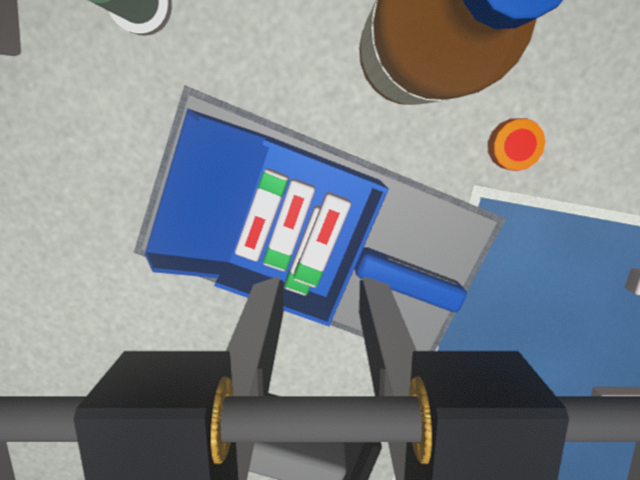

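Request:
send_rows --pt "-0.25 0 0.035 0.02 0.12" --pt "-0.25 0 0.07 0.04 0.24" --pt "-0.25 0 0.105 0.06 0.36" --pt "-0.25 0 0.14 0.08 0.48" --pt "-0.25 0 0.175 0.1 0.6"

```text
time: 24.35
tool_pos: [0.5476, -0.2513, 0.1257]
ee_rot: [3.018, 1.568, -0.558]
wrist_force: [0.5, 0.3, -0.7]
width: 0.0353
```

```bash
python3 -c "
from h import *
plan([.5222,-.3424,.11],-170.3)
"
```

```text
tcp [ 0.5476 -0.2513  0.1257] head -114.9 shift [ 0.0158  0.0933 -0.0152] rows>= 2.3 roll 0.967 t 24.35
```

Request:
send_rows --pt "-0.25 0 0.03 -0.005 0.12" --pt "-0.25 0 0.06 -0.01 0.24" --pt "-0.25 0.01 0.093 -0.015 0.36" --pt "-0.25 0.015 0.093 -0.015 0.48" --pt "-0.25 0.015 0.093 -0.015 0.6"

```text
time: 24.77
tool_pos: [0.5218, -0.3426, 0.1087]
ee_rot: [1.354, 1.57, -2.826]
wrist_force: [0.0, 0.2, -0.1]
width: 0.0351
```

Request:
send_rows --pt "-0.25 0 0 0 0.12" --pt "-0.25 0 0 0 0.24" --pt "-0.25 0 0 0 0.36" --pt "-0.25 0 0 0 0.36"

```text
time: 25.1
tool_pos: [0.5235, -0.341, 0.1104]
ee_rot: [-2.459, 1.568, -0.708]
wrist_force: [0.6, 0.4, 0.6]
width: 0.0351
```

```bash
python3 -c "
from h import *
snap('wrist','w19')
plan([.5222,-.3424,.007],-170.3)
"
```

```text
tcp [ 0.5235 -0.3408  0.1102] head -169.4 shift [ 0.1032  0.0017 -0.0011] rows>= 2.5 roll 0.016 t 25.15
```

View pics/w19.png

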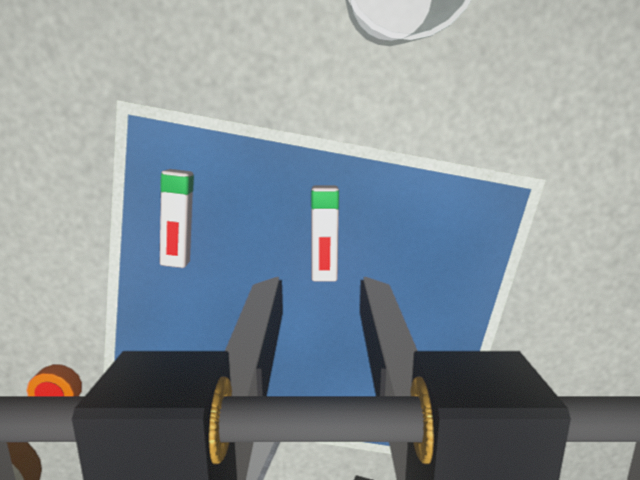

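```bash
python3 -c "
from h import *
s=snap('wrist')
cart(s,(325,281),(325,188))
cart(s,(172.5,266),(177,172))
"
```

```text
mid [ 0.521  -0.3435] len 0.0653 dir -79.2
tcp [ 0.5234 -0.3406  0.11  ] head -169.3 shift [ 0.104   0.003  -0.0022] rows>= 2.5 roll -0.002 t 25.2
mid [ 0.6219 -0.3355] len 0.0653 dir -87.3
tcp [ 0.5234 -0.3406  0.11  ] head -169.3 shift [ 0.1041 -0.0976 -0.013 ] rows>= 3.4 roll 0.139 t 25.2
```

Request:
send_rows --pt "-0.25 0.03 0.003 -0.002 0" --pt "-0.25 0.065 0.003 -0.002 0" --pt "-0.25 0.09 0.003 -0.002 0" --pt "-0.25 0.103 0.003 -0.002 0" --pt "-0.25 0.103 0.003 -0.002 0"

```text
time: 25.62
tool_pos: [0.519, -0.3415, 0.0026]
ee_rot: [0.721, 1.565, 2.477]
wrist_force: [0.2, -0.2, 0.3]
width: 0.0351
```

Request:
send_rows --pt "-1 0 0 0 0" --pt "-1 0 0 0 0" --pt "-1 0 0 0 0" --pt "-1 -0.02 0 0 0" --pt "-1 -0.06 0 0 0"

```text
time: 26.03
tool_pos: [0.5177, -0.3404, 0.0616]
ee_rot: [0.72, 1.56, 2.475]
wrist_force: [-0.3, 0.6, -1.0]
width: 0.0175
```

```bash
python3 -c "
from h import *
snap('wrist','w20')
place(4)
"
```

```text
shift [-0.011  -0.1524  0.2861] roll -1.194 tcp [ 0.5236 -0.345   0.0754] final z 0.042
```

View pics/w20.png

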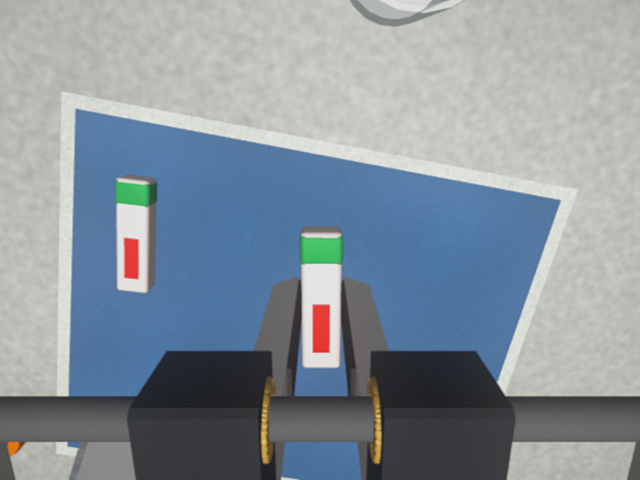

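Request:
send_rows --pt "-1 -0.03 -0.01 0.02 -0.12" --pt "-1 -0.04 -0.025 0.05 -0.24" --pt "-1 -0.04 -0.042 0.08 -0.36" --pt "-1 -0.04 -0.059 0.112 -0.48" --pt "-1 -0.04 -0.076 0.144 -0.6"

```text
time: 26.5
tool_pos: [0.5704, -0.1865, 0.1085]
ee_rot: [-2.777, 1.565, -0.417]
wrist_force: [1.0, -1.2, -1.6]
width: 0.0174
```

```bash
python3 -c "
from h import *
place(4)
"
```

```text
shift [ 0.0234 -0.1425  0.0704] roll -0.589 tcp [ 0.5704 -0.1865  0.1085] final z 0.042
```

Request:
send_rows --pt "-1 0 -0.03 0.015 -0.12" --pt "-1 0 -0.06 0.03 -0.24" --pt "-1 0 -0.095 0.047 -0.36" --pt "-1 0.01 -0.13 0.064 -0.48" --pt "-1 0.018 -0.142 0.07 -0.589"

```text
time: 26.92
tool_pos: [0.6226, -0.0324, 0.0902]
ee_rot: [-2.687, 1.564, 0.267]
wrist_force: [-0.5, -0.3, -0.2]
width: 0.0178
```

Request:
send_rows --pt "-1 0 0 0 0" --pt "-1 0 0 0 0"

```text
time: 27.08
tool_pos: [0.6204, -0.0368, 0.0885]
ee_rot: [2.599, 1.569, -0.74]
wrist_force: [-0.4, -0.2, -0.1]
width: 0.0176
```

```bash
python3 -c "
from h import *
place(4)
snap('wrist','w21')
"
```

```text
shift [ 0.0035 -0.0011 -0.0002] roll -0.005 tcp [ 0.6204 -0.0368  0.0885] final z 0.042
```

View pics/w21.png

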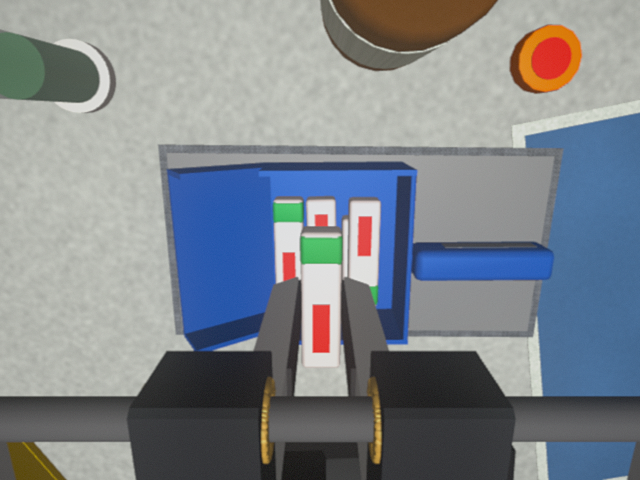

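Request:
send_rows --pt "-1 0.025 0 0 0" --pt "-1 0.043 0 0 0" --pt "-1 0.043 0 0 0" --pt "-0.4 0.043 0 0 0" --pt "-0.4 0.043 0 0 0"

```text
time: 27.55
tool_pos: [0.6209, -0.0387, 0.0466]
ee_rot: [3.086, 1.568, -0.256]
wrist_force: [-0.4, 0.3, 0.4]
width: 0.0269
```

Request:
send_rows --pt "-0.4 -0.03 0 0 0" --pt "-0.4 -0.06 0 0 0" --pt "-0.3 -0.08 0 0 0.12" --pt "-0.3 -0.08 0 0 0.24" --pt "-0.25 -0.08 0 0 0.36"

```text
time: 27.97
tool_pos: [0.6226, -0.0383, 0.1305]
ee_rot: [-2.749, 1.561, -0.172]
wrist_force: [-0.4, 1.1, -0.6]
width: 0.0349
```

```bash
python3 -c "
from h import *
snap('wrist','w22')
plan([.6219,-.3355,.11],2.7-180)
"
```

```text
tcp [ 0.6218 -0.0382  0.129 ] head -122.6 shift [ 0.0194  0.2506 -0.1599] rows>= 7.1 roll 0.955 t 28.02
```

View pics/w22.png

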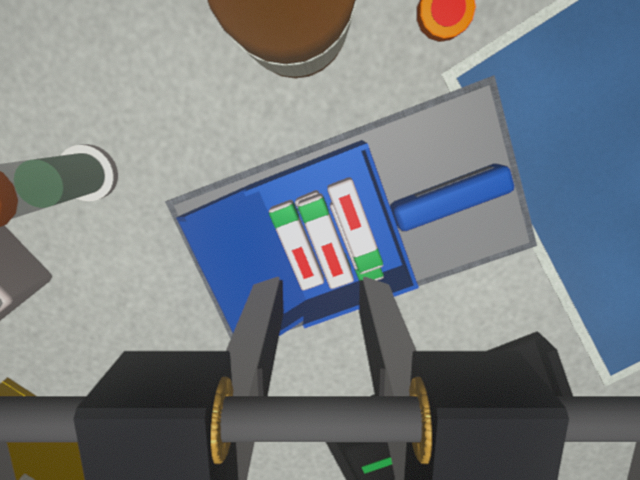

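Request:
send_rows --pt "-0.25 0 0.03 -0.02 -0.12" --pt "-0.25 0 0.06 -0.04 -0.24" --pt "-0.25 0 0.09 -0.06 -0.36" --pt "-0.25 0 0.12 -0.08 -0.48" --pt "-0.25 0 0.15 -0.1 -0.6"

```text
time: 28.43
tool_pos: [0.6259, -0.2198, 0.1267]
ee_rot: [2.615, 1.568, -0.476]
wrist_force: [1.1, 0.2, -0.2]
width: 0.0353
```

```bash
python3 -c "
from h import *
plan([.6219,-.3355,.11])
"
```

```text
tcp [ 0.6259 -0.2198  0.1267] head -87.1 shift [0.0169 0.1153 0.0099] rows>= 2.8 roll 0.0 t 28.43
```

Request:
send_rows --pt "-0.25 0 0.03 0.003 -0.12" --pt "-0.25 0 0.06 0.006 -0.24" --pt "-0.25 0 0.09 0.01 -0.36" --pt "-0.25 0.01 0.115 0.01 -0.48" --pt "-0.25 0.015 0.115 0.01 -0.6"

```text
time: 28.85
tool_pos: [0.6195, -0.3393, 0.1106]
ee_rot: [1.316, 1.566, -1.182]
wrist_force: [-0.7, 0.5, -1.3]
width: 0.0355
```

Request:
send_rows --pt "-0.25 0 0 0 -0.12" --pt "-0.25 0 0 0 -0.24" --pt "-0.25 0 0 0 -0.36" --pt "-0.25 0 0 0 -0.48" --pt "-0.25 0 0 0 -0.6"

```text
time: 29.27
tool_pos: [0.6207, -0.3338, 0.1115]
ee_rot: [1.269, 1.568, -0.623]
wrist_force: [-0.4, 0.4, -0.1]
width: 0.0354
```

Request:
send_rows --pt "-0.25 0 0 0 -0.12" --pt "-0.25 0 0 0 -0.24" --pt "-0.25 0 0 0 -0.36" --pt "-0.25 0 0 0 -0.38" --pt "-0.25 0 0 0 -0.38"

```text
time: 29.68
tool_pos: [0.6207, -0.3335, 0.111]
ee_rot: [0.903, 1.569, -0.618]
wrist_force: [0.7, -0.2, 0.4]
width: 0.0353
```

```bash
python3 -c "
from h import *
snap('wrist','w23')
plan([.6219,-.3355,.007],2.7)
"
```

```text
tcp [ 0.6206 -0.3333  0.1108] head 2.9 shift [0.1038 0.001  0.0021] rows>= 2.5 roll 0.003 t 29.73
```

View pics/w23.png

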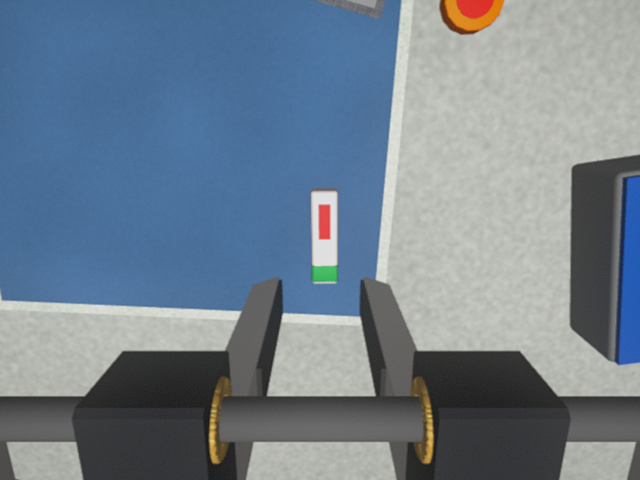

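Request:
send_rows --pt "-0.25 0.03 0.002 0.002 0" --pt "-0.25 0.065 0.002 0.002 0" --pt "-0.25 0.09 0.002 0.002 0" --pt "-0.25 0.104 0.002 0.002 0" --pt "-0.25 0.104 0.002 0.002 0"

```text
time: 30.15
tool_pos: [0.6212, -0.3341, 0.0028]
ee_rot: [-2.172, 1.567, 2.591]
wrist_force: [0.0, -0.3, -0.6]
width: 0.0352
```

Request:
send_rows --pt "-1 0 0 0 0" --pt "-1 0 0 0 0" --pt "-1 0 0 0 0" --pt "-1 -0.02 0 0 0" --pt "-1 -0.06 0 0 0"

```text
time: 30.57
tool_pos: [0.6192, -0.3327, 0.0602]
ee_rot: [-2.188, 1.559, 2.576]
wrist_force: [-0.3, 1.0, -1.2]
width: 0.0177
```

```bash
python3 -c "
from h import *
snap('wrist','w24')
place(5)
"
```

```text
shift [-0.0117  0.0166 -0.3218] roll 1.814 tcp [ 0.6252 -0.3364  0.0751] final z 0.042
```

View pics/w24.png

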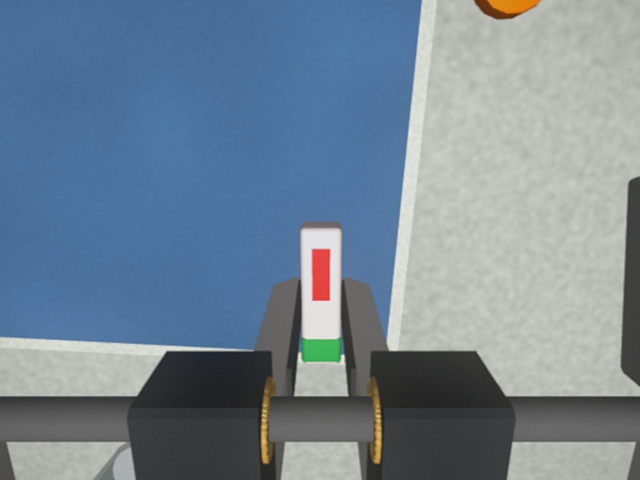

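Request:
send_rows --pt "-1 -0.03 0.002 -0.02 0.12" --pt "-1 -0.04 0.004 -0.05 0.24" --pt "-1 -0.04 0.006 -0.085 0.36" --pt "-1 -0.04 0.008 -0.12 0.48" --pt "-1 -0.04 0.01 -0.155 0.6"

```text
time: 31.03
tool_pos: [0.6253, -0.1786, 0.1081]
ee_rot: [1.78, 1.566, -0.346]
wrist_force: [1.3, 1.5, -0.4]
width: 0.0177
```

```bash
python3 -c "
from h import *
place(5)
"
```

```text
shift [ 0.0228 -0.0871 -0.1396] roll 1.207 tcp [ 0.6253 -0.1786  0.1081] final z 0.042
```

Request:
send_rows --pt "-1 0 -0.018 -0.03 0.12" --pt "-1 0 -0.036 -0.06 0.24" --pt "-1 0 -0.054 -0.09 0.36" --pt "-1 0 -0.072 -0.12 0.48" --pt "-1 0 -0.087 -0.14 0.6"

```text
time: 31.45
tool_pos: [0.624, -0.0116, 0.1076]
ee_rot: [2.893, 1.567, 0.17]
wrist_force: [0.2, 0.5, -0.2]
width: 0.0173
```

Request:
send_rows --pt "-1 0 0 0 0.12" --pt "-1 0 0 0 0.24" --pt "-1 0 0 0 0.36" --pt "-1 0.01 0 0 0.48" --pt "-1 0.02 0 0 0.6"

```text
time: 31.87
tool_pos: [0.6249, -0.0146, 0.0883]
ee_rot: [-3.089, 1.565, -0.13]
wrist_force: [-0.6, 0.0, -0.3]
width: 0.0179
```

```bash
python3 -c "
from h import *
place(5)
"
```

```text
shift [ 0.0033 -0.0004 -0.0001] roll 0.009 tcp [ 0.6249 -0.0146  0.0883] final z 0.042
```

Request:
send_rows --pt "-1 0.025 0.003 0 0" --pt "-1 0.044 0.003 0 0" --pt "-1 0.044 0.003 0 0" --pt "-0.4 0.044 0.003 0 0" --pt "-0.4 0.044 0.003 0 0"

```text
time: 32.28
tool_pos: [0.624, -0.0177, 0.0439]
ee_rot: [-3.111, 1.567, -0.147]
wrist_force: [0.6, -0.3, 0.8]
width: 0.0263
```

Request:
send_rows --pt "-0.4 -0.03 0 0 0" --pt "-0.4 -0.06 0 0 0" --pt "-0.3 -0.08 0.03 0 -0.12" --pt "-0.3 -0.08 0.06 0 -0.24" --pt "-0.25 -0.08 0.09 0 -0.36"

```text
time: 32.7
tool_pos: [0.6095, -0.1073, 0.1278]
ee_rot: [2.669, 1.56, -0.282]
wrist_force: [-0.7, -0.4, -0.2]
width: 0.0347
```

```bash
python3 -c "
from h import *
snap('wrist','w25')
p=cuppt(-.082,0)
plan([*p,.12],CH-90)
"
```

```text
tcp [ 0.6076 -0.1135  0.1263] head -79.1 shift [0.0064 0.0096 0.0059] rows>= 0.3 roll -1.189 t 32.75
```

View pics/w25.png

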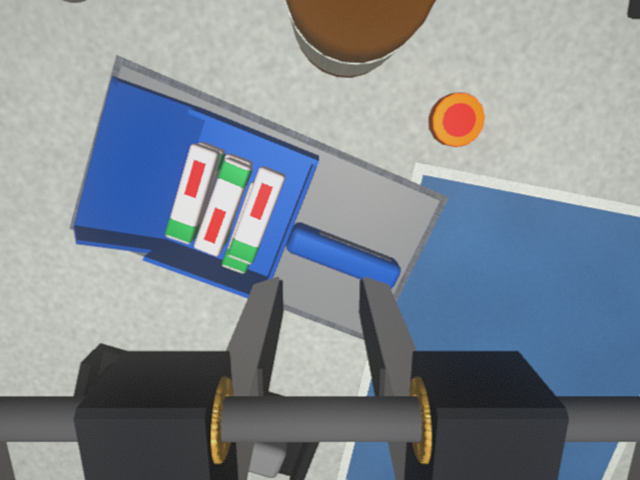

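Request:
send_rows --pt "-0.2 0 0.009 0.006 -0.12" --pt "-0.1 0 0.009 0.006 -0.24" --pt "0 0 0.009 0.006 -0.36" --pt "0 0 0.009 0.006 -0.48" --pt "0 0 0.009 0.006 -0.6"

```text
time: 33.17
tool_pos: [0.6037, -0.1165, 0.1244]
ee_rot: [2.079, 1.566, -0.275]
wrist_force: [0.6, -0.8, -0.3]
width: 0.0469
```

Request:
send_rows --pt "0 0 0 0 -0.12" --pt "0 0 0 0 -0.24" --pt "0 0 0 0 -0.36" --pt "0 0 0 0 -0.48" --pt "0 0 0 0 -0.595"

```text
time: 33.58
tool_pos: [0.6038, -0.1162, 0.1244]
ee_rot: [1.476, 1.566, -0.283]
wrist_force: [-0.3, 0.1, -0.4]
width: 0.047
```

Request:
send_rows --pt "0 0 0 0 0" --pt "0 0 0 0 0"

```text
time: 33.75
tool_pos: [0.6034, -0.1162, 0.1237]
ee_rot: [1.474, 1.567, -0.294]
wrist_force: [-0.6, -0.3, -1.2]
width: 0.0468
```

```bash
python3 -c "
from h import *
snap('wrist','w26')
p=cuppt(-.082,0)
plan([*p,.025],CH-90)
"
```

```text
tcp [ 0.6032 -0.1162  0.1233] head -11.2 shift [0.0983 0.0017 0.0076] rows>= 2.4 roll -0.004 t 33.8
```

View pics/w26.png

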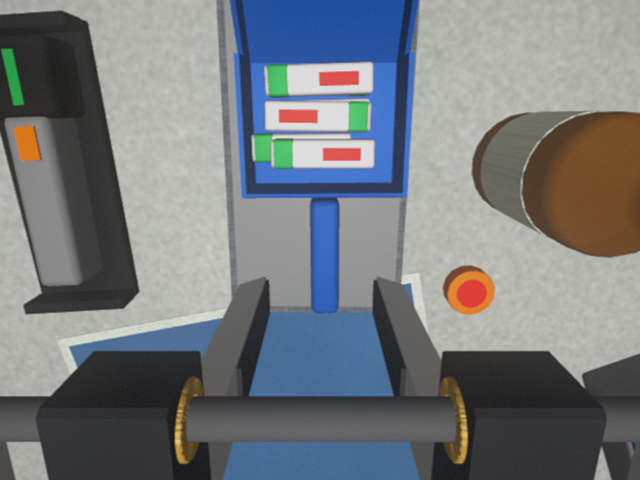

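Request:
send_rows --pt "0 0.03 0.002 0.008 0" --pt "0 0.06 0.002 0.008 0" --pt "0 0.085 0.002 0.008 0" --pt "0 0.098 0.002 0.008 0" --pt "0 0.098 0.002 0.008 0"

```text
time: 34.22
tool_pos: [0.6004, -0.1236, 0.0199]
ee_rot: [-1.658, 1.564, 2.859]
wrist_force: [-0.8, -0.1, -0.7]
width: 0.047
```

Request:
send_rows --pt "-0.4 0 0 0 0" --pt "-1 0 0 0 0" --pt "-1 0 0 0 0" --pt "-1 0 0 0 0" --pt "-1 0 0 0 0"

```text
time: 34.63
tool_pos: [0.604, -0.1247, 0.0254]
ee_rot: [1.43, 1.568, -0.334]
wrist_force: [1.0, -1.3, 3.6]
width: 0.018
```

Request:
send_rows --pt "-1 -0.006 0 0 0" --pt "-1 -0.012 0 0 0" --pt "-1 -0.018 0 0 0" --pt "-1 -0.018 0 0 0"

```text
time: 34.97
tool_pos: [0.6038, -0.1247, 0.0435]
ee_rot: [1.379, 1.568, -0.385]
wrist_force: [-0.2, 0.1, -3.6]
width: 0.0178
```

```bash
python3 -c "
from h import *
s=snap('wrist','w27');s=snap('scene');crop(s,260,180,460,330,4,'s27');print(robot.get_obs()['wrist_force'],robot.get_obs()['tool_pos'])
"
```

```text
[ 0.11769983 -0.32481215 -3.19478612] [ 0.60315338 -0.12448128  0.04219276]
```

View pics/s27.png

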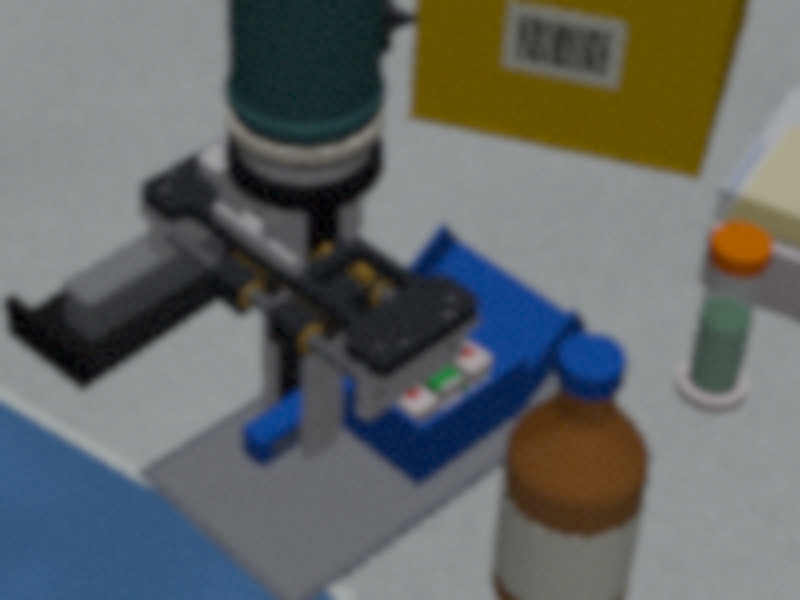

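View pics/w27.png

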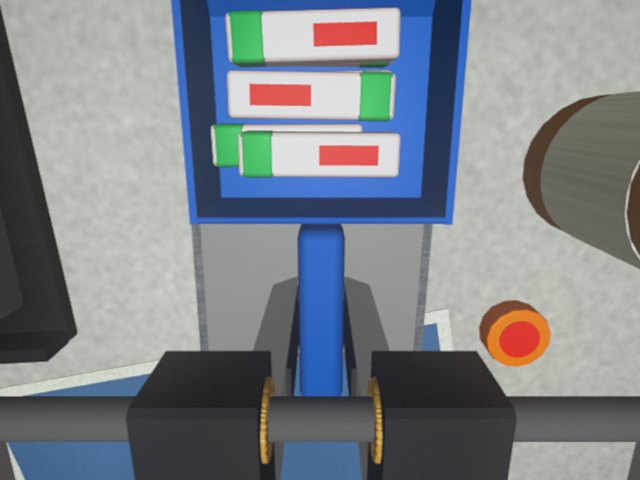

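Request:
send_rows --pt "-0.65 0 0 0 0" --pt "-0.64 0 0 0 0" --pt "-0.63 0 0 0 0" --pt "-0.63 0 0 0 0"

```text
time: 35.4
tool_pos: [0.6027, -0.1243, 0.0414]
ee_rot: [-1.706, 1.57, 2.813]
wrist_force: [0.1, 0.6, -3.5]
width: 0.0175
```

```bash
python3 -c "
from h import *
s=snap('wrist','w28');print(robot.get_obs()['wrist_force'],robot.get_obs()['tool_pos'])
"
```

```text
[ 0.18033623  0.74007271 -2.43840617] [ 0.60282555 -0.12426901  0.04147904]
```

View pics/w28.png

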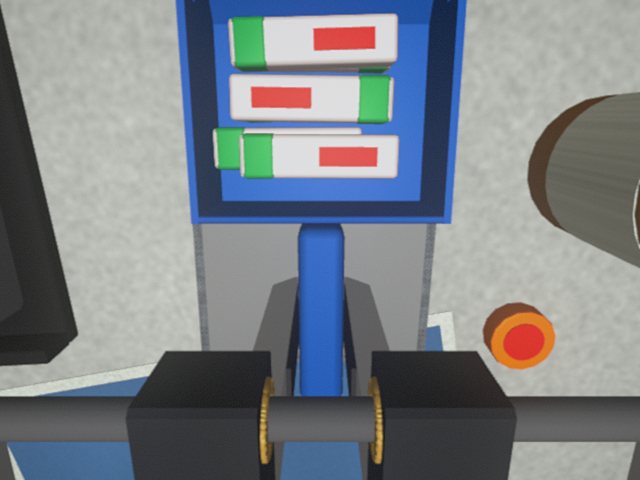

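Request:
send_rows --pt "-0.625 0 0 0 0" --pt "-0.625 0 0 0 0" --pt "-0.625 0 0 0 0" --pt "-0.625 0 0 0 0"

```text
time: 35.78
tool_pos: [0.603, -0.1243, 0.0418]
ee_rot: [2.026, 1.571, 0.262]
wrist_force: [0.5, 0.5, -2.5]
width: 0.0181
```

```bash
python3 -c "
from h import *
s=snap('wrist','w29');print(robot.get_obs()['wrist_force'],robot.get_obs()['tool_pos'])
"
```

```text
[-0.04490242  0.21405046 -2.0795285 ] [ 0.6029804  -0.12430348  0.04180554]
```

View pics/w29.png

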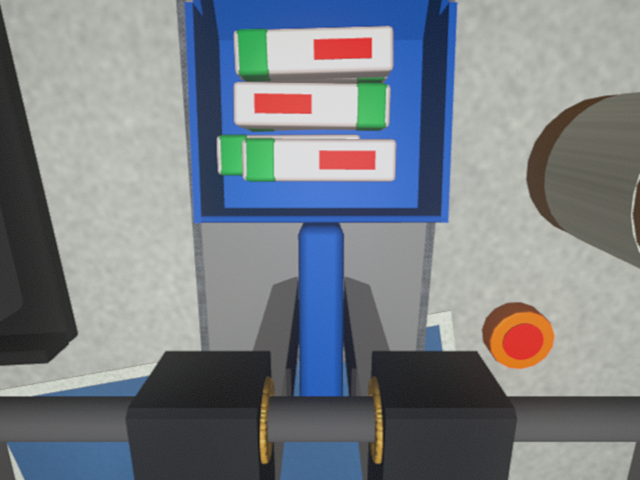

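Request:
send_rows --pt "-0.625 -0.006 0 -0.004 0" --pt "-0.625 -0.012 0 -0.008 0" --pt "-0.625 -0.02 0 -0.015 0" --pt "-0.625 -0.03 0 -0.024 0" --pt "-0.625 -0.04 0 -0.034 0"

```text
time: 36.25
tool_pos: [0.6098, -0.09, 0.0831]
ee_rot: [1.906, 1.57, 0.141]
wrist_force: [0.4, 0.1, -3.4]
width: 0.0179
```

```bash
python3 -c "
from h import *
s=snap('wrist','w30');s=snap('scene');crop(s,260,180,460,330,4,'s30');print(robot.get_obs()['wrist_force'],robot.get_obs()['tool_pos'])
"
```

```text
[ 1.10199514 -1.50804607  1.86102912] [ 0.61170072 -0.08915049  0.08521333]
```

View pics/w30.png

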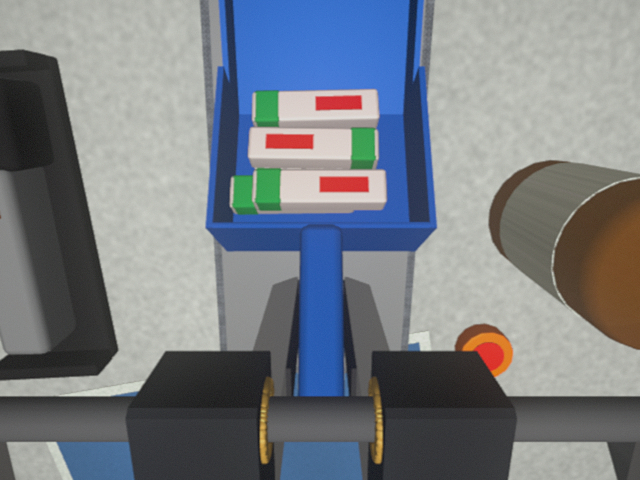

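View pics/s30.png

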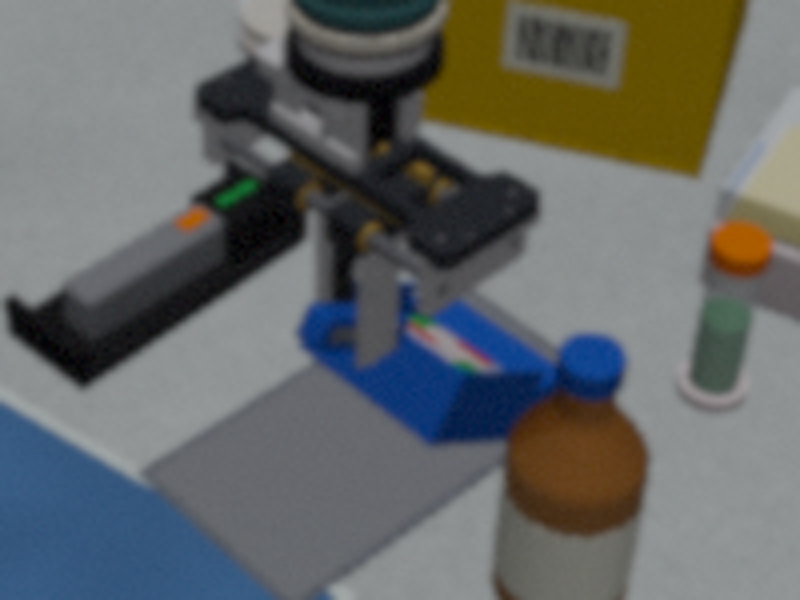

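Request:
send_rows --pt "-0.625 -0.006 0 -0.005 0" --pt "-0.625 -0.012 0 -0.01 0" --pt "-0.625 -0.018 0 -0.016 0" --pt "-0.625 -0.024 0 -0.022 0" --pt "-0.625 -0.026 0 -0.024 0"

```text
time: 36.77
tool_pos: [0.6147, -0.0664, 0.1089]
ee_rot: [1.954, 1.569, 0.191]
wrist_force: [0.5, -0.2, -2.8]
width: 0.0181
```

```bash
python3 -c "
from h import *
s=snap('wrist','w31');s=snap('scene');crop(s,260,180,460,330,4,'s31');print(robot.get_obs()['wrist_force'],robot.get_obs()['tool_pos'])
"
```

```text
[ 0.14927616 -0.25295661 -2.47805698] [ 0.61450436 -0.0669496   0.1083767 ]
```

View pics/w31.png

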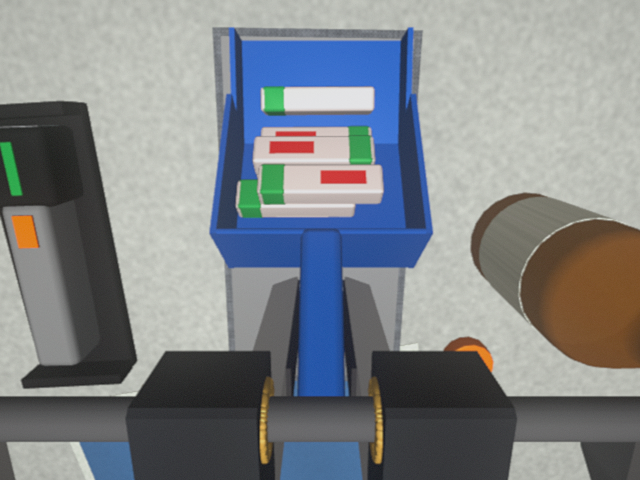

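View pics/s31.png

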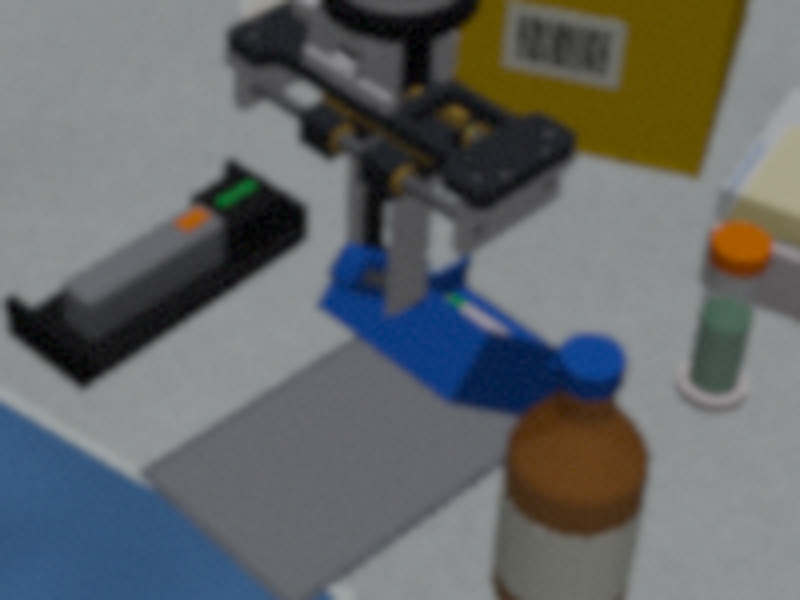

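Request:
send_rows --pt "-1 0 0 0 0" --pt "-1 0 0 0 0" --pt "-1 -0.005 0 0 0" --pt "-1 -0.015 0 0 0" --pt "-1 -0.03 0 0 0"

```text
time: 37.28
tool_pos: [0.613, -0.0675, 0.1368]
ee_rot: [-1.534, 1.567, 2.985]
wrist_force: [0.3, 0.1, -3.5]
width: 0.0181
```

Request:
send_rows --pt "-1 -0.02 0 0 0" --pt "-1 -0.045 0 0 0" --pt "-1 -0.07 0 0 0" --pt "-1 -0.095 0 0 0" --pt "-1 -0.12 0 0 0"

```text
time: 37.7
tool_pos: [0.614, -0.0676, 0.2601]
ee_rot: [1.513, 1.569, -0.251]
wrist_force: [0.4, 0.6, -3.1]
width: 0.018
```

```bash
cat >> h.py <<'E'
BC=np.array([.5279,.3156]);BX=np.array([-.2921,.9564])
def binpt(x,z,y=0): 
    p=BC+BX*x+np.array([-BX[1],BX[0]])*y; return [p[0],p[1],z]
E
python3 -c "
from h import *
s=snap('wrist','w32');print(robot.get_obs()['wrist_force'],robot.get_obs()['tool_pos'])
plan(binpt(-.2,.31),17)
plan(binpt(-.125,.31),17)
"
```

```text
[ 0.33267341 -0.46062623  0.67165666] [ 0.61595659 -0.06797389  0.26688986]
tcp [ 0.616  -0.068   0.2669] head -11.1 shift [-0.0439 -0.0656 -0.183 ] rows>= 4.8 roll -0.49 t 37.75
tcp [ 0.616  -0.068   0.2669] head -11.1 shift [-0.0444 -0.1009 -0.2492] rows>= 6.5 roll -0.49 t 37.75
```

View pics/w32.png

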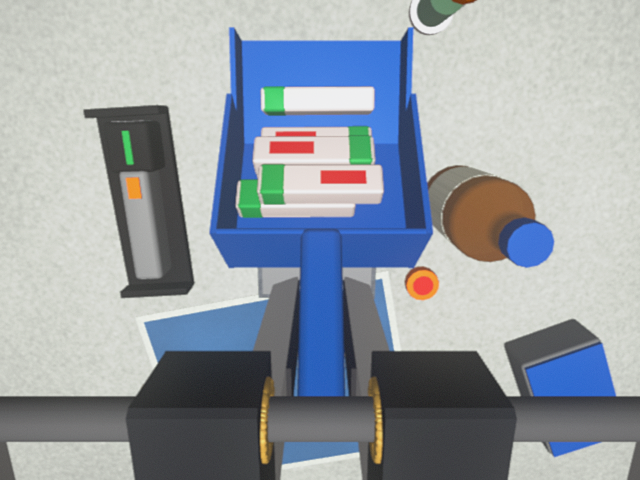

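Request:
send_rows --pt "-1 -0.01 -0.004 -0.01 -0.03" --pt "-1 -0.02 -0.01 -0.027 -0.08" --pt "-1 -0.032 -0.017 -0.047 -0.13" --pt "-1 -0.043 -0.024 -0.068 -0.18" --pt "-1 -0.044 -0.032 -0.09 -0.24"

```text
time: 38.17
tool_pos: [0.5999, 0.0283, 0.303]
ee_rot: [1.675, 1.569, 0.155]
wrist_force: [-0.0, 0.2, -2.5]
width: 0.0176
```

```bash
python3 -c "
from h import *
plan(binpt(-.2,.31),17)
"
```

```text
tcp [0.5999 0.0283 0.303 ] head 2.9 shift [-0.007  -0.0087 -0.0965] rows>= 2.3 roll -0.247 t 38.17
```

Request:
send_rows --pt "-1 0 -0.002 -0.02 -0.06" --pt "-1 0 -0.004 -0.04 -0.12" --pt "-1 0 -0.006 -0.06 -0.18" --pt "-1 0 -0.008 -0.078 -0.23" --pt "-1 0 -0.009 -0.088 -0.247"

```text
time: 38.58
tool_pos: [0.5856, 0.1172, 0.3004]
ee_rot: [-2.17, 1.568, 2.841]
wrist_force: [-0.1, -0.5, -2.0]
width: 0.018
```

Request:
send_rows --pt "-1 0 0 0 0" --pt "-1 0 0 0 0"

```text
time: 38.75
tool_pos: [0.5865, 0.1147, 0.3009]
ee_rot: [-1.229, 1.569, -2.506]
wrist_force: [0.9, 0.6, -2.0]
width: 0.0178
```

```bash
python3 -c "
from h import *
snap('wrist','w33');s=snap('scene');crop(s,300,80,500,230,4,'s33')
plan(binpt(-.123,.31),17)
"
```

```text
tcp [0.5869 0.1136 0.3013] head 16.7 shift [-0.0088  0.0022 -0.0874] rows>= 2.1 roll -0.004 t 38.85
```

View pics/w33.png

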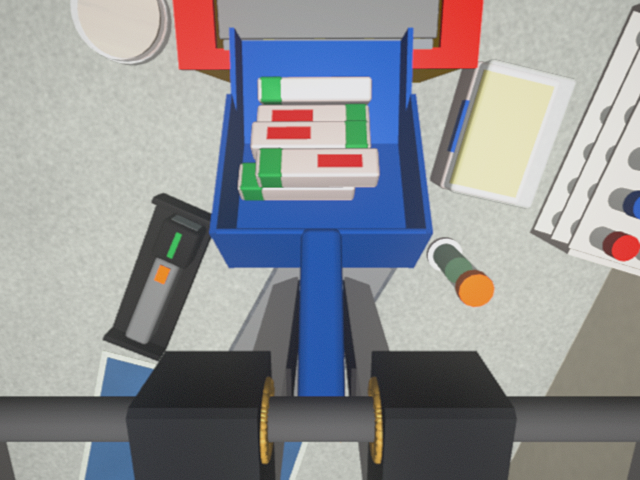

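View pics/s33.png

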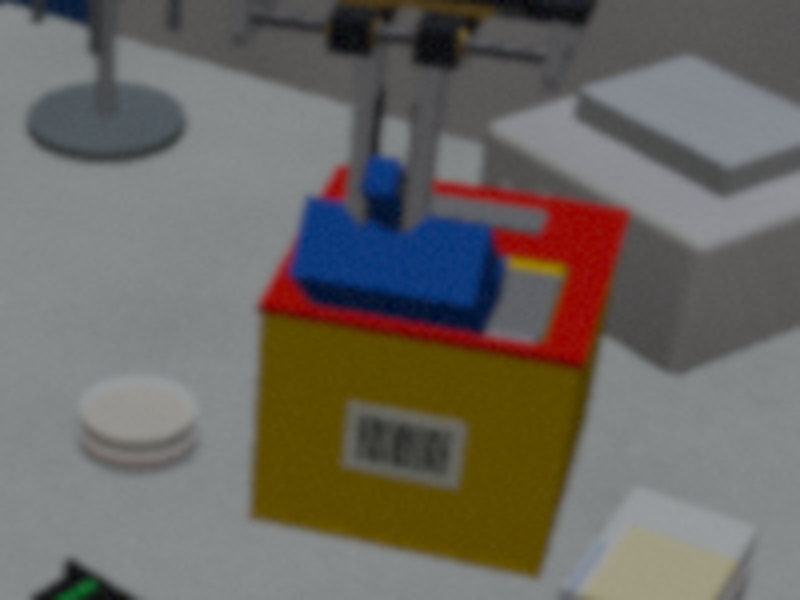

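Request:
send_rows --pt "-1 -0.004 0.001 -0.012 0" --pt "-1 -0.006 0.002 -0.03 0" --pt "-1 -0.006 0.002 -0.05 0" --pt "-1 -0.006 0.002 -0.07 0" --pt "-1 -0.006 0.002 -0.087 0"

```text
time: 39.27
tool_pos: [0.5633, 0.1994, 0.3082]
ee_rot: [2.48, 1.57, 1.202]
wrist_force: [-0.4, -0.4, -3.2]
width: 0.0178
```

Request:
send_rows --pt "-1 0.008 0 0 0" --pt "-1 0.018 0 0 0" --pt "-1 0.028 0 0 0" --pt "-1 0.038 0 0 0"

```text
time: 39.6
tool_pos: [0.5637, 0.1973, 0.2681]
ee_rot: [-1.111, 1.569, -2.39]
wrist_force: [0.2, -1.0, -0.6]
width: 0.0175
```

```bash
python3 -c "
from h import *
snap('wrist','w34');s=snap('scene');crop(s,300,80,500,230,4,'s34')
plan(binpt(-.123,.2645),17);print(robot.get_obs()['wrist_force'])
"
```

```text
tcp [0.563  0.1972 0.2664] head 16.7 shift [ 0.0019  0.001  -0.0005] rows>= 0.1 roll -0.005 t 39.7
[ 0.43364234  0.32769173 -1.49922725]
```

View pics/w34.png

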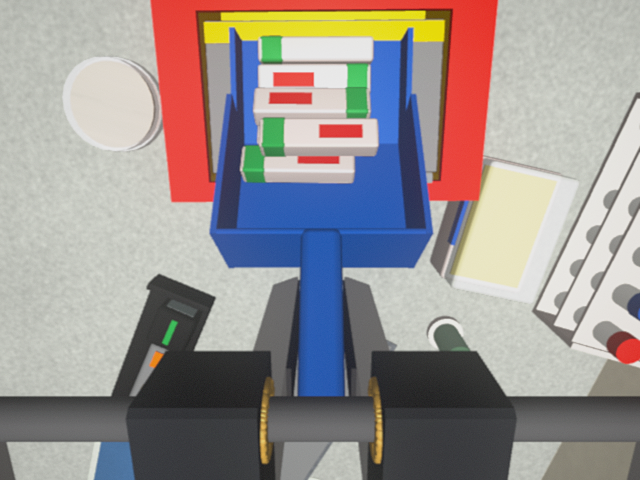

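View pics/s34.png

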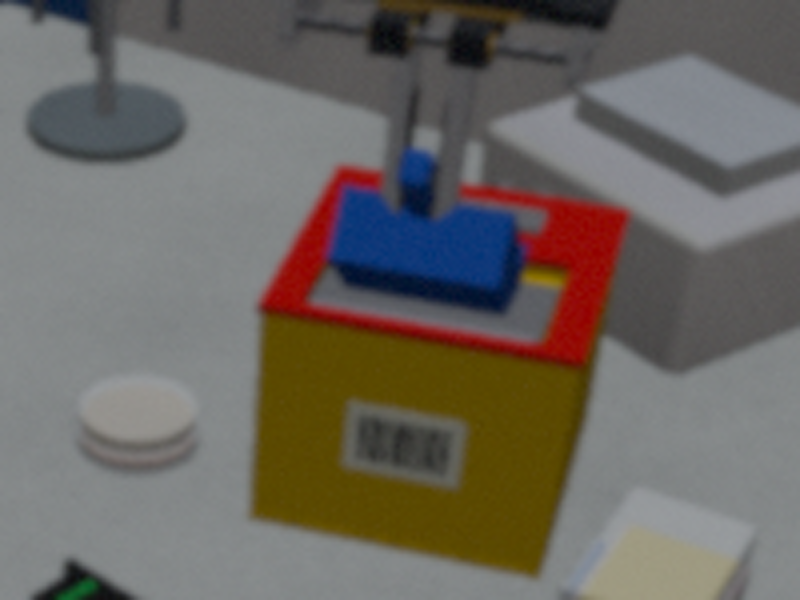

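Request:
send_rows --pt "-0.64 0.002 0 0 0" --pt "-0.63 0.002 0 0 0" --pt "-0.625 0.002 0 0 0" --pt "-0.625 0.002 0 0 0"

```text
time: 40.03
tool_pos: [0.5638, 0.1982, 0.2685]
ee_rot: [1.347, 1.57, 0.07]
wrist_force: [0.0, -0.7, -0.3]
width: 0.0179
```

```bash
python3 -c "
from h import *
snap('wrist','w35');s=snap('scene');crop(s,300,80,500,230,4,'s35')
plan(binpt(-.123,.2645),17);print(robot.get_obs()['wrist_force'])
"
```

```text
tcp [0.5638 0.1983 0.2684] head 16.8 shift [ 0.0039 -0.0001  0.0003] rows>= 0.1 roll -0.003 t 40.13
[-1.01192912 -0.97990906 -2.53019756]
```

View pics/w35.png

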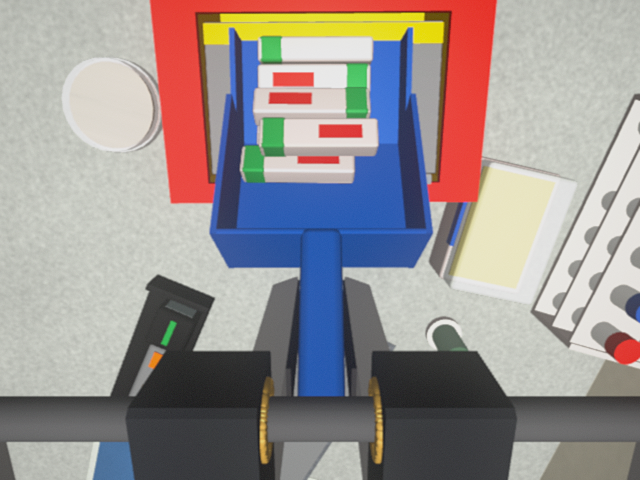

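Request:
send_rows --pt "-0.622 0 0 0 0" --pt "-0.622 0 0 0 0" --pt "-0.62 0 0 0 0" --pt "-0.62 0 0 0 0"

```text
time: 40.47
tool_pos: [0.5637, 0.1986, 0.2678]
ee_rot: [1.756, 1.57, 0.479]
wrist_force: [0.6, -0.7, -1.7]
width: 0.0179
```

```bash
python3 -c "
from h import *
snap('wrist','w36');s=snap('scene');crop(s,300,80,500,230,4,'s36')
plan(binpt(-.123,.2645),17);print(robot.get_obs()['wrist_force'])
"
```

```text
tcp [0.5637 0.1985 0.2678] head 16.8 shift [ 0.0033 -0.0001  0.0006] rows>= 0.1 roll -0.003 t 40.57
[ 0.81191385 -0.40439286 -2.30847159]
```

View pics/w36.png

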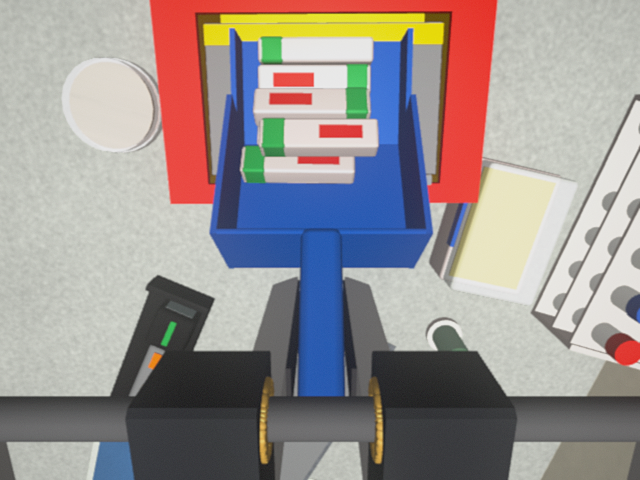

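Request:
send_rows --pt "-0.62 -0.003 0 -0.001 0" --pt "-0.62 -0.006 0 -0.003 0" --pt "-0.62 -0.01 0 -0.005 0" --pt "-0.62 -0.01 0 -0.005 0"

```text
time: 40.9
tool_pos: [0.5622, 0.2038, 0.2791]
ee_rot: [1.731, 1.569, 0.455]
wrist_force: [-0.7, 1.1, -1.2]
width: 0.0177
```

```bash
python3 -c "
from h import *
snap('wrist','w37');s=snap('scene');crop(s,300,80,500,230,4,'s37')
plan(binpt(-.123,.2645),17);print(robot.get_obs()['wrist_force'])
"
```

```text
tcp [0.5621 0.2036 0.2782] head 16.9 shift [ 0.0137 -0.      0.0059] rows>= 0.4 roll -0.002 t 41.0
[ 4.43053791e-02 -1.25643461e-03 -1.46503144e+00]
```

View pics/w37.png

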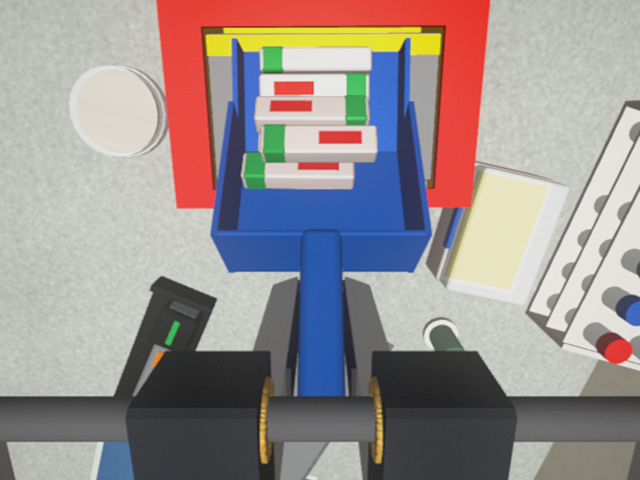

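View pics/s37.png

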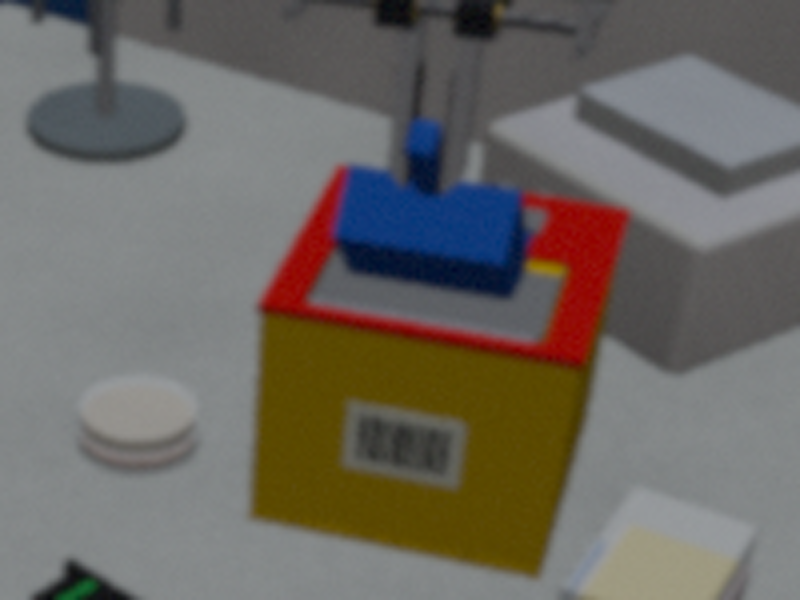

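Request:
send_rows --pt "-1 0 0 0 0" --pt "-1 0 0 -0.005 0" --pt "-1 0.008 0 -0.01 0" --pt "-1 0.016 0 -0.01 0" --pt "-1 0.024 0 -0.01 0"

```text
time: 41.42
tool_pos: [0.5594, 0.213, 0.2533]
ee_rot: [1.152, 1.57, -0.125]
wrist_force: [0.9, -0.3, 2.2]
width: 0.0181
```

```bash
python3 -c "
from h import *
snap('wrist','w38');s=snap('scene');crop(s,300,80,500,230,4,'s38')
plan(binpt(-.107,.249),17);print(robot.get_obs()['wrist_force'])
"
```

```text
tcp [0.5588 0.2131 0.2517] head 16.9 shift [ 0.0027  0.0004 -0.    ] rows>= 0.1 roll -0.003 t 41.52
[0.1211499  1.07731524 1.27047661]
```

View pics/w38.png

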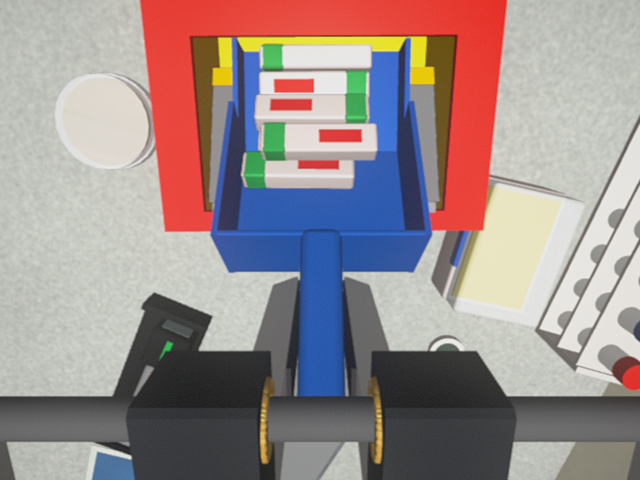

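View pics/s38.png

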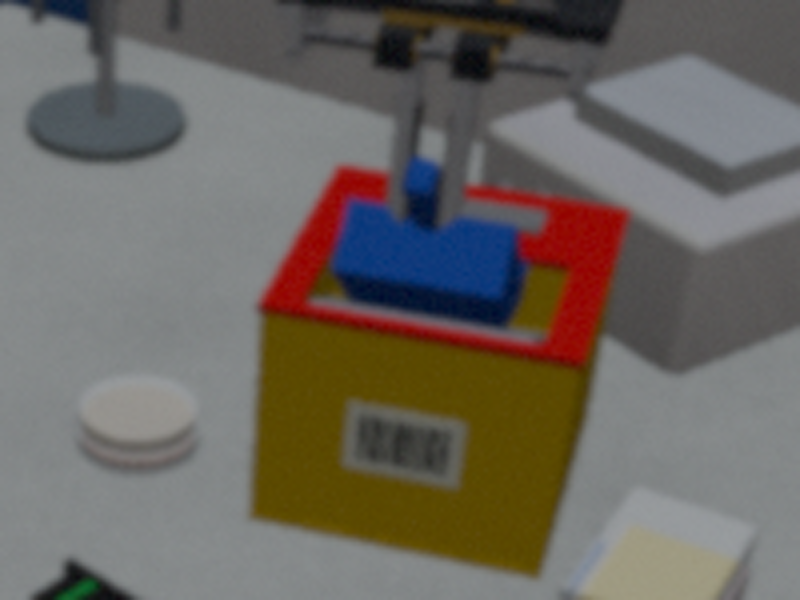

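Request:
send_rows --pt "-1 0 0 -0.008 0" --pt "-0.66 0 0 -0.016 0" --pt "-0.66 -0.006 0 -0.026 0" --pt "-0.66 -0.013 0 -0.037 0" --pt "-0.66 -0.02 0 -0.048 0"

```text
time: 41.93
tool_pos: [0.5449, 0.2593, 0.2733]
ee_rot: [-1.233, 1.569, -2.511]
wrist_force: [1.0, -0.8, -4.8]
width: 0.0177
```

```bash
python3 -c "
from h import *
snap('wrist','w39');s=snap('scene');crop(s,300,80,500,230,4,'s39')
plan(binpt(-.058,.271),17);print(robot.get_obs()['wrist_force'])
"
```

```text
tcp [0.5444 0.2612 0.2744] head 17.0 shift [0.0034 0.0001 0.0011] rows>= 0.1 roll 0.0 t 42.03
[-0.31782903  0.12952731 -1.82117725]
```

View pics/w39.png

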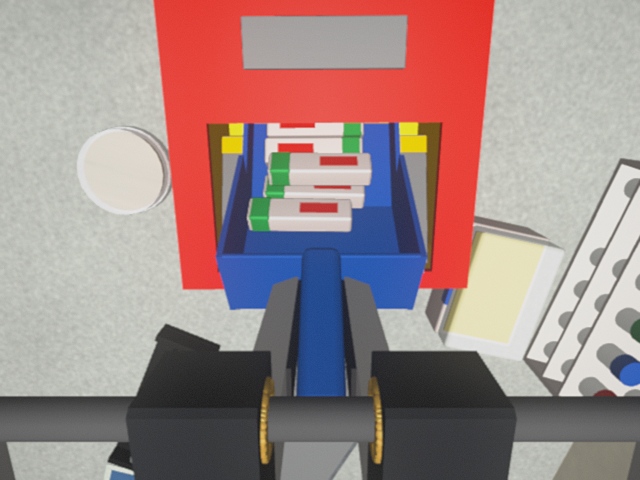

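View pics/s39.png

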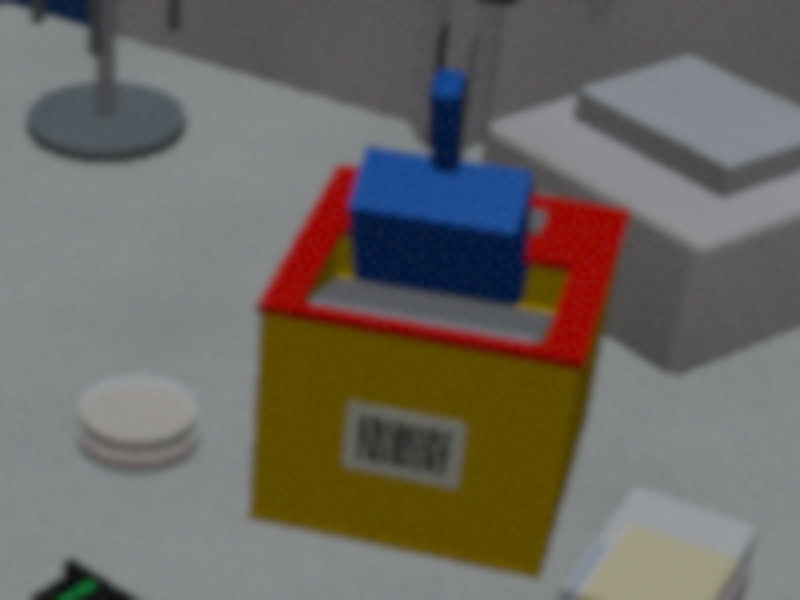

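Request:
send_rows --pt "-0.66 -0.006 0 -0.008 0" --pt "-0.66 -0.011 0 -0.016 0" --pt "-0.66 -0.014 0 -0.024 0" --pt "-0.66 -0.016 0 -0.032 0" --pt "-0.66 -0.018 0 -0.04 0"

```text
time: 42.45
tool_pos: [0.5333, 0.297, 0.2918]
ee_rot: [-0.814, 1.569, -2.092]
wrist_force: [-0.1, -3.0, -5.3]
width: 0.0177
```

```bash
python3 -c "
from h import *
snap('wrist','w40');s=snap('scene');crop(s,300,80,500,230,4,'s40')
plan(binpt(-.017,.291),17);print(robot.get_obs()['wrist_force'])
"
```

```text
tcp [0.533  0.2981 0.2921] head 16.9 shift [ 0.0011  0.0002 -0.0012] rows>= 0.0 roll -0.001 t 42.55
[-0.67488284 -0.75439234 -4.62501635]
```

View pics/w40.png

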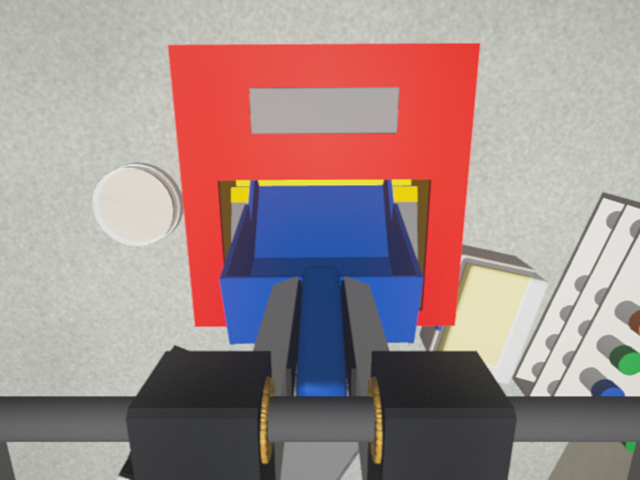

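View pics/s40.png

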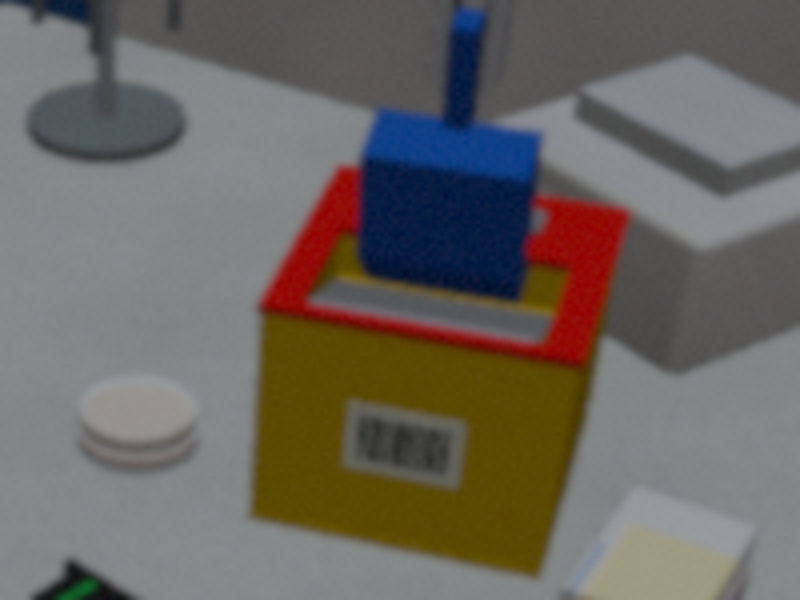

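Request:
send_rows --pt "-1 0 0 0 0" --pt "-1 0 0 0 0" --pt "-1 0 0 0.008 0" --pt "-1 -0.008 0 0.018 0" --pt "-1 -0.02 0 0.028 0"

```text
time: 42.97
tool_pos: [0.5421, 0.2693, 0.3123]
ee_rot: [2.638, 1.57, 1.361]
wrist_force: [-0.6, 0.7, -0.8]
width: 0.018
```

Request:
send_rows --pt "-1 -0.02 0 0.005 0" --pt "-1 -0.04 0 0.005 0" --pt "-1 -0.06 0 0.005 0" --pt "-1 -0.08 0 0.005 0" --pt "-1 -0.08 0 0.005 0"

```text
time: 43.38
tool_pos: [0.5448, 0.2641, 0.3988]
ee_rot: [1.578, 1.559, 0.299]
wrist_force: [-0.5, 0.2, 0.4]
width: 0.0175
```

```bash
python3 -c "
from h import *
snap('wrist','w41');s=snap('scene','s41f');crop(s,300,60,500,210,4,'s41')
plan(binpt(-.2,.39),17);print(robot.get_obs()['wrist_force'])
s=snap('top','t41')
"
```

```text
tcp [0.5442 0.2645 0.3937] head 16.7 shift [ 0.0038 -0.      0.1464] rows>= 3.5 roll -0.005 t 43.48
[ 0.61479732  0.62619183 -2.1251343 ]
```

View pics/w41.png

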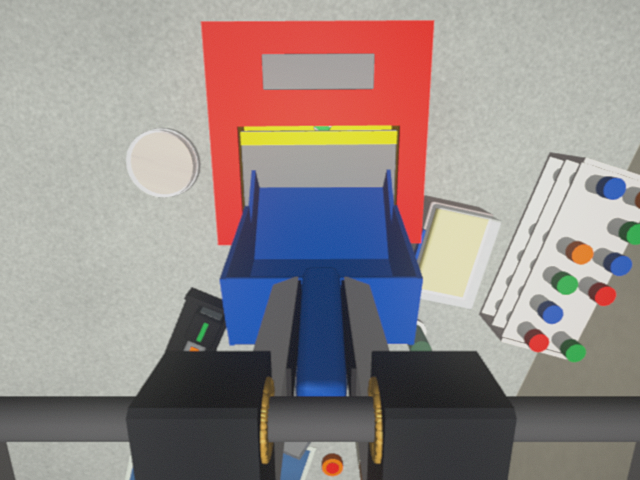

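View pics/s41.png

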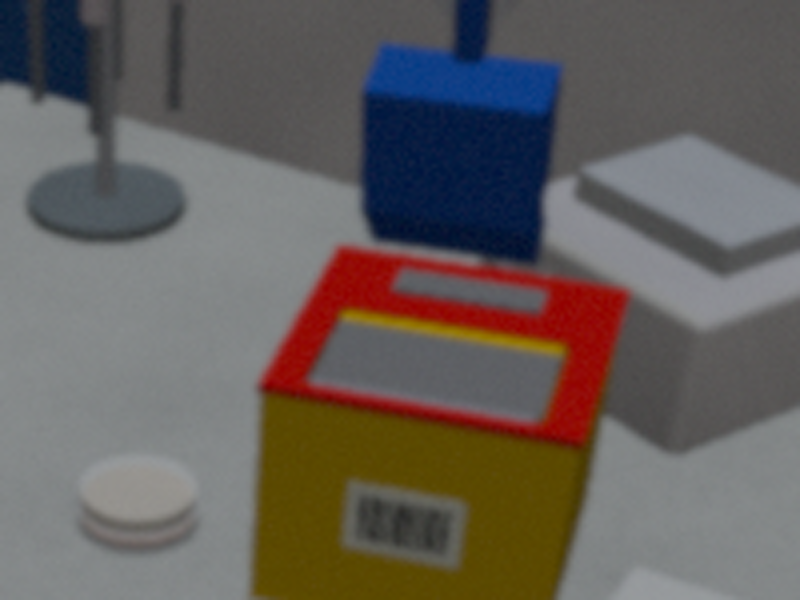

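```bash
python3 -c "
from h import *
s=snap('wrist');crop(s,220,100,420,200,4,'z1')
"
```

```text
(no output)
```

View pics/z1.png

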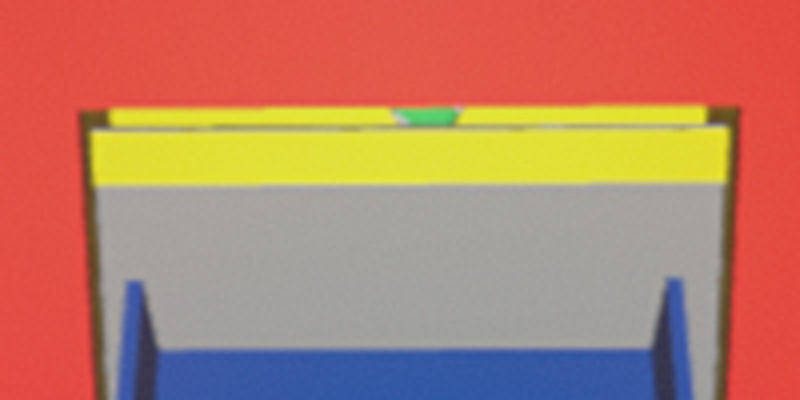

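View pics/t41.png

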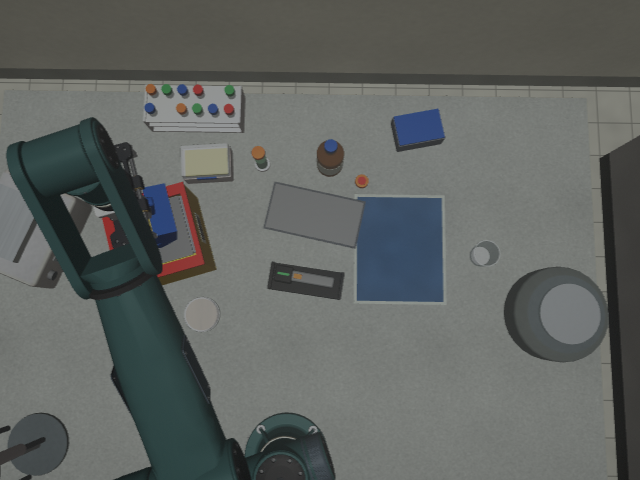

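```bash
python3 -c "
from h import *
plan([.637,.038,.3],-11)
"
```

```text
tcp [0.5435 0.2647 0.3907] head 16.8 shift [0.0908 0.0242 0.244 ] rows>= 6.3 roll 0.485 t 43.58
```

Request:
send_rows --pt "-1 0 0.003 0.03 0.05" --pt "-1 0 0.006 0.06 0.11" --pt "-1 0 0.009 0.09 0.17" --pt "-1 0.01 0.012 0.12 0.23" --pt "-1 0.03 0.015 0.15 0.3"

```text
time: 44.0
tool_pos: [0.6018, 0.1248, 0.3625]
ee_rot: [1.624, 1.568, 0.044]
wrist_force: [-0.1, -0.7, -1.2]
width: 0.0179
```

```bash
python3 -c "
from h import *
plan([.637,.038,.22],-11)
"
```

```text
tcp [0.6018 0.1248 0.3625] head -0.5 shift [0.1426 0.0355 0.0865] rows>= 4.1 roll 0.183 t 44.0
```

Request:
send_rows --pt "-1 0.02 0.01 0.022 0.06" --pt "-1 0.05 0.02 0.045 0.12" --pt "-1 0.08 0.03 0.068 0.183" --pt "-1 0.11 0.035 0.086 0.183" --pt "-1 0.14 0.035 0.086 0.183"

```text
time: 44.42
tool_pos: [0.6352, 0.0356, 0.2175]
ee_rot: [-0.809, 1.566, -2.574]
wrist_force: [0.1, 0.3, -2.1]
width: 0.018
```

Request:
send_rows --pt "-1 0.015 0 0 0" --pt "-1 0.015 0 0 0"

```text
time: 44.58
tool_pos: [0.632, 0.0392, 0.1985]
ee_rot: [-1.394, 1.557, 3.128]
wrist_force: [-0.6, -0.8, -1.8]
width: 0.0173
```

```bash
python3 -c "
from h import *
plan([.637,.038,.179],-11)
snap('wrist','w42');s=snap('scene');crop(s,300,150,500,300,4,'s42');s=snap('top');crop(s,90,150,290,300,4,'t42')
"
```

```text
tcp [0.632  0.0392 0.1985] head -10.9 shift [0.0194 0.0054 0.0002] rows>= 0.5 roll 0.002 t 44.58
```

View pics/w42.png

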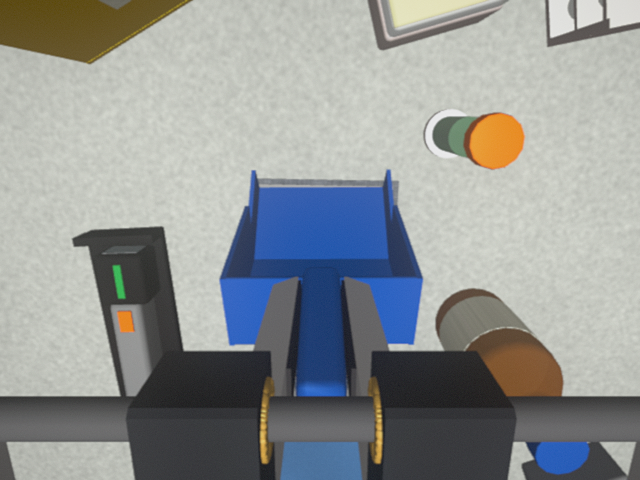

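View pics/s42.png

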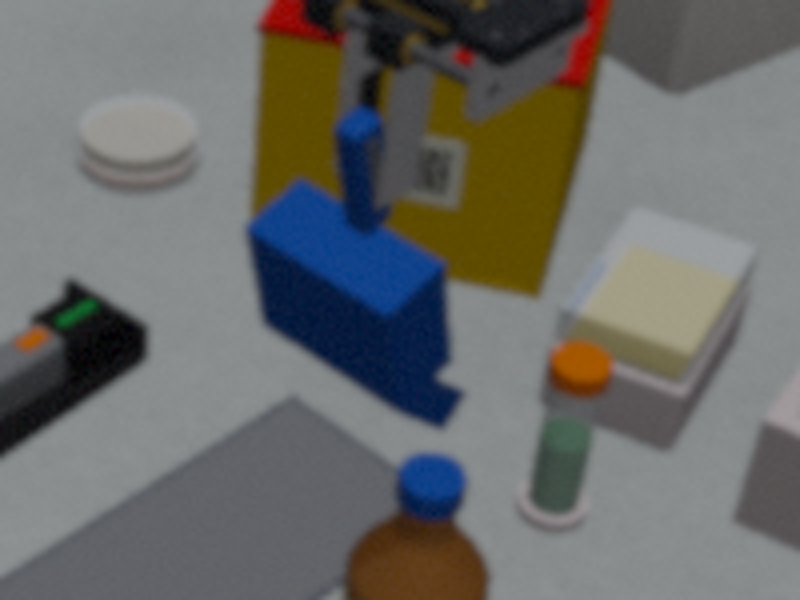

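View pics/t42.png

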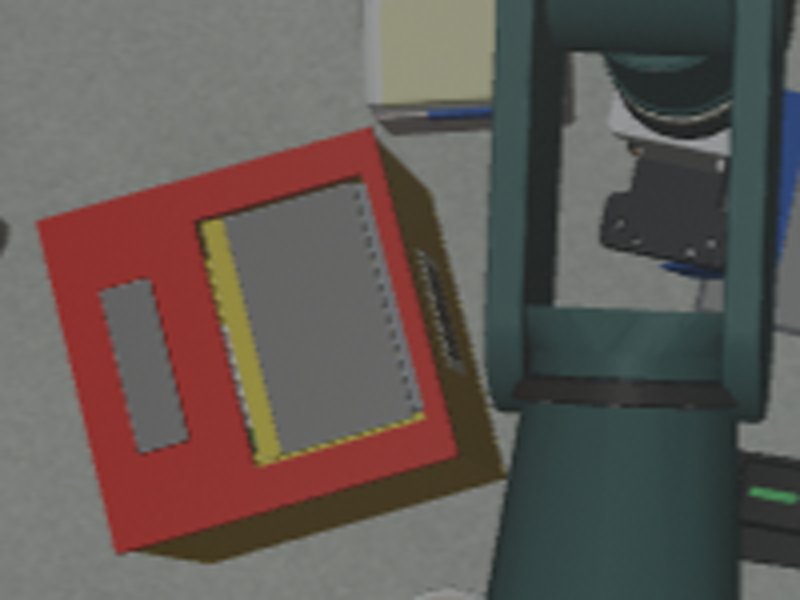

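Request:
send_rows --pt "-1 0.01 0.002 0 0" --pt "-1 0.025 0.002 0 0" --pt "-1 0.025 0.002 0 0"

```text
time: 44.98
tool_pos: [0.637, 0.0399, 0.18]
ee_rot: [-1.315, 1.569, -3.074]
wrist_force: [0.1, 0.2, -3.2]
width: 0.0178
```

Request:
send_rows --pt "-0.7 0.014 0 0.0 0" --pt "-0.64 0.028 0 0.0 0" --pt "-0.625 0.034 0 0.015 0" --pt "-0.625 0.039 0 0.03 0" --pt "-0.625 0.045 0 0.046 0"

```text
time: 45.4
tool_pos: [0.6295, -0.0063, 0.1383]
ee_rot: [1.733, 1.568, -0.026]
wrist_force: [0.7, 0.9, -1.2]
width: 0.0182
```

```bash
python3 -c "
from h import *
plan([.637,.038,.179],-11)
s=snap('scene');crop(s,280,150,480,300,4,'s43');print(robot.get_obs()['wrist_force'])
"
```

```text
tcp [ 0.6295 -0.0063  0.1383] head -10.8 shift [-0.0407 -0.0008 -0.0449] rows>= 1.5 roll 0.004 t 45.4
[-0.72705337 -1.9191105   1.86993126]
```

View pics/s43.png

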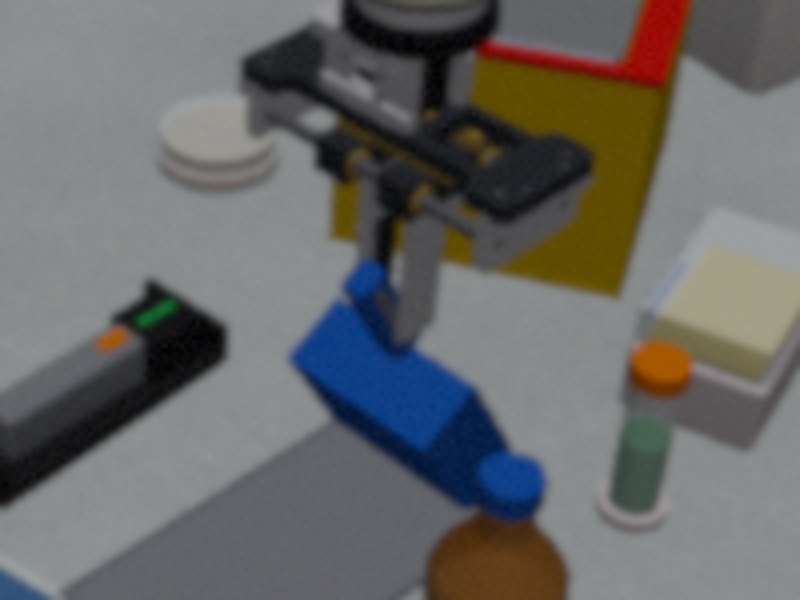

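Request:
send_rows --pt "-0.625 0.011 0 0.02 0" --pt "-0.625 0.023 0 0.04 0" --pt "-0.625 0.038 0 0.055 0" --pt "-0.625 0.054 0 0.069 0" --pt "-0.625 0.068 0 0.083 0"

```text
time: 45.87
tool_pos: [0.6138, -0.0893, 0.0699]
ee_rot: [1.155, 1.567, -0.606]
wrist_force: [1.1, -0.1, 0.6]
width: 0.0178
```

Request:
send_rows --pt "-0.625 0.015 0 0.013 0" --pt "-0.625 0.03 0 0.022 0" --pt "-0.625 0.042 0 0.028 0" --pt "-0.625 0.045 0 0.029 0" --pt "-0.625 0.045 0 0.029 0"

```text
time: 46.28
tool_pos: [0.608, -0.1178, 0.0246]
ee_rot: [0.636, 1.569, -1.126]
wrist_force: [0.4, -0.1, -1.1]
width: 0.0179
```

```bash
python3 -c "
from h import *
plan([.637,.038,.179],-11)
s=snap('scene');crop(s,260,180,460,330,4,'s44');print(robot.get_obs()['wrist_force'])
snap('wrist','w44')
"
```

```text
tcp [ 0.608  -0.1178  0.0246] head -10.9 shift [-0.1547 -0.0009 -0.1581] rows>= 5.3 roll 0.001 t 46.28
[-0.24787822 -1.43351146  1.15989098]
```

View pics/s44.png

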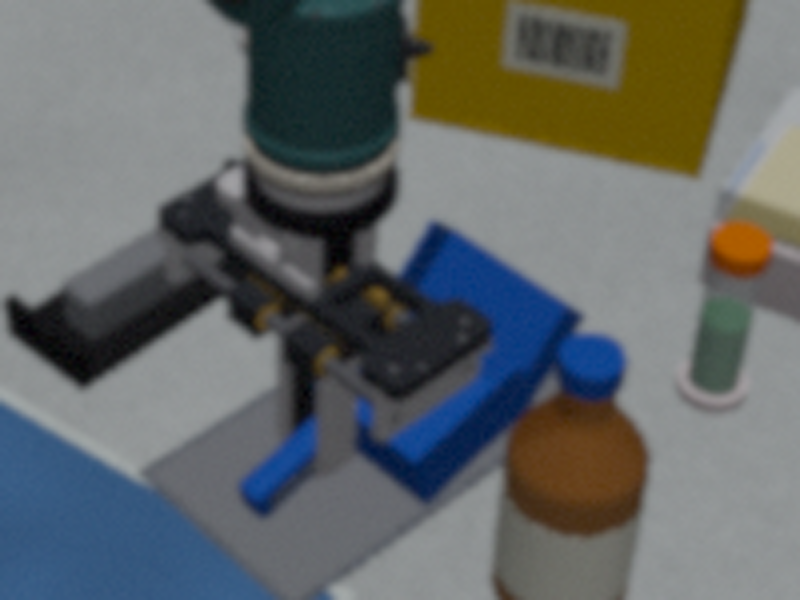

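View pics/w44.png

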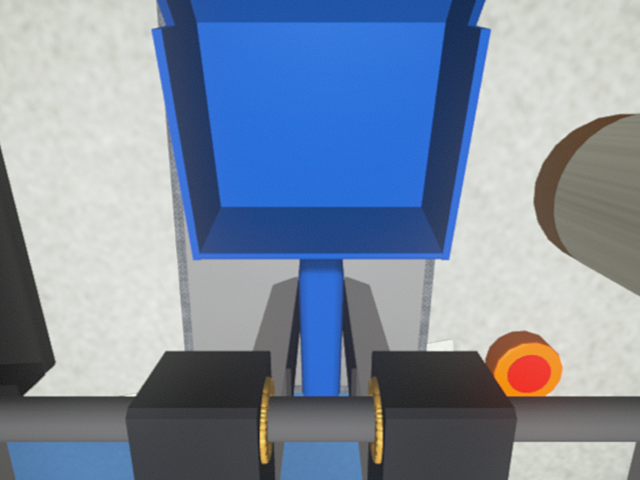

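Request:
send_rows --pt "-0.5 0 0 0 0" --pt "-0.2 0 0 0 0" --pt "0 0 0 0 0" --pt "0 -0.03 0 0 0" --pt "0 -0.07 0 0 0"

```text
time: 46.8
tool_pos: [0.6043, -0.1142, 0.0891]
ee_rot: [-1.674, 1.559, 2.849]
wrist_force: [0.8, -0.4, 0.4]
width: 0.0455
```

Request:
send_rows --pt "0 -0.03 0 0 0" --pt "0 -0.06 -0.03 0.005 0" --pt "0 -0.075 -0.065 0.01 -0.03" --pt "0 -0.075 -0.1 0.01 -0.05" --pt "0 -0.075 -0.13 0.01 -0.05"

```text
time: 47.22
tool_pos: [0.4775, -0.1007, 0.1707]
ee_rot: [1.407, 1.567, -0.302]
wrist_force: [0.3, 0.1, 0.0]
width: 0.0471
```

Request:
send_rows --pt "0 0 -0.03 -0.01 0" --pt "0 0 -0.045 -0.02 0" --pt "0 0 -0.045 -0.02 0" --pt "0 0 -0.045 -0.02 0"

```text
time: 47.55
tool_pos: [0.4365, -0.0746, 0.1693]
ee_rot: [1.349, 1.569, -0.36]
wrist_force: [0.1, 0.2, 1.3]
width: 0.0471
```

```bash
python3 -c "
from h import *
plan([.4353,-.0434,.1],-7.6)
snap('wrist','w45');s=snap('top');crop(s,250,150,450,300,4,'t45')
"
```

```text
tcp [ 0.4365 -0.0746  0.1693] head -7.9 shift [ 0.0693 -0.0056 -0.0307] rows>= 1.8 roll -0.006 t 47.55
```

View pics/w45.png

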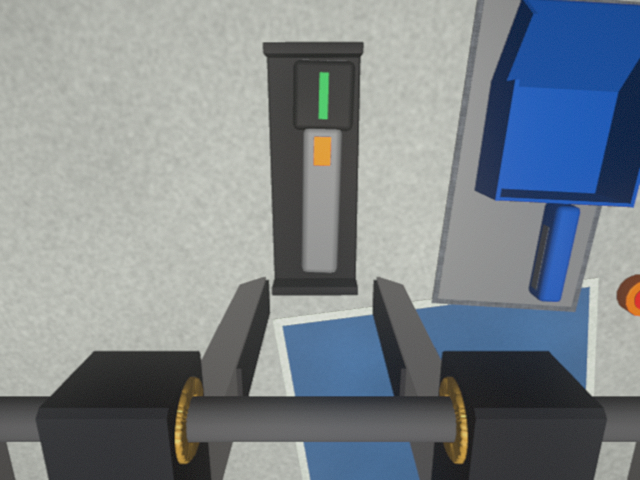

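View pics/t45.png

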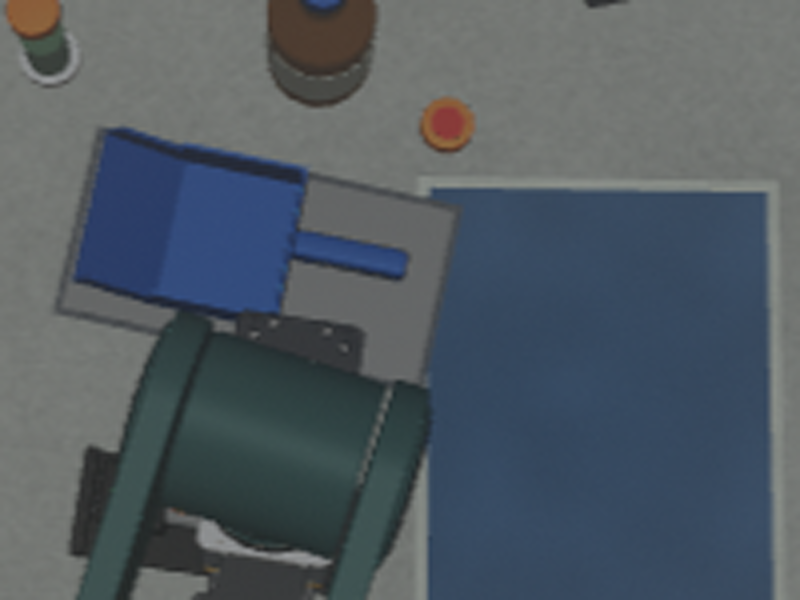

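```bash
python3 -c "
from h import *
s=snap('wrist')
a=px2w(s,320,272,.044);b=px2w(s,321.5,131,.044);c=px2w(s,323.5,62,.044)
for p in(a,b,c):print(p)
d=c-a;L=np.linalg.norm(d);print(L,np.linalg.norm(b-a),np.degrees(np.arctan2(d[1],d[0])))
m=a+d/L*.075;print('mid',m);print('mid2',b-d/L*.033)
plan([m[0],m[1],.014],np.degrees(np.arctan2(d[1],d[0]))-90)
"
```

```text
[ 0.43190392 -0.11171451  0.044     ]
[ 0.447421  -0.0081463  0.044    ]
[0.45489828 0.03605063 0.044     ]
0.14954356601252353 0.10472418243692871 81.15490047086212
mid [ 0.44343619 -0.03760644  0.044     ]
mid2 [ 0.4423468  -0.04075386  0.044     ]
tcp [ 0.4373 -0.0753  0.1687] head -8.0 shift [ 0.1547  0.0008 -0.0382] rows>= 3.8 roll 0.015 t 47.7
```

Request:
send_rows --pt "0 0.03 0 -0.02 0" --pt "0 0.065 0.001 -0.038 0" --pt "0 0.1 0.001 -0.038 0" --pt "0 0.135 0.001 -0.038 0" --pt "0 0.153 0.001 -0.038 0"

```text
time: 48.12
tool_pos: [0.4405, -0.0369, 0.011]
ee_rot: [-1.615, 1.564, 2.958]
wrist_force: [-0.6, 0.9, -0.7]
width: 0.0468
```

Request:
send_rows --pt "0 0 0 0 0" --pt "-0.3 0 0 0 0" --pt "-1 0 0 0 0" --pt "-1 0 0 0 0" --pt "-1 0 0 0 0"

```text
time: 48.53
tool_pos: [0.4433, -0.0377, 0.0161]
ee_rot: [1.299, 1.57, -0.412]
wrist_force: [-0.1, 0.6, -0.5]
width: 0.0282
```

```bash
python3 -c "
from h import *
plan([.44,-.039,.014],-8);s=snap('wrist','w46')
"
```

```text
tcp [ 0.4433 -0.0377  0.0161] head -8.0 shift [ 0.0021 -0.0031  0.0017] rows>= 0.1 roll 0.0 t 48.53
```

View pics/w46.png

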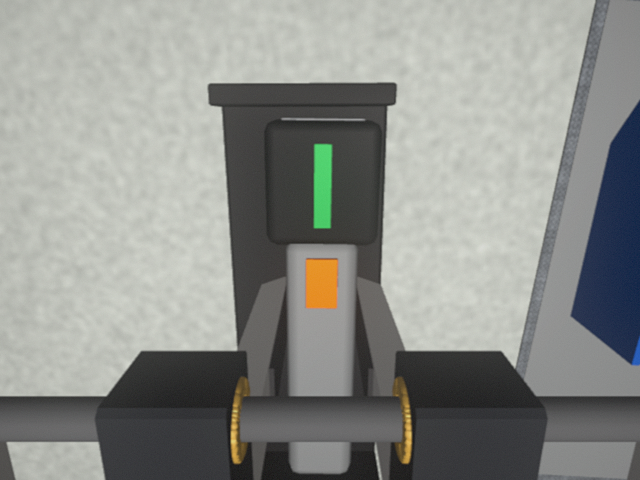

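```bash
python3 -c "
from h import *
s=snap('wrist')
b=px2w(s,321.5,244,.044);t,M=toolR();f=-M[:,2];print(b,'b-tcp along',(b-t)@f,'mid rel tcp',(b-t)@f-.033, 'lat',(b-t)@M[:,1])
n=px2w(s,322,121,.044);print('nose rel',(n-t)@f)
"
```

```text
[ 0.44831315 -0.00598681  0.044     ] b-tcp along 0.03206727689840263 mid rel tcp -0.0009327231015973728 lat 0.000661314261266026
nose rel 0.07648027060515503
```

Request:
send_rows --pt "-1 -0.02 0 0 0" --pt "-1 -0.04 0 0 0" --pt "-1 -0.06 0 0 0" --pt "-1 -0.075 0 0 0" --pt "-1 -0.075 0 0 0"

```text
time: 49.05
tool_pos: [0.4452, -0.0379, 0.0945]
ee_rot: [1.494, 1.563, -0.216]
wrist_force: [1.4, -0.3, -1.3]
width: 0.028
```

```bash
python3 -c "
from h import *
plan([.6033,.0689,.12],17)
"
```

```text
tcp [ 0.4452 -0.0379  0.0945] head -8.0 shift [-0.0245  0.1419 -0.1278] rows>= 4.6 roll -0.436 t 49.05
```

Request:
send_rows --pt "-1 -0.01 0.02 -0.018 -0.09" --pt "-1 -0.02 0.05 -0.045 -0.18" --pt "-1 -0.025 0.08 -0.072 -0.27" --pt "-1 -0.025 0.11 -0.099 -0.36" --pt "-1 -0.025 0.14 -0.126 -0.436"

```text
time: 49.47
tool_pos: [0.5999, 0.069, 0.1148]
ee_rot: [-1.456, 1.57, -2.726]
wrist_force: [0.9, -1.3, -1.4]
width: 0.0281
```

Request:
send_rows --pt "-1 0 0 0 0" --pt "-1 0 0 0 0" --pt "-1 0 0 0 0"

```text
time: 49.72
tool_pos: [0.5977, 0.0677, 0.1139]
ee_rot: [-1.707, 1.567, -2.981]
wrist_force: [-0.5, -0.3, -2.1]
width: 0.0278
```

```bash
python3 -c "
from h import *
plan([.6033,.0689,.074],17)
s=snap('wrist','w47');s=snap('scene');crop(s,300,120,500,270,4,'s47')
"
```

```text
tcp [0.5977 0.0677 0.1139] head 17.0 shift [0.0399 0.0058 0.0005] rows>= 1.0 roll -0.0 t 49.72
```

View pics/w47.png

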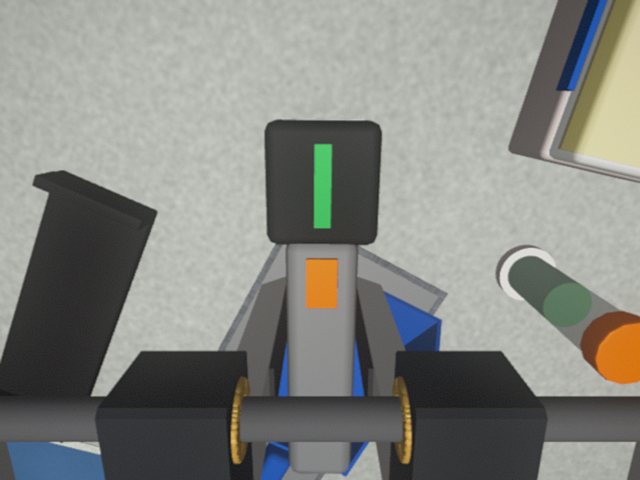

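View pics/s47.png

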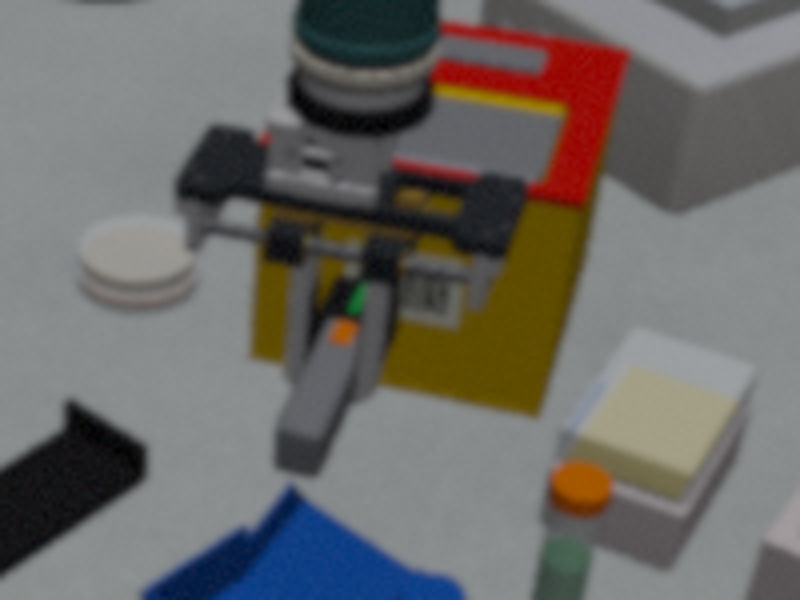

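```bash
python3 -c "
from h import *
s=snap('scene')
s0=cv2.imread('pics/scene0.png');s['image']=s0[:,:,::-1];crop(s,340,110,470,230,6,'z2')
for n,p in [('label',binpt(-.1,.085)),('l+',binpt(-.1,.085,.038)),('l-',binpt(-.1,.085,-.038)),('tl',binpt(-.1,.17,.1)),('tr',binpt(-.1,.17,-.1)),('bl',binpt(-.1,0,.1)),('br',binpt(-.1,0,-.1))]:
  q=w2px(s,p);print(n,q.round(1),((q-[340,110])*6+2.5).round())
"
```

```text
label [399.6 191.2] [360. 490.]
l+ [385.2 188.4] [274. 473.]
l- [414.2 194.1] [448. 507.]
tl [363.8 155.7] [145. 277.]
tr [444.1 170.1] [627. 363.]
bl [360.8 209.7] [127. 601.]
br [433.8 225.2] [565. 694.]
```

View pics/z2.png

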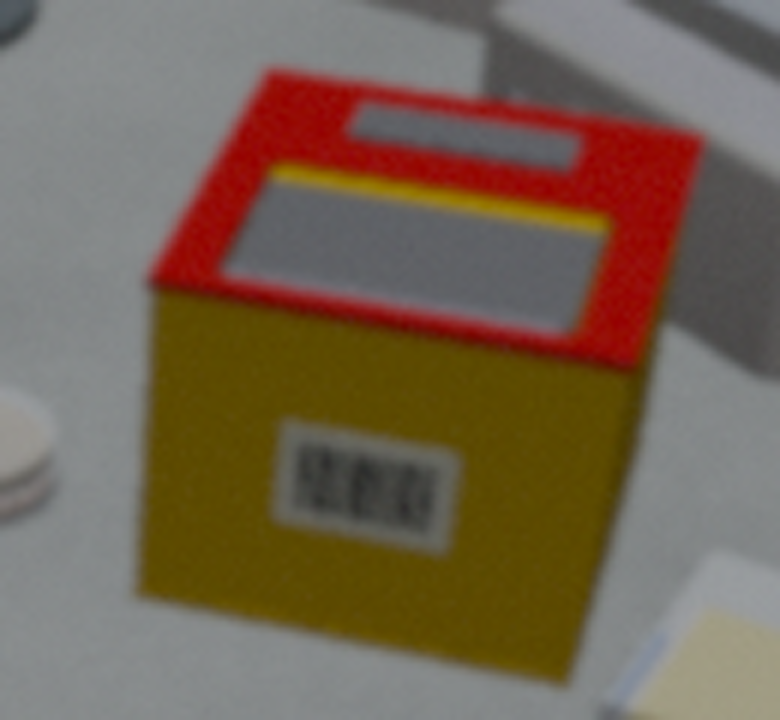

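Request:
send_rows --pt "-1 0.01 0.004 0 0" --pt "-1 0.025 0.007 0 0" --pt "-1 0.04 0.007 0 0" --pt "-1 0.04 0.007 0 0" --pt "-1 0.04 0.007 0 0"

```text
time: 50.28
tool_pos: [0.6043, 0.0695, 0.0746]
ee_rot: [-1.798, 1.568, -3.072]
wrist_force: [1.2, -0.5, -1.2]
width: 0.0277
```

Request:
send_rows --pt "-1 0 0 0 0" --pt "-1 0 0 0 0" --pt "-1 0 0 0 0"

```text
time: 50.53
tool_pos: [0.6063, 0.0699, 0.0771]
ee_rot: [1.276, 1.568, 0.001]
wrist_force: [-0.2, -1.4, -0.2]
width: 0.0275
```

```bash
python3 -c "
from h import *
plan([.6045,.0693,.074],17)
s=snap('wrist','w48');s=snap('scene');crop(s,320,120,470,235,5,'s48');print(toolR()[1].round(3))
"
```

```text
tcp [0.6063 0.0699 0.0771] head 17.0 shift [ 0.0031 -0.0019  0.    ] rows>= 0.1 roll -0.0 t 50.53
[[ 0.002  0.956  0.292]
 [-0.     0.292 -0.956]
 [-1.     0.002  0.001]]
```

View pics/w48.png

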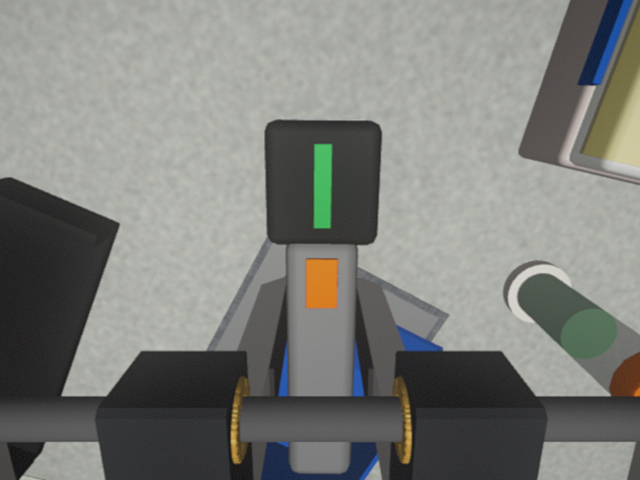

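View pics/s48.png

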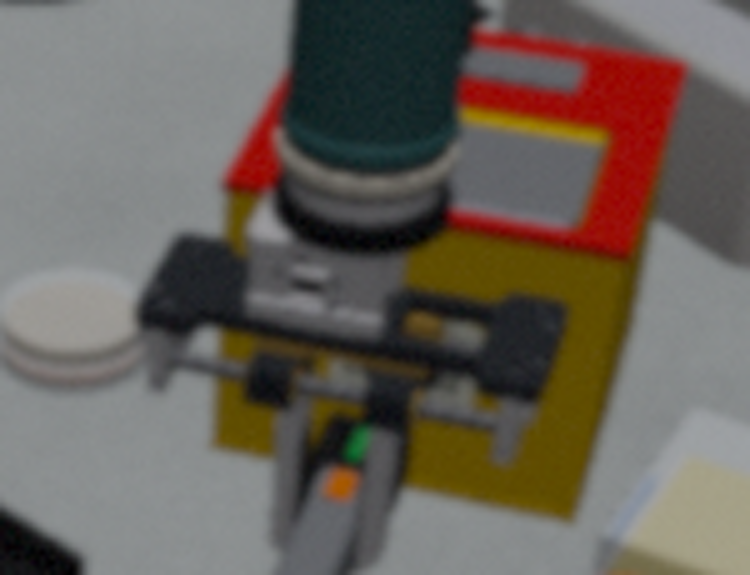

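Request:
send_rows --pt "-1 0.003 -0.001 0 0" --pt "-1 0.003 -0.001 0 0" --pt "-1 0.003 -0.001 0 0" --pt "-1 0.003 -0.001 0 0" --pt "-1 0.003 -0.001 0 0"

```text
time: 51.05
tool_pos: [0.6046, 0.0697, 0.0727]
ee_rot: [-0.732, 1.571, -2.006]
wrist_force: [-0.4, -0.1, -1.4]
width: 0.0278
```

Request:
send_rows --pt "-1 0 0 0 0" --pt "-1 0 0 0 0" --pt "-1 0 0 0 0" --pt "-1 0 0 0 0" --pt "-1 0 0 0 0"

```text
time: 51.47
tool_pos: [0.6046, 0.0696, 0.0727]
ee_rot: [0.145, 1.571, -1.129]
wrist_force: [0.5, 0.7, -1.4]
width: 0.0273
```

Request:
send_rows --pt "-1 0 0 0 0" --pt "-1 0 0 0 0" --pt "-1 0 0 0 0" --pt "-1 0 0 0 0" --pt "-1 0 0 0 0"

```text
time: 51.88
tool_pos: [0.6046, 0.0696, 0.0727]
ee_rot: [-0.122, 1.571, -1.396]
wrist_force: [1.1, -0.3, -1.4]
width: 0.0278
```

Request:
send_rows --pt "-1 0 0 0 0" --pt "-1 0 0 0 0" --pt "-1 0 0 0 0" --pt "-1 0 0 0 0" --pt "-1 0 0 0 0"

```text
time: 52.3
tool_pos: [0.6046, 0.0696, 0.0727]
ee_rot: [-0.183, 1.571, -1.457]
wrist_force: [0.1, -0.3, -1.4]
width: 0.0278
```

Request:
send_rows --pt "-1 0 0 0 0" --pt "-1 0 0 0 0" --pt "-1 0 0 0 0" --pt "-1 0 0 0 0" --pt "-1 0 0 0 0"

```text
time: 52.72
tool_pos: [0.6046, 0.0697, 0.0727]
ee_rot: [-0.712, 1.571, -1.987]
wrist_force: [0.3, -0.8, -1.9]
width: 0.0278
```

Request:
send_rows --pt "-1 0 0 0 0" --pt "-1 0 0 0 0" --pt "-1 0 0 0 0" --pt "-1 0 0 0 0" --pt "-1 0 0 0 0"

```text
time: 53.13
tool_pos: [0.6046, 0.0696, 0.0728]
ee_rot: [0.162, 1.571, -1.112]
wrist_force: [-0.0, 0.3, -1.5]
width: 0.0278
```

Request:
send_rows --pt "-1 0 0 0 0" --pt "-1 0 0 0 0" --pt "-1 0 0 0 0" --pt "-1 0 0 0 0" --pt "-1 0 0 0 0"

```text
time: 53.55
tool_pos: [0.6046, 0.0696, 0.0727]
ee_rot: [-0.186, 1.571, -1.46]
wrist_force: [0.7, 0.2, -1.1]
width: 0.028
```

```bash
python3 -c "
from h import *
plan([.4433,-.0377,.1],-8)
"
```

```text
tcp [0.6046 0.0696 0.0727] head 17.0 shift [-0.0273 -0.1856  0.0555] rows>= 4.7 roll 0.436 t 53.55
```

Request:
send_rows --pt "-1 -0.02 0 0 0" --pt "-1 -0.045 -0.03 0.009 0.07" --pt "-1 -0.06 -0.065 0.02 0.15" --pt "-1 -0.06 -0.1 0.03 0.23" --pt "-1 -0.06 -0.135 0.04 0.31"

```text
time: 53.97
tool_pos: [0.487, -0.0088, 0.1344]
ee_rot: [1.358, 1.567, -0.23]
wrist_force: [-0.1, -0.7, -2.0]
width: 0.0277
```

```bash
python3 -c "
from h import *
plan([.4433,-.0377,.1],-8)
"
```

```text
tcp [ 0.487  -0.0088  0.1344] head -0.9 shift [ 0.0343 -0.0434  0.0296] rows>= 1.5 roll 0.123 t 53.97
```

Request:
send_rows --pt "-1 0 -0.022 0.015 0.07" --pt "-1 0.02 -0.043 0.03 0.123" --pt "-1 0.034 -0.043 0.03 0.123" --pt "-1 0.034 -0.043 0.03 0.123" --pt "-1 0.034 -0.043 0.03 0.123"

```text
time: 54.38
tool_pos: [0.4434, -0.0374, 0.0985]
ee_rot: [-1.886, 1.57, 2.69]
wrist_force: [0.5, -1.0, 0.1]
width: 0.0279
```

```bash
python3 -c "
from h import *
plan([.4433,-.0377,.0165],-8);snap('wrist','w49')
"
```

```text
tcp [ 0.4434 -0.0374  0.0985] head -7.8 shift [0.082  0.     0.0003] rows>= 2.0 roll 0.003 t 54.38
```

View pics/w49.png

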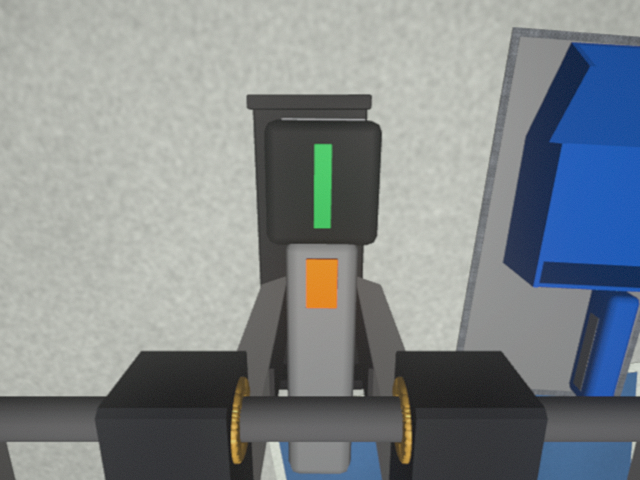

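Request:
send_rows --pt "-1 0.02 -0.004 0.003 0" --pt "-1 0.045 -0.005 0.003 0" --pt "-1 0.065 -0.005 0.003 0" --pt "-1 0.077 -0.005 0.003 0" --pt "-1 0.082 -0.005 0.003 0"

```text
time: 54.85
tool_pos: [0.4383, -0.0392, 0.0159]
ee_rot: [-1.612, 1.568, 2.966]
wrist_force: [-11.1, 0.6, 29.4]
width: 0.0281
```

Request:
send_rows --pt "-1 0 0 0 0" --pt "-1 0 0 0 0" --pt "-0.3 0 0 0 0" --pt "-0.1 0 0 0 0" --pt "0 0 0 0 0"

```text
time: 55.27
tool_pos: [0.4395, -0.0399, 0.0178]
ee_rot: [1.485, 1.568, -0.222]
wrist_force: [-0.5, 0.1, 0.9]
width: 0.0428
```

Request:
send_rows --pt "0 -0.03 0 0 0" --pt "0 -0.07 0 0 0" --pt "0 -0.11 0 0 0" --pt "0 -0.14 0 0.03 0" --pt "0 -0.15 0 0.06 0"

```text
time: 55.68
tool_pos: [0.4332, -0.0998, 0.1735]
ee_rot: [1.377, 1.559, -0.326]
wrist_force: [0.4, -1.2, -0.4]
width: 0.047
```

Request:
send_rows --pt "0 0 0 0.03 0" --pt "0 0 -0.03 0.06 0" --pt "0 0 -0.06 0.09 0" --pt "0 0 -0.09 0.12 0" --pt "0 0 -0.1 0.15 0"

```text
time: 56.1
tool_pos: [0.3083, -0.2346, 0.1676]
ee_rot: [0.518, 1.569, -1.189]
wrist_force: [1.0, 0.4, -0.7]
width: 0.0465
```

```bash
python3 -c "
from h import *
snap('wrist','w50');s=snap('top','t50');snap('scene','s50');crop(s,90,150,290,300,4,'t50a');crop(s,260,160,450,310,4,'t50b')
print(robot.get_obs()['tool_pos'])
"
```

```text
[ 0.30988625 -0.23591213  0.16741843]
```

View pics/t50b.png

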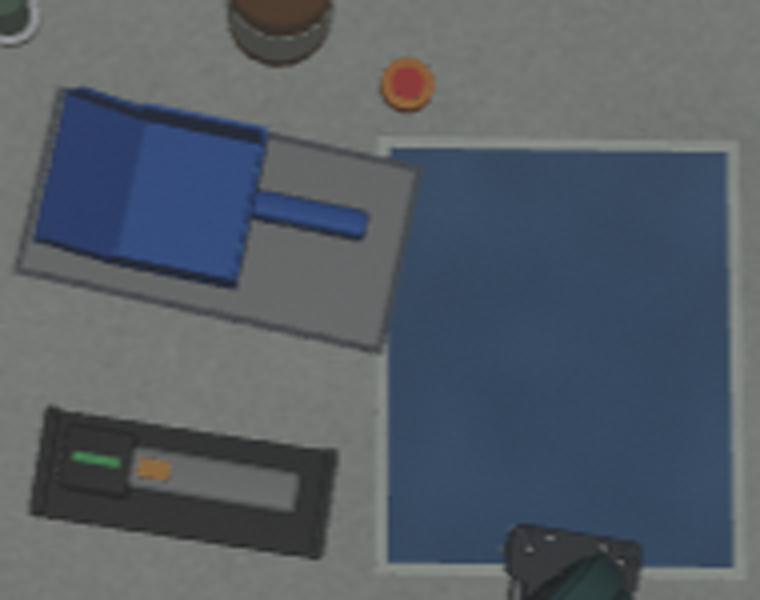

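View pics/t50a.png

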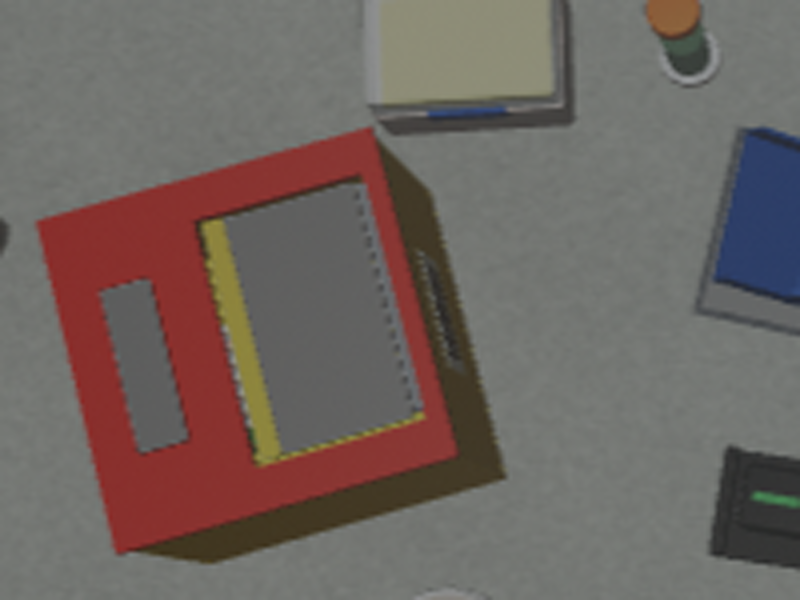

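View pics/s50.png

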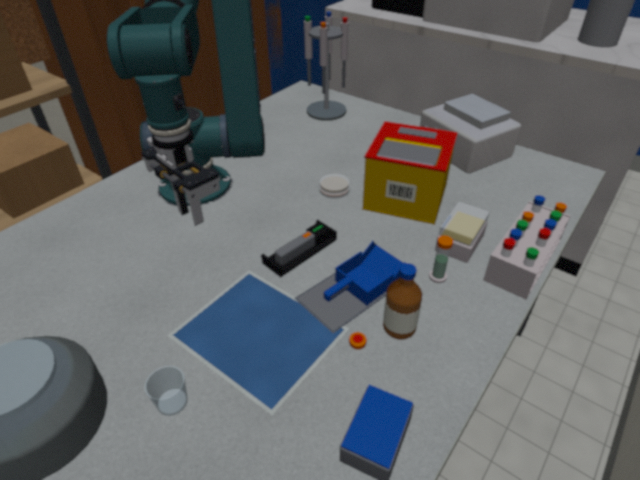

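```bash
python3 -c "
from h import *
plan([.50,.20,.42],17)
s=snap('top');m=1e-3
pts=np.array([(-43,-51,45),(-43,51,45),(92,-51,36),(92,51,36),(-118,-9,54),(-118,9,54)])*m
pix=np.array([(268,130),(238,287),(66,91),(36,241),(369,211),(364,238)])/4+[260,160]-.375
q,r=fit2d(s,pts,pix,[.62,-.04,1.4]);print('cup',q.round(4),np.degrees(q[2]),r.round(2).tolist())
"
```

```text
tcp [ 0.3099 -0.2359  0.1674] head -8.1 shift [-0.2528  0.127  -0.4582] rows>= 12.9 roll -0.439 t 56.25
cup [ 0.6209 -0.0419  1.3848] 79.34381974431288 [[0.22, -0.16], [-0.2, -1.22], [-0.05, 0.19], [-0.89, 0.46], [0.51, 0.33], [0.4, 0.38]]
```

Request:
send_rows --pt "0 -0.035 0 0 -0.05" --pt "0 -0.07 0.005 -0.02 -0.1" --pt "0 -0.1 0.015 -0.045 -0.15" --pt "0 -0.13 0.025 -0.07 -0.2" --pt "0 -0.16 0.035 -0.1 -0.25"

```text
time: 56.72
tool_pos: [0.3594, -0.139, 0.3274]
ee_rot: [1.148, 1.569, -0.305]
wrist_force: [0.1, 0.2, 0.1]
width: 0.0471
```

Request:
send_rows --pt "0 -0.02 0.01 -0.03 -0.05" --pt "0 -0.04 0.02 -0.06 -0.1" --pt "0 -0.06 0.03 -0.09 -0.15" --pt "0 -0.08 0.035 -0.12 -0.19" --pt "0 -0.09 0.04 -0.15 -0.19"

```text
time: 57.13
tool_pos: [0.3815, 0.0157, 0.4181]
ee_rot: [1.277, 1.567, 0.014]
wrist_force: [1.3, 0.5, 0.5]
width: 0.0472
```

```bash
python3 -c "
from h import *
plan([.50,.20,.42],17)
"
```

```text
tcp [0.3815 0.0157 0.4181] head 17.7 shift [-0.0014  0.1689 -0.1396] rows>= 5.3 roll 0.012 t 57.13
```

Request:
send_rows --pt "0 0 0.03 -0.028 0" --pt "0 0 0.065 -0.056 0" --pt "0 0 0.1 -0.084 0" --pt "0 0 0.13 -0.112 0" --pt "0 0 0.15 -0.14 0"

```text
time: 57.55
tool_pos: [0.4831, 0.195, 0.4146]
ee_rot: [-1.669, 1.57, -2.933]
wrist_force: [1.4, -0.5, 0.7]
width: 0.0471
```

Request:
send_rows --pt "0 0 0 -0.03 0" --pt "0 0 0 -0.05 0" --pt "0 0 0 -0.05 0"

```text
time: 57.8
tool_pos: [0.4658, 0.2441, 0.4145]
ee_rot: [-2.288, 1.568, 2.737]
wrist_force: [-0.1, 0.0, -0.3]
width: 0.047
```

```bash
python3 -c "
from h import *
s=snap('wrist','w51');print(robot.get_obs()['tool_pos'])
"
```

```text
[0.46638562 0.24203898 0.41497312]
```

View pics/w51.png

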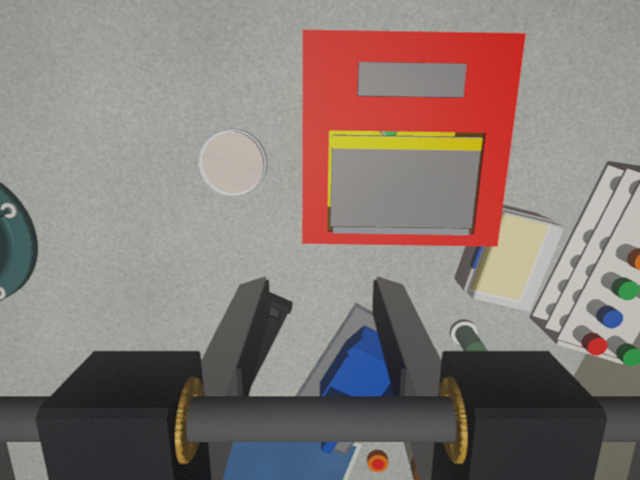

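```bash
python3 -c "
from h import *
s=snap('wrist');crop(s,320,115,500,160,4,'z3')
t,M=toolR();T=np.eye(4);T[:3,:3]=M;T[:3,3]=t
C=np.linalg.inv(T)@s['world_from_camera']
h=np.radians(16.8);T2=np.eye(4);y=np.array([np.cos(h),np.sin(h),0]);x=np.array([0,0,-1.]);T2[:3,:3]=np.c_[x,y,np.cross(x,y)];T2[:3,3]=[.5437,.2646,.3915]
s2=dict(s);s2['world_from_camera']=T2@C
for z in(.01,.05,.08,.11,.14,.165):print(z,px2w(s,388,132.5,z)[:2].round(4),px2w(s2,326.7,129,z)[:2].round(4))
print('chk far edge',w2px(s2,binpt(.009,.17)),w2px(s,binpt(.009,.17)))
"
```

```text
0.01 [0.5339 0.3231] [0.5318 0.3272]
0.05 [0.5277 0.3226] [0.531  0.3282]
0.08 [0.523  0.3223] [0.5304 0.3289]
0.11 [0.5183 0.322 ] [0.5298 0.3296]
0.14 [0.5136 0.3216] [0.5292 0.3304]
0.165 [0.5097 0.3213] [0.5287 0.331 ]
chk far edge [320.98934017 135.2699463 ] [404.80271687 134.85592064]
```

View pics/z3.png

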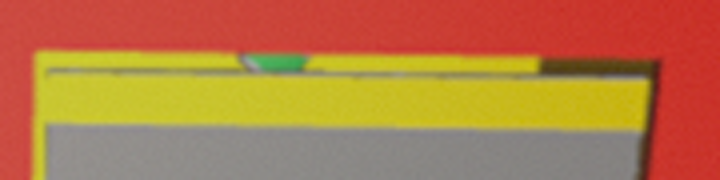

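```bash
python3 -c "
from bench import robot
print(robot.close_job())"
```

```text
the job is handed in; nothing more can be done
None
```

The job is handed in at about 58 s of the 210 s, and every step was done in the order asked; close_job returns no verdict.

**What I did**
- **Loading:** I put all six cartridges into the cup.
- **Tipping:** The tool cannot tilt, so I let the cup pivot in a loosened grip on its handle. It tipped partway on the mat. At the bin I pressed the flap open with the lip and drove the cup forward against the roof edge until the cartridges slid in.
- **Return:** I set the cup upright again on its mat.
- **Scan:** I held the scanner at the label for about 2.5 s. The nose was about 81 mm away, square on, and 1–2 mm below the label's centre. The scanner went back into its dock.

**Last checks**
- The flap looks shut and flush, the bench is clear of cartridges, and the cup is empty.
- The cup stands on the mat at about (0.621, -0.042) m, within 4 mm of where it started, turned about 2°.
- One cartridge is visible through the flap's gap. Two views place it close to the bin floor.
- The surrounding objects look where they were in the pictures.

**Uncertain or off**
- The two cameras differed by about 3 mm on the bin's sideways position. I aimed the scanner in between, so it could be 1–3 mm off the label's middle.
- The wrist force briefly read about 31 N when the scanner touched down in the dock.
- I could not see all six cartridges inside the bin. That all six are in is inferred from the cup being empty and the bench clear.

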